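Pass a battery pack through the two-door hatch to the dry side

TASK

Pass the battery pack from the damp left side to the dry right side through the tent-shaped two-door hatch: stand it upright in the hatch through the open outer door, slide the outer door fully shut, and only then slide the inner door open, take the pack out on that side and set it down gently, upright, flat in the aluminium tray. Both doors must never be open together and the outer door stays shut to the end; the inner door may be left open. Leave everything else where it is.

Things in the scene. Friction and masses are not known exactly. Their poses are not given: they have to be found in the camera images.
- pack: the yellow battery pack: loose block with rounded corners, 50 (its x) x 90 (its y) x 50 mm high, 0.25 to 0.5 kg; stands on the damp (left, +y) side. Origin at the centre of its underside, z up. Pinch it across its 50 mm width (fingers on its +x and -x faces); its 90 mm length runs roughly along world y
- hatch: fixed tent-shaped two-door hatch between damp (+y) and dry (-y) side. Origin at table level under mid-chamber; x away from robot, y to damp side. Louvred ends, chamber clear from x = -96 to +96 mm. Both sides slope at 55 deg from level, from y = 12, z = 150 mm to y = 106 mm at the foot; each is closed by a sliding door. Timber partition 80 mm high at y = 0, x = -198 to -108 and 110 to 280 mm
- chamber_floor (a point): middle of the chamber floor, 10 mm above the table. The doors clear the pack if it stands with its 90 mm length along the hatch's y and its centre within 20 mm of the ridge line (hatch y = 0)
- ridge (a point): centre of the underside of the ridge beam, 140 mm above the table over mid-chamber. The beam is 24 mm wide (hatch y), 20 mm high and runs along the hatch's x from -108 to +292 mm, so the chamber must be entered slantwise from the side, tool tilted about 35 to 45 degrees towards that side
- outer_track (a point): middle of the top of the aluminium track at the foot of the outer opening, 15 mm high, hatch y = 100 to 112 mm; lift the pack over it. The inner side has the same at -y
- outer_door (a joint): slide of the clear acrylic outer door on the damp (+y) slope, 200 mm long; m, 0 = shut (against a stop), 0.18 = fully open, slid away from the robot along the hatch's +x. Friction about 2 N, stays where left. At value q the opening runs from hatch x = -96 mm to x = 1000 q - 100 mm. Starts open, at 0.15 to 0.18
- inner_door (a joint): slide of the like inner door on the dry (-y) slope; m, 0 = shut (where it starts), 0.18 = fully open, slid along the hatch's +x
- outer_handle (a point): grip point on the outer door's black handle, a fin 14 mm thick (along the hatch's x), 40 mm long down the slope, standing 46 mm out square from the door near its robot-side end; the point lies mid-fin, 28 mm out from the door, 18 mm short of the outer edge. It moves with the door. Pinch it with fingers on its +x and -x faces, tool upright or tilted
- inner_handle (a point): grip point on the inner door's like handle, on the -y slope
- tray: fixed aluminium battery tray on the dry (-y) side, 150 (its x) x 140 (its y) mm, 20 mm high, walls 4 mm; inner floor at z = 4 to 5 mm. Origin at the centre of its underside
- logger: silver digital data logger, loose box 100 (x) x 150 (y) x 45 mm high, a bystander beyond the tray; origin at the centre of its underside
- cap: slate-grey domed humidity sensor cap, 72 mm across, 66 mm high, a bystander; origin at the centre of its underside
- ring: copper rain collector ring, 100 mm across, 30 mm high, a bystander; origin at the centre of its underside
- tin: flat steel tin 60 (x) x 90 (y) x 30 mm high, a bystander near the robot on the left; origin at the centre of its underside
- driver: screwdriver lying along its x axis, a bystander near the robot on the right; origin under it
- jar: closed glass jar 60 mm across, 75 mm high, a bystander to the right; origin at the centre of its underside
There are look-alikes about, which are no part of the job. Several things have the shape of the tray; the one meant has the colours described above.

How it is judged:
On the way, in this order (a step that is already met when the one before it is completed fails the run):
1. the pack stands upright inside the hatch, with the outer door still open and the inner shut (x of pack in the frame of hatch between -0.075 and 0.075 m and y of pack in the frame of hatch between -0.045 and 0.045 m and z of pack in the frame of hatch between 0.004 and 0.016 m and angle between pack's own z axis and vertical below 0.07 rad and value of joint outer_door above 0.02 m and value of joint inner_door below 0.015 m), for 0.2 s.
2. the outer door is shut on the pack in the hatch, inner door still shut (x of pack in the frame of hatch between -0.075 and 0.075 m and y of pack in the frame of hatch between -0.045 and 0.045 m and z of pack in the frame of hatch between 0.004 and 0.016 m and angle between pack's own z axis and vertical below 0.07 rad and value of joint outer_door below 0.008 m and value of joint inner_door below 0.015 m), for 0.2 s.
3. the inner door is opened with the pack in the hatch and the outer door shut (x of pack in the frame of hatch between -0.075 and 0.075 m and y of pack in the frame of hatch between -0.045 and 0.045 m and z of pack in the frame of hatch between 0.004 and 0.016 m and angle between pack's own z axis and vertical below 0.07 rad and value of joint outer_door below 0.01 m and value of joint inner_door above 0.05 m), for 0.2 s.
At the end, for the whole second after the job is handed in: The pack stands upright (within 4 degrees) and still, flat on the floor of the tray, and the outer door is shut (within 10 mm); the inner door may be open or shut (x of pack in the frame of tray between -0.055 and 0.055 m and y of pack in the frame of tray between -0.06 and 0.06 m and z of pack in the frame of tray between 0.001 and 0.01 m and angle between pack's own z axis and vertical below 0.07 rad and value of joint outer_door below 0.01 m and linear speed of pack below 0.02 m/s); the robot touches nothing.
It fails at once if both doors open together (each by more than 15 mm) (value of joint each of outer_door, inner_door above 0.015 m).
It fails at once if the pack is dropped into the tray (arrives at more than 0.8 m/s) (horizontal distance between pack and tray below 0.09 m and z of pack in the frame of tray below 0.03 m and linear speed of pack above 0.8 m/s).
It fails at once if another loose thing (logger, cap, ring, tin, driver or jar) is moved more than 30 mm (distance of any of logger, cap, ring, tin, driver, jar from where it was at the start of the episode above 0.03 m).
It also fails if it takes over 72 s, if anything falls off the work surface, if the arm or the gripper's body presses on something with over 40 N, if the wrist force passes 120 N, or if a joint passes its speed limit or range.

ROBOT

A 7-joint arm with a two-finger parallel gripper is mounted at the origin on the work surface. World frame = base frame: x ahead of the robot, y to its left, z up, the work surface at z = 0. Lengths are in m, angles in rad, forces in N, time in s.
With the tool pointing down it reaches from about 0.425 to 0.825 m from the base axis. Payload 3.6 kg.
Tool frame: the origin (TCP) lies midway between the tips of the shut fingers; the grasp point (between the pads) lies 19 mm behind it; z points along the fingers, y is the direction in which the jaws open and shut (so a half turn about z gives the same grasp; the last joint's range is limited). The gripper opens to 93 mm and grips with 3 to 60 N. Pads are 15 mm wide; open, the fingers measure 128 mm over their backs; the gripper's body (75 mm by 188 mm) begins 65 mm behind the grasp point.
Start: joints at [1.321, 0.615, -0.013, 1.423, 0.008, 1.103, -0.04], TCP at [0.144, -0.634, 0.219] pointing down, gripper open.
Joint ranges: [-3.12, 3.12], [-0.3, 2.06], [-1.34, 1.32], [0.26, 2.42], [-1.36, 4.5], [0.01, 1.98], [-2.84, 2.84]. Speed limits (rad/s): [2.79, 2.79, 3.14, 3.14, 3.14, 3.14, 3.14].

INTERFACE

Orientations are given as a 3x3 rotation matrix whose columns are the frame's x, y, z axes.
In Python, from cell import manip gives the robot as it stands.
- The arm moves only by the tool play_rows, never from a script. Its argument "increments" is a list that holds one entry, the list of rows, each a list of 5 numbers: the shift along the tool's x, y, z in units of 40 mm (1.0 is 40 mm), then the turn about the tool's z in units of 8 degrees (1.0 is 8 degrees), then the opening in per cent of the stroke, from 0 (shut) to 100 (fully open). In form: [[[x, y, z, spin, gripper], ...]]. A call has 1 to 20 rows; each row shifts and turns the commanded pose from where the row before left it, along the tool's axes as they then stand; what a row does not reach is not made up. A row lasts 1/10 s, in which the tool goes at most 50 mm and 8.59 degrees, less where a joint would pass 70% of its speed; a pose out of reach is approached as far as the arm can. A call is refused whole if a number of a shift passes 1 or a number of a turn 1, either way. A call with a gripper value outside its range is refused whole. The fingers move at their own pace and stop on an object; the grip force is fixed at half the most. Time passes only in rows, so rows that do not move let the fingers close. It gives the time, the measured TCP pose, the force and the opening at its end, in the units of the state.
- manip.get_state(): the state, without advancing time (a new reading comes with each control period).
- manip.read_camera(name): name is "scene" or "top" or "wrist"; returns (picture, depth): 480x640x3 uint8, red, green, blue; 480x640 float32, m along the optical axis (not along the pixel's ray), 0 where there is no reading.
- manip.get_calibration(name): a dict with "intrinsics" (3x3 intrinsics, pixels), "dist_coeffs" ([k1, k2, p1, p2, k3] as OpenCV has them; the pictures are not rectified), "extrinsics" (4x4, takes a point from camera to world coordinates). Camera axes: x right, y down, z forward; pixel columns grow to the right and rows downward; lengths in m; the calibration is good to about 2 mm. A picture is of the moment at which its call begins: read the wrist's pose just before it. get_calibration takes no time and is no camera call; for the wrist camera it gives the pose at the moment of the call.
- manip.hand_in(): hands the job in, once; it reports no verdict.
Trained networks look in the newest picture that a camera, given by its name, has taken for a name from the list of things; names that differ only in an ending like _2 or _b are one class to them, and where a whole thing is asked for, a point or a joint stands for the part that bears it (a point fixed in the world has none). Each returns a list of dicts, best first, with "score" (0 to 1); they miss things now and then, are a little off and sometimes report something else, mostly with a low value. They report only what shows in the picture. A call takes as long as a camera call. They do not tell look-alikes from the thing itself.
- manip.regions_of(target, camera): "mask" (480x640 bool, what is visible of it) and "box" ([centre column, centre row, width, height] in pixels, round what is visible of it).
The state is a dict: "t": time; "joints": joint angles; "joint_velocities": joint speeds; "tau": joint torques, N m; "position": TCP position; "tcp_rot": TCP orientation; "contact_force": force on the tool from outside, world axes, zero at the start; "wrist_torque": the same for the moment, N m; "finger_gap": finger opening in m.
Only numpy, scipy, OpenCV 4.12 (cv2) and the standard library are available. Lean on these libraries where they do the work, as an engineer would, in place of code of your own. Each camera call takes 0.05 s, during which the arm holds its last target.

## Working session

There is one attempt and no reset: what is moved stays moved. The work goes in short steps, Python scripts to look and compute and a tool call to move; the robot and the scene stay as the last step left them, time stands still between calls to the robot, and variables do not carry over. Pictures are saved under pics/ and viewed, and the job is handed in when it is done.

Besides the shell and the picture viewer there is one more tool, called after "Request:" as name(argument=value, ...) on one line, values as JSON. play_rows: Moves the arm, as the interface text tells. Its arguments: {"type":"object","properties":{"increments":{"type":"array","items":{"type":"array","items":{"type":"array","items":{"type":"number"}}}}},"required":["increments"]}

```bash
ls -la; mkdir -p pics; cat > h.py <<'E'
import numpy as np, cv2
from cell import manip
def shot(name, fn):
    cal=manip.get_calibration(name); p,d=manip.read_camera(name)
    cv2.imwrite('pics/'+fn+'.png',cv2.cvtColor(p,cv2.COLOR_RGB2BGR)); np.savez('pics/'+fn+'.npz',p=p,d=d,K=cal['intrinsics'],D=cal['dist_coeffs'],T=cal['extrinsics'])
    return p,d,cal
def load(fn): return np.load('pics/'+fn+'.npz')
def cloud(z):
    d=z['d'];h,w=d.shape
    uv=np.stack(np.meshgrid(np.arange(w),np.arange(h)),-1).reshape(-1,1,2).astype(float)
    n=cv2.undistortPoints(uv,z['K'],z['D']).reshape(h,w,2)
    P=np.concatenate([n*d[...,None],d[...,None]],-1)
    W=P@z['T'][:3,:3].T+z['T'][:3,3]
    W[d<=0]=np.nan
    return W
E
python3 - <<'E'
from h import *
s=manip.get_state()
np.set_printoptions(precision=4,suppress=True)
for k,v in s.items(): print(k,v)
for c in ['scene','top','wrist']:
    p,d,cal=shot(c,c+'0'); print(c,cal['intrinsics'],cal['dist_coeffs'],cal['extrinsics'],(d>0).mean())
E
```

```text
total 12
drwxr-xr-x  3 agent agent 4096 Dec  7 14:44 .
drwxr-xr-x 23 root  root  4096 Dec  7 14:44 ..
drwxr-xr-x  2 agent agent 4096 Dec  7 14:44 pics
t 0.0
joints [ 1.3205  0.616  -0.0126  1.4249  0.0081  1.1034 -0.0404]
joint_velocities [-0.001  -0.0009 -0.0004  0.0041 -0.001   0.0008 -0.0011]
tau [  0.0003 -45.8943   0.2091 -16.5748  -0.0611   0.0203   0.0002]
position [ 0.1441 -0.633   0.2175]
tcp_rot [[ 0.975   0.222  -0.0006]
 [ 0.222  -0.975   0.0025]
 [-0.     -0.0026 -1.    ]]
contact_force [-0.6416 -0.0309  0.0571]
wrist_torque [ 0.0077 -0.0041 -0.0168]
finger_gap 0.09295313379271768
scene [[474.8448   0.     322.3487]
 [  0.     474.8448 242.8975]
 [  0.       0.       1.    ]] [-0.0793  0.      0.      0.      0.    ] [[ 0.4977  0.7079 -0.5012  1.156 ]
 [ 0.8673 -0.3974  0.2998 -0.4484]
 [ 0.0131 -0.5839 -0.8117  1.1445]
 [ 0.      0.      0.      1.    ]] 0.9960774739583333
top [[563.9769   0.     318.3151]
 [  0.     563.9769 231.16  ]
 [  0.       0.       1.    ]] [0.034 0.    0.    0.    0.   ] [[ 0.0157 -0.9833  0.1814  0.2394]
 [-0.9999 -0.0157  0.0011 -0.0611]
 [ 0.0018 -0.1814 -0.9834  1.5585]
 [ 0.      0.      0.      1.    ]] 0.995830078125
wrist [[384.6394   0.     320.6375]
 [  0.     384.6394 235.7415]
 [  0.       0.       1.    ]] [-0.0646  0.      0.      0.      0.    ] [[ 0.2217 -0.9472 -0.2317  0.2082]
 [-0.9751 -0.2158 -0.0511 -0.6178]
 [-0.0016  0.2372 -0.9715  0.382 ]
 [ 0.      0.      0.      1.    ]] 0.96998046875
```

View pics/scene0.png

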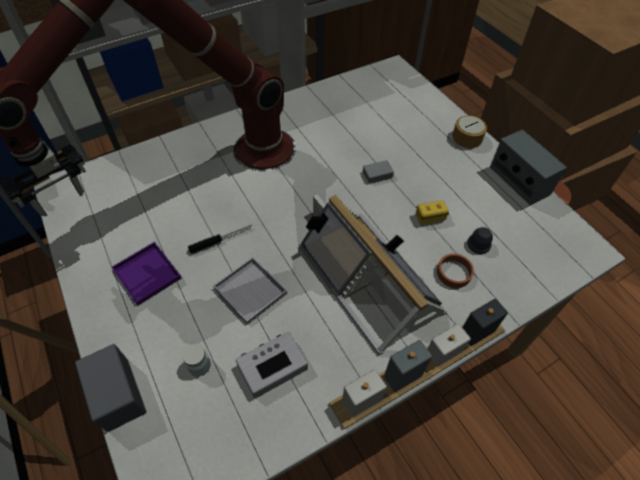

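View pics/top0.png

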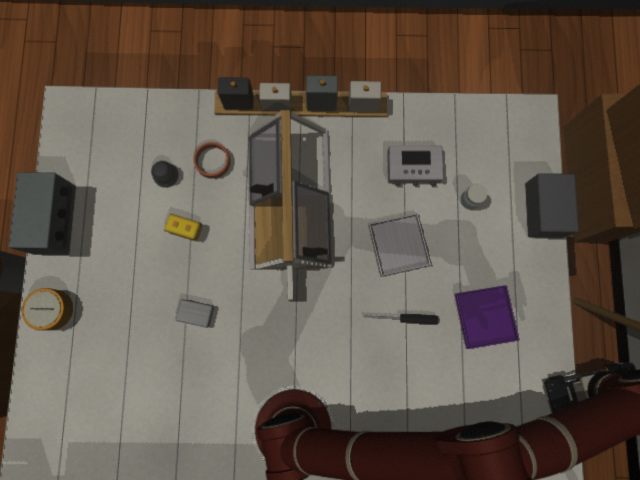

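View pics/wrist0.png

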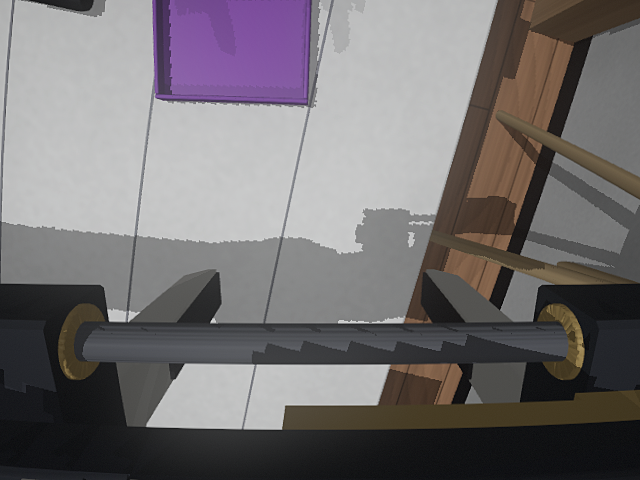

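```bash
python3 - <<'E'
from h import *
np.set_printoptions(precision=4,suppress=True)
z=load('top0'); W=cloud(z); p=z['p'].astype(int)
def box(mask,n):
    P=W[mask];P=P[~np.isnan(P[:,0])]
    xy=P[:,:2].astype(np.float32); r=cv2.minAreaRect(xy*1000)
    print(n,len(P),'mean',P.mean(0),'zpct',np.percentile(P[:,2],[2,50,98]),'rect',r)
# pack: yellow
m=np.zeros(p.shape[:2],bool); m[205:250,155:212]=1
yel=m&(p[...,0]>p[...,2]+50)
box(yel&(W[...,2]>0.04),'pack top')
m[:]=0;m[205:285,360:440]=1
box(m&(W[...,2]>0.012)&(W[...,2]<.03),'tray walls')
m[:]=0;m[290:330,170:222]=1
box(m&(W[...,2]>0.02),'tin')
m[:]=0;m[130:195,380:450]=1
box(m&(W[...,2]>0.03),'logger')
m[:]=0;m[135:185,190:235]=1; box(m&(W[...,2]>0.015),'ring')
m[:]=0;m[150:190,145:188]=1; box(m&(W[...,2]>0.03),'cap')
m[:]=0;m[170:215,455:495]=1; box(m&(W[...,2]>0.03),'jar')
m[:]=0;m[305:330,355:445]=1; box(m&(W[...,2]>0.008),'driver')
m[:]=0;m[105:275,275:300]=1
br=m&(W[...,2]>0.153)&(W[...,2]<.17)
box(br,'ridge')
for c in range(240,345,6):
    print(c,[tuple((W[r,c]*1000).round().astype(int)) for r in (130,160,185,190,220,260,268)])
E
```

```text
pack top 562 mean [0.5254 0.3124 0.0492] zpct [0.0421 0.049  0.0563] rect ((526.0009155273438, 313.7308044433594), (90.82292175292969, 49.79010009765625), 74.53655242919922)
tray walls 389 mean [ 0.4931 -0.2827  0.0188] zpct [0.0122 0.0189 0.027 ] rect ((489.11370849609375, -274.56695556640625), (150.4056396484375, 159.97879028320312), 13.50342082977295)
tin 776 mean [0.2935 0.2703 0.0295] zpct [0.0225 0.0295 0.0367] rect ((293.92388916015625, 271.48114013671875), (93.72917938232422, 59.629581451416016), 79.24485778808594)
logger 1921 mean [ 0.7164 -0.3276  0.0448] zpct [0.0361 0.0449 0.0524] rect ((713.930419921875, -327.69305419921875), (114.7643814086914, 151.51296997070312), 1.8717596530914307)
ring 348 mean [0.7237 0.2458 0.027 ] zpct [0.0162 0.0277 0.0349] rect ((723.1209716796875, 246.54779052734375), (102.24520874023438, 97.65079498291016), 44.87115478515625)
cap 401 mean [0.6778 0.3743 0.0553] zpct [0.0343 0.0571 0.0693] rect ((680.9744262695312, 377.06494140625), (58.35512161254883, 61.2908935546875), 67.45526885986328)
jar 442 mean [ 0.6188 -0.4813  0.0662] zpct [0.0339 0.
[... 5624 characters left out ...]
t64(424), np.int64(-94), np.int64(-5))]
336 [(np.int64(823), np.int64(-106), np.int64(8)), (np.int64(736), np.int64(-107), np.int64(-1)), (np.int64(662), np.int64(-108), np.int64(-1)), (np.int64(646), np.int64(-108), np.int64(3)), (np.int64(560), np.int64(-109), np.int64(0)), (np.int64(446), np.int64(-110), np.int64(-2)), (np.int64(424), np.int64(-110), np.int64(-2))]
342 [(np.int64(826), np.int64(-123), np.int64(2)), (np.int64(735), np.int64(-124), np.int64(5)), (np.int64(662), np.int64(-125), np.int64(-1)), (np.int64(648), np.int64(-125), np.int64(-4)), (np.int64(560), np.int64(-126), np.int64(0)), (np.int64(447), np.int64(-127), np.int64(-3)), (np.int64(424), np.int64(-127), np.int64(0))]
```

```bash
python3 - <<'E'
from h import *
p=cv2.imread('pics/top0.png')
cv2.imwrite('pics/top0_hatch.png',cv2.resize(p[95:305,215:355],None,fx=2.8,fy=2.8,interpolation=cv2.INTER_CUBIC))
p=cv2.imread('pics/scene0.png')
cv2.imwrite('pics/scene0_hatch.png',cv2.resize(p[180:360,285:475],None,fx=3.3,fy=3.3,interpolation=cv2.INTER_CUBIC))
E
```

```text
(no output)
```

View pics/top0_hatch.png

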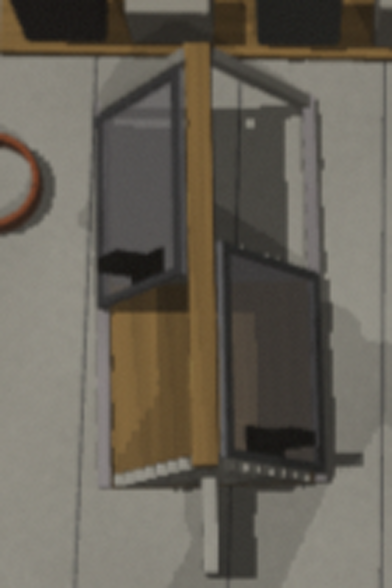

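View pics/scene0_hatch.png

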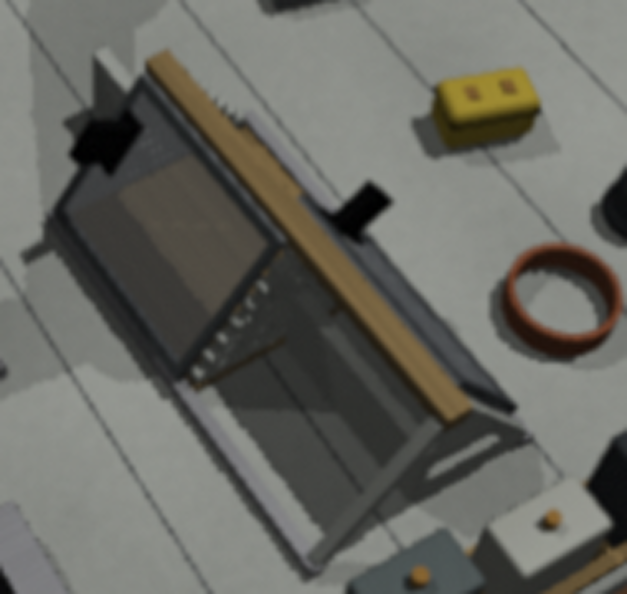

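```bash
cat > fit.py <<'E'
from h import *
np.set_printoptions(precision=4,suppress=True)
z=load('top0'); W=cloud(z); p=z['p'].astype(int)
m=np.zeros(p.shape[:2],bool); m[105:275,272:302]=1
# wood brown ridge colour
wood=m&(p[...,0]>p[...,2]+30)&(W[...,2]>0.145)&(W[...,2]<.175)
# rather than noisy depth use ray intersect with z=0.16
def ray(u,v,zz):
    n=cv2.undistortPoints(np.array([[[u,v]]],float),z['K'],z['D'])[0,0]
    d=z['T'][:3,:3]@np.array([n[0],n[1],1]); o=z['T'][:3,3]
    return o+d*(zz-o[2])/d[2]
L=[]
for r in range(115,268):
    cs=np.where(wood[r])[0]
    if len(cs)>3:
        a=ray(cs.min()-.5,r,.16);b=ray(cs.max()+.5,r,.16); L.append((a[0],a[1],b[1]))
L=np.array(L); print(L[::12])
for k in (1,2):
    c=np.polyfit(L[:,0],L[:,k],1); res=L[:,k]-np.polyval(c,L[:,0]); ok=abs(res)<.004; c=np.polyfit(L[ok,0],L[ok,k],1); print(k,c,ok.mean(),np.degrees(np.arctan(c[0])))
print(L[:,0].min(),L[:,0].max())
E
python3 fit.py
```

```text
[[0.8049 0.0442 0.0206]
 [0.7719 0.0433 0.0198]
 [0.7393 0.0398 0.0164]
 [0.7068 0.0389 0.0156]
 [0.6745 0.038  0.0149]
 [0.6425 0.0372 0.0141]
 [0.6108 0.0363 0.0133]
 [0.5793 0.0329 0.01  ]
 [0.548  0.0321 0.0092]
 [0.517  0.0312 0.0085]
 [0.4862 0.0304 0.0052]
 [0.4556 0.0296 0.0045]
 [0.4253 0.0287 0.0038]]
1 [0.0424 0.0097] 1.0 2.4303126736254184
2 [ 0.0465 -0.0165] 1.0 2.66434947107352
0.4228378526942863 0.8048888767153382
```

Request:
play_rows(increments=[[[0,0,0,0.8,100],[0,0,0,0.8,100],[-0.6,-0.6,0,0,100],[-0.6,-0.7,0,0,100],[-0.6,-0.7,0,0,100],[-0.6,-0.7,0,0,100],[-0.6,-0.7,0,0,100],[-0.6,-0.7,0,0,100],[0,-0.7,0,0,100],[0,-0.7,0,0,100]]])

```text
t: 1.15
position: [-0.0008, -0.4124, 0.2185]
tcp_rot: [[1.0, -0.002, -0.0], [-0.002, -1.0, 0.0], [-0.0, -0.0, -1.0]]
contact_force: [1.2, -1.5, 0.1]
finger_gap: 0.0925
```

```bash
cat > st.py <<'E'
from h import *
np.set_printoptions(precision=4,suppress=True)
s=manip.get_state()
for k in ['t','joints','position','tcp_rot','contact_force','finger_gap']: print(k,s[k])
E
python3 st.py
```

```text
t 1.15
joints [ 1.4751  0.2521  0.0558  2.0608 -0.0187  0.8296 -0.0309]
position [-0.0008 -0.4124  0.2185]
tcp_rot [[ 1.     -0.0019 -0.0001]
 [-0.0019 -1.      0.0004]
 [-0.0001 -0.0004 -1.    ]]
contact_force [ 1.2201 -1.5154  0.1454]
finger_gap 0.09248300965900771
```

Request:
play_rows(increments=[[[0,-0.7,0,0,100],[0,-0.7,0,0,100],[0,-0.7,0,0,100],[0,-0.7,0,0,100],[0,-0.7,0,0,100]]])

```text
t: 1.65
position: [0.0001, -0.2725, 0.2186]
tcp_rot: [[1.0, 0.0, 0.0], [0.0, -1.0, 0.0], [0.0, -0.0, -1.0]]
contact_force: [0.4, -0.0, -0.0]
finger_gap: 0.0931
```

```bash
python3 st.py
```

```text
t 1.65
joints [ 1.4495  0.0243  0.0418  2.3522 -0.0016  0.7653 -0.0779]
position [ 0.0001 -0.2725  0.2186]
tcp_rot [[ 1.      0.0004  0.    ]
 [ 0.0004 -1.      0.0002]
 [ 0.     -0.0002 -1.    ]]
contact_force [ 0.4377 -0.0019 -0.007 ]
finger_gap 0.0930598977979788
```

Request:
play_rows(increments=[[[0,-0.6,0,0,100],[0,-0.6,0,0,100]]])

```text
t: 1.85
position: [0.0017, -0.2338, 0.2199]
tcp_rot: [[1.0, 0.008, 0.003], [0.008, -1.0, 0.002], [0.003, -0.002, -1.0]]
contact_force: [0.2, -0.2, -0.4]
finger_gap: 0.0931
```

```bash
python3 st.py
```

```text
t 1.85
joints [ 1.6315 -0.0442 -0.1492  2.4139 -0.0134  0.7733 -0.0706]
position [ 0.0017 -0.2338  0.2199]
tcp_rot [[ 1.      0.0082  0.0026]
 [ 0.0082 -1.      0.0021]
 [ 0.0026 -0.0021 -1.    ]]
contact_force [ 0.2029 -0.1534 -0.388 ]
finger_gap 0.09312643649149091
```

Request:
play_rows(increments=[[[0,-0.5,0,0,100],[0,0,0,0,100]]])

```text
t: 2.05
position: [-0.0018, -0.2284, 0.2224]
tcp_rot: [[1.0, -0.005, 0.005], [-0.005, -1.0, -0.001], [0.005, 0.001, -1.0]]
contact_force: [-0.3, -0.1, -0.5]
finger_gap: 0.0929
```

```bash
python3 st.py
```

```text
t 2.05
joints [ 1.8506 -0.0593 -0.3337  2.4156 -0.0347  0.7809 -0.0341]
position [-0.0018 -0.2284  0.2224]
tcp_rot [[ 1.     -0.0054  0.0051]
 [-0.0054 -1.     -0.0013]
 [ 0.0051  0.0012 -1.    ]]
contact_force [-0.2717 -0.0826 -0.4617]
finger_gap 0.09288503035172997
```

Request:
play_rows(increments=[[[0,0.5,-0.3,0,100],[0,0.9,-0.6,0,100],[0,0.9,-0.6,0,100],[0,0.9,-0.6,0,100],[0,0.9,-0.6,0,100],[0,0.9,-0.6,0,100],[0,0.9,-0.6,0,100],[0,0.9,-0.6,0,100],[0,0.9,-0.6,0,100],[0,0.9,-0.6,0,100],[0,0.9,-0.6,0,100],[0,0.9,-0.6,0,100],[0,0.9,-0.6,0,100]]])

```text
t: 3.35
position: [-0.0017, -0.6749, 0.5155]
tcp_rot: [[1.0, -0.002, 0.009], [-0.002, -1.0, -0.001], [0.009, 0.001, -1.0]]
contact_force: [-3.9, -2.5, -0.4]
finger_gap: 0.0927
```

```bash
python3 st.py
```

```text
t 3.35
joints [ 1.579   0.6406 -0.1161  0.5527  0.0646  1.9494 -0.0632]
position [-0.0017 -0.6749  0.5155]
tcp_rot [[ 1.     -0.0022  0.0094]
 [-0.0022 -1.     -0.0006]
 [ 0.0094  0.0006 -1.    ]]
contact_force [-3.9257 -2.4935 -0.4463]
finger_gap 0.09269193716585433
```

Request:
play_rows(increments=[[[0,0.5,-0.5,0,100],[0,0.5,-0.5,0,100],[0,0.5,-0.5,0,100],[0,0.5,-0.5,0,100],[0,0.5,-0.5,0,100]]])

```text
t: 3.85
position: [0.0313, -0.7237, 0.5761]
tcp_rot: [[0.994, 0.094, -0.048], [0.083, -0.976, -0.199], [-0.066, 0.194, -0.979]]
contact_force: [-0.3, -0.3, -0.3]
finger_gap: 0.0931
```

```bash
python3 st.py
```

```text
t 3.85
joints [ 1.4099  0.7119  0.4055  0.2657 -0.2596  1.9812  0.0848]
position [ 0.0313 -0.7237  0.5761]
tcp_rot [[ 0.9944  0.0939 -0.0484]
 [ 0.0825 -0.9765 -0.1991]
 [-0.066   0.194  -0.9788]]
contact_force [-0.3371 -0.2619 -0.3467]
finger_gap 0.09314993610941197
```

Request:
play_rows(increments=[[[0.2,0.6,-0.6,0,100],[0.2,0.6,-0.6,0,100],[0.2,0.6,-0.6,0,100],[0.2,0.6,-0.6,0,100]]])

```text
t: 4.25
position: [0.0661, -0.717, 0.6133]
tcp_rot: [[0.994, 0.094, -0.052], [0.075, -0.956, -0.283], [-0.076, 0.277, -0.958]]
contact_force: [-0.7, -0.1, -0.9]
finger_gap: 0.0929
```

```bash
python3 st.py
```

```text
t 4.25
joints [ 1.2828  0.7071  0.9992  0.2623 -0.738   1.9817  0.1175]
position [ 0.0661 -0.717   0.6133]
tcp_rot [[ 0.9942  0.0939 -0.052 ]
 [ 0.0755 -0.9562 -0.2828]
 [-0.0763  0.2772 -0.9578]]
contact_force [-0.749  -0.0821 -0.945 ]
finger_gap 0.09294461804835724
```

```bash
cat > kin.py <<'E'
import numpy as np
from scipy.spatial.transform import Rotation as R
from scipy.optimize import least_squares
data=[([1.3205,0.616,-0.0126,1.4249,0.0081,1.1034,-0.0404],[0.1441,-0.633,0.2175],[[.975,.222,-.0006],[.222,-.975,.0025],[0,-.0026,-1]]),
([1.4751,0.2521,0.0558,2.0608,-0.0187,0.8296,-0.0309],[-0.0008,-0.4124,0.2185],[[1,-.0019,-.0001],[-.0019,-1,.0004],[-.0001,-.0004,-1]]),
([1.4495,0.0243,0.0418,2.3522,-0.0016,0.7653,-0.0779],[0.0001,-0.2725,0.2186],[[1,.0004,0],[.0004,-1,.0002],[0,-.0002,-1]]),
([1.6315,-0.0442,-0.1492,2.4139,-0.0134,0.7733,-0.0706],[0.0017,-0.2338,0.2199],[[1,.0082,.0026],[.0082,-1,.0021],[.0026,-.0021,-1]]),
([1.8506,-0.0593,-0.3337,2.4156,-0.0347,0.7809,-0.0341],[-0.0018,-0.2284,0.2224],[[1,-.0054,.0051],[-.0054,-1,-.0013],[.0051,.0012,-1]]),
([1.579,0.6406,-0.1161,0.5527,0.0646,1.9494,-0.0632],[-0.0017,-0.6749,0.5155],[[1,-.0022,.0094],[-.0022,-1,-.0006],[.0094,.0006,-1]]),
([1.4099,0.7119,0.4055,0.2657,-0.2596,1.9812,0.0848],[0.0313,-0.7237,0.5761],[[.9944,.0939,-.0484],[.0825,-.9765,-.1991],[-.066,.194,-.9788]]),
([1.2828,0.7071,0.9992,0.2623,-0.738,1.9817,0.1175],[0.0661,-0.717,0.6133],[[.9942,.0939,-.052],[.0755,-.9562,-.2828],[-.0763,.2772,-.9578]])]
def Rz(a): return R.from_euler('z',a).as_matrix()
def Ry(a): return R.from_euler('y',a).as_matrix()
def frames(p,q,s):
    # offsets (x,y,z) after each rot
    T=np.zeros(3);M=np.eye(3); o=p[:24].reshape(8,3); a=p[24:31]
    T=T+o[0]; out=[]
    for i in range(7):
        ang=s[i]*q[i]+a[i]
        M=M@(Rz(ang) if i%2==0 else Ry(ang)); T=T+M@o[i+1]; out.append((T.copy(),M.copy()))
    return out
def fk(p,q,s):
    t,M=frames(p,q,s)[-1]; return t, M@TOOL(p)
def TOOL(p): return Rz(p[31])
def res(p,s,mask=None):
    r=[]
    for q,x,Rm in data:
        t,M=fk(p,q,s); r+=list((t-x)*1000); r+=list(((M-np.array(Rm))).ravel()*300)
    return np.array(r)
E
cat > fitk.py <<'E'
from kin import *
import itertools
best=None
for s1,s3,s5,s7 in itertools.product([1,-1],repeat=4):
    s=[s1,1,s3,1,s5,1,s7]
    # reduced params: h, L1, e1x, L2, e2x, L3, w(x), all y-offset total, a7 tool
    def full(r):
        p=np.zeros(32); o=p[:24].reshape(8,3)
        o[0,2]=r[0]; o[2]=[r[1],r[10],r[2]]; o[4]=[r[3],r[11],r[4]]; o[6]=[r[5],0,0]; o[7]=[0,0,r[6]]
        p[24]=r[7]; p[31]=r[8]; o[1,0]=r[9]; return p
    for a1 in (0,np.pi/2,np.pi,-np.pi/2):
      for a7 in (0,np.pi/2,np.pi,-np.pi/2):
        r0=np.array([.34,0,.4,0,.4,0,.3,a1,a7,0,0,0.])
        f=least_squares(lambda r:res(full(r),s),r0,loss='soft_l1')
        if best is None or f.cost<best[0]: best=(f.cost,s,full(f.x),f.x); print(f.cost,s,a1,a7,f.x.round(4))
print(res(best[2],best[1]).reshape(8,12).round(1)[:,:3])
np.savez('kin.npz',p=best[2],s=best[1])
E
python3 fitk.py
```

```text
Still running in the background as job /tmp/bash_jobs.1000/dca05a2c856a (pid 835). You'll get a notice when it ends.
```

```bash
cat /tmp/bash_jobs.1000/dca05a2c856a/std*; nproc
```

```text
4
```

```bash
kill -- -$(cat /tmp/bash_jobs.1000/dca05a2c856a/pid); export OMP_NUM_THREADS=1; cat > fo.py <<'E'
from kin import *
import itertools,time
def rz(a): c,s=np.cos(a),np.sin(a); return np.array([[c,-s,0],[s,c,0],[0,0,1]])
def ry(a): c,s=np.cos(a),np.sin(a); return np.array([[c,0,s],[0,1,0],[-s,0,c]])
out=[]
for sg in itertools.product([1,-1],repeat=4):
    for a1 in (0,np.pi/2,np.pi,-np.pi/2):
        # best a7 by average
        Es=[]
        for q,x,Rm in data:
            M=rz(sg[0]*q[0]+a1)@ry(q[1])@rz(sg[1]*q[2])@ry(q[3])@rz(sg[2]*q[4])@ry(q[5])@rz(sg[3]*q[6])
            Es.append(M.T@np.array(Rm))
        A=sum(Es); a7=np.arctan2(A[1,0]-A[0,1],A[0,0]+A[1,1])
        e=sum(np.linalg.norm(E-rz(a7)) for E in Es)
        out.append((e,sg,a1,a7))
out.sort(key=lambda o:o[0])
for o in out[:6]: print(o)
E
timeout 60 python3 fo.py
```

```text
(np.float64(0.0010242298644245963), (-1, -1, -1, -1), 0, np.float64(1.570821373545616))
(np.float64(1.071943984007274), (-1, -1, -1, -1), 1.5707963267948966, np.float64(3.1337577746161474))
(np.float64(1.0719799528528375), (-1, -1, -1, -1), -1.5707963267948966, np.float64(0.007887492993119376))
(np.float64(1.3021166490632383), (-1, -1, -1, 1), 0, np.float64(1.5999727641171568))
(np.float64(1.3698083088632986), (1, 1, 1, -1), 3.141592653589793, np.float64(1.4403045522577633))
(np.float64(1.4528597143424897), (-1, -1, -1, -1), 3.141592653589793, np.float64(-1.570768938574131))
```

Orientation model exact. Now the positions: linear least squares in the link offsets.

```bash
cat > kin.py <<'E'
import numpy as np
def rz(a): c,s=np.cos(a),np.sin(a); return np.array([[c,-s,0],[s,c,0],[0,0,1]])
def ry(a): c,s=np.cos(a),np.sin(a); return np.array([[c,0,s],[0,1,0],[-s,0,c]])
LIM=np.array([[-3.12,3.12],[-.3,2.06],[-1.34,1.32],[.26,2.42],[-1.36,4.5],[.01,1.98],[-2.84,2.84]])
def rots(q):
    M=np.eye(3);o=[M]
    for i in range(7):
        M=M@(rz(-q[i]) if i%2==0 else ry(q[i])); o.append(M)
    return o
E
cat > fp.py <<'E'
from kin import *
src=open('fitk.py').read() if 0 else None
data=[([1.3205,0.616,-0.0126,1.4249,0.0081,1.1034,-0.0404],[0.1441,-0.633,0.2175]),
([1.4751,0.2521,0.0558,2.0608,-0.0187,0.8296,-0.0309],[-0.0008,-0.4124,0.2185]),
([1.4495,0.0243,0.0418,2.3522,-0.0016,0.7653,-0.0779],[0.0001,-0.2725,0.2186]),
([1.6315,-0.0442,-0.1492,2.4139,-0.0134,0.7733,-0.0706],[0.0017,-0.2338,0.2199]),
([1.8506,-0.0593,-0.3337,2.4156,-0.0347,0.7809,-0.0341],[-0.0018,-0.2284,0.2224]),
([1.579,0.6406,-0.1161,0.5527,0.0646,1.9494,-0.0632],[-0.0017,-0.6749,0.5155]),
([1.4099,0.7119,0.4055,0.2657,-0.2596,1.9812,0.0848],[0.0313,-0.7237,0.5761]),
([1.2828,0.7071,0.9992,0.2623,-0.738,1.9817,0.1175],[0.0661,-0.717,0.6133])]
# unknowns: h(z), o1x(after q1), L1(z after q2/3), e1x (after q3 in x), e4x, L2 z(after 4/5), e5x?, o6x, L3 z(after 6/7)
def row(q):
    o=rots(q); ez=np.array([0,0,1.]);ex=np.array([1.,0,0])
    return np.stack([ez,o[1]@ex,o[3]@ez,o[3]@ex,o[5]@ez,o[5]@ex,o[7]@ez,o[6]@ex],1)
A=np.concatenate([row(q) for q,_ in data]);b=np.concatenate([x for _,x in data])
for keep in ([0,2,4,6],[0,1,2,3,4,5,6,7]):
    x,_,rk,sv=np.linalg.lstsq(A[:,keep],b,rcond=1e-4); print(keep,x.round(4),rk,sv.round(3),'res mm',((A[:,keep]@x-b)*1000).reshape(-1,3).round(1).tolist())
E
timeout 60 python3 fp.py
```

```text
[0, 2, 4, 6] [0.299  0.5401 0.3729 0.3523] 4 [4.779 2.855 0.989 0.183] res mm [[19.8, 10.7, 1.2], [21.6, 3.6, -0.6], [21.8, 2.1, -0.8], [21.9, -0.7, -0.9], [21.3, -3.9, -1.0], [22.2, 6.1, 2.5], [18.6, -0.2, 0.7], [15.0, -4.6, -1.2]]
[0, 1, 2, 3, 4, 5, 6, 7] [0.3221 0.0366 0.5362 0.0311 0.3934 0.0057 0.3496 0.0767] 8 [5.356 5.305 1.827 1.742 0.802 0.316 0.219 0.132] res mm [[19.0, 11.8, -8.3], [24.2, 3.5, -4.3], [23.4, 1.2, 1.5], [17.2, -2.1, 3.8], [11.0, -4.1, 4.0], [21.9, 2.6, 9.0], [15.2, -1.4, -3.3], [4.9, -1.9, -2.4]]
```

```bash
cat >> fp.py <<'E'
print('---')
def row2(q):
    o=rots(q); ez=np.array([0,0,1.]);ex=np.array([1.,0,0]);ey=np.array([0,1.,0])
    return np.stack([ez,o[3]@ez,o[5]@ez,o[7]@ez,o[2]@ey,o[4]@ey,o[6]@ey,o[3]@ex,o[5]@ex,o[6]@ex],1)
A=np.concatenate([row2(q) for q,_ in data])
for keep in ([0,1,2,3,4],[0,1,2,3,4,5,6],[0,1,2,3,4,5,6,7,8],list(range(10))):
    x,_,rk,sv=np.linalg.lstsq(A[:,keep],b,rcond=1e-6); print(keep,x.round(4),rk,'res mm',((A[:,keep]@x-b)*1000).reshape(-1,3).round(1).tolist())
E
timeout 60 python3 fp.py | sed -n '/---/,$p'
```

```text
---
[0, 1, 2, 3, 4] [ 0.2388  0.5478  0.3741  0.2981 -0.0216] 5 res mm [[0.3, -0.2, 0.8], [0.3, -1.3, -0.1], [0.4, -1.6, -0.2], [0.2, -0.1, -0.2], [0.4, 1.7, -0.3], [0.1, 0.6, 3.0], [0.7, 1.2, -0.0], [-1.5, -1.1, -3.0]]
[0, 1, 2, 3, 4, 5, 6] [ 2.557e-01  5.501e-01  3.723e-01  3.186e-01 -1.220e-02 -9.300e-03
 -4.000e-04] 7 res mm [[-0.0, 0.0, -0.0], [0.0, 0.0, 0.0], [0.0, 0.0, -0.0], [-0.0, -0.0, -0.0], [-0.1, -0.0, 0.0], [0.0, 0.0, 0.0], [-0.0, -0.0, -0.0], [0.1, -0.0, -0.0]]
[0, 1, 2, 3, 4, 5, 6, 7, 8] [ 2.556e-01  5.501e-01  3.723e-01  3.183e-01 -1.230e-02 -9.300e-03
 -3.000e-04  0.000e+00  1.000e-04] 9 res mm [[-0.0, 0.0, -0.1], [0.0, 0.0, 0.0], [0.0, 0.0, -0.0], [-0.0, -0.0, 0.0], [-0.1, 0.0, 0.0], [0.0, 0.0, 0.0], [-0.0, -0.0, -0.0], [0.0, 0.0, -0.0]]
[0, 1, 2, 3, 4, 5, 6, 7, 8, 9] [ 2.556e-01  5.501e-01  3.723e-01  3.183e-01 -1.230e-02 -9.300e-03
 -3.000e-04  0.000e+00  1.000e-04 -0.000e+00] 10 res mm [[-0.0, 0.0, -0.1], [0.0, 0.0, 0.0], [0.0, -0.0, -0.0], [-0.0, -0.0, 0.0], [-0.1, 0.0, 0.0], [0.0, 0.0, 0.0], [-0.0, -0.0, -0.0], [0.0, 0.0, -0.0]]
```

```bash
cat >> kin.py <<'E'
from scipy.optimize import least_squares
from scipy.spatial.transform import Rotation as Ro
PK=[2.557e-01,5.501e-01,3.723e-01,3.186e-01,-1.22e-02,-9.3e-03,-4e-4]
EZ=np.array([0,0,1.]);EY=np.array([0,1.,0])
def fk(q):
    o=rots(q)
    t=PK[0]*EZ+PK[1]*o[3][:,2]+PK[2]*o[5][:,2]+PK[3]*o[7][:,2]+PK[4]*o[2][:,1]+PK[5]*o[4][:,1]+PK[6]*o[6][:,1]
    return t,o[7]@rz(np.pi/2)
def ik(q0,t,M,wr=0.3,reg=1e-4,qr=None):
    if qr is None: qr=q0
    def f(q):
        tt,MM=fk(q); return np.concatenate([(tt-t)*10,Ro.from_matrix(MM.T@M).as_rotvec()*10*wr,reg*(q-qr)])
    q0=np.clip(q0,LIM[:,0]+1e-6,LIM[:,1]-1e-6)
    r=least_squares(f,q0,bounds=(LIM[:,0],LIM[:,1])); return r.x
def sim(q,rows,wr=.3,reg=1e-2,rebase=True):
    q=np.array(q,float); t,M=fk(q)
    for r in rows:
        t=t+M@(np.array(r[:3])*.04); M=M@rz(np.radians(8*r[3]))
        q=ik(q,t,M,wr,reg)
        if rebase: t,M=fk(q)
    return q
E
cat > ts.py <<'E'
from kin import *
np.set_printoptions(precision=3,suppress=True)
q6=[1.579,0.6406,-0.1161,0.5527,0.0646,1.9494,-0.0632]
q7=[1.4099,0.7119,0.4055,0.2657,-0.2596,1.9812,0.0848]
for wr in (.1,.3,1,3):
  for reg in (1e-3,1e-1):
    for rb in (True,False):
        a=sim(q6,[[0,.5,-.5,0]]*5,wr,reg,rb); t,M=fk(a)
        b=sim(q7,[[.2,.6,-.6,0]]*4,wr,reg,rb); t2,M2=fk(b)
        print(wr,reg,rb,t,M[:,2],'|',t2,M2[:,2],a,b)
print('obs [ 0.0313 -0.7237  0.5761] -.048 -.199 | [ 0.0661 -0.717   0.6133] -.052 -.283')
E
timeout 300 python3 ts.py
```

```text
0.1 0.001 True [-0.003 -0.752  0.619] [ 0.009 -0.364 -0.931] | [ 0.076 -0.769  0.686] [-0.023 -0.556 -0.831] [ 1.41   0.744  1.32   0.26  -1.158  1.935  0.134] [ 1.25   0.686  1.32   0.26  -1.05   1.767  0.142]
0.1 0.001 False [-0.003 -0.766  0.606] [ 0.009 -0.367 -0.93 ] | [ 0.076 -0.787  0.677] [-0.015 -0.57  -0.822] [ 1.413  0.764  1.32   0.26  -1.166  1.913  0.133] [ 1.262  0.706  1.32   0.26  -1.071  1.732  0.142]
0.1 0.1 True [-0.003 -0.751  0.618] [ 0.01  -0.366 -0.93 ] | [ 0.076 -0.768  0.686] [-0.023 -0.557 -0.83 ] [ 1.542  0.662  0.03   0.26  -0.026  1.845 -0.025] [ 1.319  0.62   0.506  0.26  -0.311  1.699  0.047]
0.1 0.1 False [-0.003 -0.766  0.606] [ 0.008 -0.37  -0.929] | [ 0.076 -0.787  0.677] [-0.016 -0.571 -0.821] [ 1.516  0.685  0.198  0.26  -0.166  1.822 -0.001] [ 1.315  0.646  0.61   0.26  -0.416  1.666  0.062]
0.3 0.001 True [-0.003 -0.729  0.58 ] [ 0.009 -0.216 -0.976] | [ 0.072 -0.739  0.643] [-0.035 -0.404 -0.914] [ 1.467  0.719  0.59   0.26  -0.497  1.98   0.057] [ 1.261  0.714  1.32   0.26  -1.045  1.913  0.147]
0.3 0.001 False [-0.003 -0.73   0.572] [ 0.008 
[... 1633 characters left out ...]
1 False [-0.002 -0.691  0.513] [ 0.009 -0.006 -1.   ] | [ 0.065 -0.713  0.584] [-0.048 -0.204 -0.978] [ 1.52   0.687  0.106  0.471 -0.084  1.98  -0.004] [ 1.372  0.688  0.272  0.281 -0.133  1.98   0.019]
3 0.1 True [-0.002 -0.692  0.513] [ 0.009 -0.006 -1.   ] | [ 0.067 -0.712  0.585] [-0.048 -0.204 -0.978] [ 1.52   0.688  0.106  0.469 -0.084  1.98  -0.004] [ 1.369  0.686  0.272  0.283 -0.133  1.98   0.017]
3 0.1 False [-0.002 -0.691  0.513] [ 0.009 -0.006 -1.   ] | [ 0.065 -0.713  0.584] [-0.048 -0.204 -0.978] [ 1.52   0.687  0.106  0.471 -0.084  1.98  -0.004] [ 1.372  0.688  0.272  0.281 -0.133  1.98   0.019]
obs [ 0.0313 -0.7237  0.5761] -.048 -.199 | [ 0.0661 -0.717   0.6133] -.052 -.283
```

```bash
cat > plan.py <<'E'
from h import *
from kin import *
np.set_printoptions(precision=3,suppress=True)
def plan(goal,step=.036,wr=.5,q=None,n=None):
    if q is None: q=np.array(manip.get_state()['joints'])
    t,M=fk(q); rows=[]
    N=n or int(np.ceil(np.linalg.norm(goal-t)/step))
    for i in range(N):
        d=(goal-t)/(N-i); nn=np.linalg.norm(d)
        if nn>step: d*=step/nn
        r=(M.T@d/.04).round(1); rows.append([*map(float,r),0])
        q=sim(q,[rows[-1]],wr,1e-2); t,M=fk(q)
        print(rows[-1],t,M[:,2],q)
    return rows,q
E
python3 - <<'E'
from plan import *
r,q=plan(np.array([.1,-.47,.89])); print(r)
E
```

```text
[0.1, -0.4, -0.8, 0] [ 0.07  -0.691  0.637] [-0.052 -0.286 -0.957] [ 1.337  0.625  0.349  0.264 -0.171  1.98   0.019]
[0.1, -0.3, -0.8, 0] [ 0.074 -0.666  0.658] [-0.051 -0.296 -0.954] [ 1.318  0.569  0.312  0.308 -0.121  1.98   0.008]
[0.1, -0.3, -0.8, 0] [ 0.077 -0.641  0.677] [-0.05  -0.308 -0.95 ] [ 1.288  0.516  0.32   0.351 -0.107  1.98   0.003]
[0.1, -0.3, -0.8, 0] [ 0.081 -0.615  0.695] [-0.048 -0.321 -0.946] [ 1.254  0.464  0.337  0.391 -0.096  1.98  -0.002]
[0.1, -0.3, -0.8, 0] [ 0.084 -0.589  0.712] [-0.047 -0.334 -0.941] [ 1.213  0.414  0.362  0.43  -0.087  1.98  -0.008]
[0.0, -0.2, -0.9, 0] [ 0.084 -0.565  0.73 ] [-0.045 -0.354 -0.934] [ 1.174  0.366  0.394  0.459 -0.081  1.98  -0.008]
[0.1, -0.2, -0.9, 0] [ 0.087 -0.54   0.747] [-0.042 -0.374 -0.926] [ 1.115  0.32   0.441  0.486 -0.076  1.98  -0.014]
[0.0, -0.1, -0.9, 0] [ 0.086 -0.519  0.763] [-0.04  -0.397 -0.917] [ 1.06   0.281  0.491  0.504 -0.072  1.98  -0.014]
[0.0, 0.0, -0.9, 0] [ 0.086 -0.501  0.778] [-0.036 -0.422 -0.906] [ 1.     0.248  0.547  0.513 -0.07   1.98  -0.015]
[0.1, 0.2, -0.9, 0] [ 0.09  -0.488  0.792] [-0.033 -0.451 -0.892] [ 0.94   0.228  0.601  0.505 -0.069  1.98  -0.02 ]
[0.0, 0.3, -0.9, 0] [ 0.09  -0.478  0.807] [-0.028 -0.481 -0.876] [ 0.899  0.212  0.644  0.489 -0.07   1.98  -0.02 ]
[[0.1, -0.4, -0.8, 0], [0.1, -0.3, -0.8, 0], [0.1, -0.3, -0.8, 0], [0.1, -0.3, -0.8, 0], [0.1, -0.3, -0.8, 0], [0.0, -0.2, -0.9, 0], [0.1, -0.2, -0.9, 0], [0.0, -0.1, -0.9, 0], [0.0, 0.0, -0.9, 0], [0.1, 0.2, -0.9, 0], [0.0, 0.3, -0.9, 0]]
```

```bash
python3 - <<'E'
from plan import *
q0=np.array(manip.get_state()['joints'])
for r in ([0,0,-1],[.3,0,-1],[0,.5,-.9],[0.3,.6,-.8],[0,1,-.6],[0,-.3,-.9],[.5,.3,-1]):
    q=sim(q0,[r+[0]]*10,.5); t,M=fk(q); print(r,t,M[:,2],np.degrees(np.arccos(-M[2,2])),q)
E
```

```text
[0, 0, -1] [ 0.068 -0.494  0.82 ] [-0.032 -0.512 -0.858] 30.878635634448475 [ 1.037  0.23   0.554  0.424 -0.082  1.98   0.017]
[0.3, 0, -1] [ 0.174 -0.485  0.81 ] [-0.009 -0.513 -0.858] 30.858103271525806 [ 0.743  0.277  0.705  0.414 -0.079  1.98  -0.142]
[0, 0.5, -0.9] [ 0.076 -0.599  0.8  ] [-0.027 -0.555 -0.831] 33.77349329142948 [ 1.12   0.459  1.32   0.26  -0.89   1.975  0.131]
[0.3, 0.6, -0.8] [ 0.178 -0.63   0.771] [-0.003 -0.564 -0.826] 34.35275488907208 [ 0.969  0.529  1.32   0.26  -0.854  1.907 -0.003]
[0, 1, -0.6] [ 0.083 -0.744  0.744] [-0.017 -0.637 -0.771] 39.54973357302061 [ 1.211  0.617  1.32   0.26  -1.015  1.731  0.129]
[0, -0.3, -0.9] [ 0.062 -0.443  0.799] [-0.039 -0.444 -0.895] 26.490408749648704 [ 0.74   0.143  0.819  0.603 -0.052  1.98   0.02 ]
[0.5, 0.3, -1] [ 0.242 -0.526  0.8  ] [ 0.012 -0.547 -0.837] 33.161450590510384 [ 0.779  0.403  0.731  0.26  -0.194  1.98  -0.207]
```

Request:
play_rows(increments=[[[0.4,0.2,-1,0,100],[0.4,0.2,-1,0,100],[0.4,0.2,-1,0,100],[0.4,0.2,-1,0,100],[0.4,0.2,-1,0,100],[0.4,0.2,-1,0,100],[0.4,0.2,-1,0,100],[0.4,0.2,-1,0,100],[0.4,0.2,-1,0,100],[0.4,0.2,-1,0,100]]])

```text
t: 5.25
position: [0.2049, -0.5563, 0.7822]
tcp_rot: [[0.995, 0.098, 0.0], [0.085, -0.856, -0.509], [-0.05, 0.507, -0.861]]
contact_force: [0.5, 1.0, -0.4]
finger_gap: 0.0934
```

```bash
python3 st.py
```

```text
t 5.25
joints [ 0.942   0.4132  0.4901  0.2623 -0.0835  1.9818 -0.1808]
position [ 0.2049 -0.5563  0.7822]
tcp_rot [[ 0.9951  0.0984  0.0005]
 [ 0.0849 -0.8564 -0.5093]
 [-0.0497  0.5068 -0.8606]]
contact_force [ 0.526   0.9928 -0.3669]
finger_gap 0.09338293094016957
```

Request:
play_rows(increments=[[[0.3,0.5,-0.8,0,100],[0.3,0.5,-0.8,0,100],[0.3,0.5,-0.8,0,100],[0.3,0.5,-0.8,0,100]]])

```text
t: 5.65
position: [0.231, -0.5098, 0.8228]
tcp_rot: [[0.995, 0.097, 0.025], [0.093, -0.81, -0.579], [-0.036, 0.579, -0.815]]
contact_force: [0.1, 0.1, 0.2]
finger_gap: 0.0929
```

```bash
python3 st.py
```

```text
t 5.65
joints [ 0.7147  0.3857  1.0165  0.2622 -0.3947  1.9818 -0.1622]
position [ 0.231  -0.5098  0.8228]
tcp_rot [[ 0.995   0.0972  0.0245]
 [ 0.0934 -0.8099 -0.5791]
 [-0.0364  0.5785 -0.8149]]
contact_force [0.1213 0.092  0.2371]
finger_gap 0.09292944485275248
```

Request:
play_rows(increments=[[[0.0,0.4,-0.9,0,100],[0.0,0.4,-0.9,0,100],[0.0,0.4,-0.9,0,100]]])

```text
t: 5.95
position: [0.2148, -0.4646, 0.8627]
tcp_rot: [[0.994, 0.095, 0.046], [0.103, -0.769, -0.63], [-0.024, 0.632, -0.775]]
contact_force: [0.2, -0.6, -0.3]
finger_gap: 0.093
```

```bash
python3 st.py
```

```text
t 5.95
joints [ 0.6573  0.2897  0.7748  0.2622 -0.1108  1.9819 -0.2002]
position [ 0.2148 -0.4646  0.8627]
tcp_rot [[ 0.9944  0.0951  0.0464]
 [ 0.103  -0.7695 -0.6303]
 [-0.0242  0.6316 -0.7749]]
contact_force [ 0.2249 -0.5937 -0.2942]
finger_gap 0.09299610412426579
```

```bash
cat > plan.py <<'E'
from h import *
from kin import *
np.set_printoptions(precision=3,suppress=True)
def plan(goals,step=.038,wr=.5,q=None,spin=0,srate=.9,g=100,dec=1,verb=True):
    """goals: list of world points; returns rows rounded"""
    if q is None: q=np.array(manip.get_state()['joints'])
    t,M=fk(q); rows=[]
    for goal in goals:
        goal=np.array(goal)
        while np.linalg.norm(goal-t)>.004 and len(rows)<60:
            d=goal-t; n=np.linalg.norm(d)
            if n>step: d=d*step/n
            s=np.clip(spin,-srate,srate); s=round(float(s),2); spin-=s
            r=(M.T@d/.04).round(dec); rows.append([*map(float,r),s])
            q0=q; q=sim(q,[rows[-1]],wr,1e-2); t,M=fk(q)
            if verb: print(len(rows),rows[-1],t,M[:,2],q,'dq',abs(q-q0).max().round(2))
            if n<step: break
    while abs(spin)>.02:
        s=round(float(np.clip(spin,-srate,srate)),2); spin-=s; rows.append([0,0,0,s]); q=sim(q,[rows[-1]],wr,1e-2); t,M=fk(q)
    print('end',t,M.tolist(),q)
    print([[*r,g] for r in rows])
    return rows,q
E
python3 - <<'E'
from plan import *
plan([(.42,-.2,.60),(.50,.15,.42),(.50,.40,.25),(.528,.386,.1025)],spin=11.53)
E
```

```text
1 [0.5, -0.8, 0.1, 0.9] [ 0.232 -0.44   0.839] [ 0.046 -0.63  -0.775] [ 0.33   0.178  0.781  0.552  0.15   1.829 -0.436] dq 0.33
2 [0.4, -0.8, 0.1, 0.9] [ 0.249 -0.418  0.817] [ 0.046 -0.63  -0.775] [ 0.138  0.106  0.734  0.716  0.328  1.767 -0.701] dq 0.26
3 [0.3, -0.9, 0.1, 0.9] [ 0.267 -0.394  0.793] [ 0.046 -0.63  -0.775] [ 0.01   0.047  0.655  0.853  0.468  1.737 -0.976] dq 0.28
4 [0.2, -0.9, 0.1, 0.9] [ 0.284 -0.371  0.77 ] [ 0.046 -0.63  -0.775] [-0.067  0.011  0.582  0.959  0.555  1.723 -1.233] dq 0.26
5 [0.1, -0.9, 0.1, 0.9] [ 0.302 -0.348  0.748] [ 0.046 -0.63  -0.775] [-0.12  -0.009  0.521  1.047  0.608  1.714 -1.475] dq 0.24
6 [-0.0, -0.9, 0.1, 0.9] [ 0.321 -0.326  0.726] [ 0.046 -0.63  -0.775] [-0.16  -0.017  0.47   1.122  0.64   1.705 -1.704] dq 0.23
7 [-0.1, -0.9, 0.1, 0.9] [ 0.34  -0.304  0.704] [ 0.046 -0.63  -0.775] [-0.194 -0.015  0.429  1.185  0.658  1.694 -1.925] dq 0.22
8 [-0.3, -0.9, 0.1, 0.9] [ 0.357 -0.28   0.68 ] [ 0.046 -0.63  -0.775] [-0.229 -0.012  0.388  1.252  0.672  1.684 -2.151] dq 0.23
9 [-0.4, -0.9, 0.1, 0.9] [ 0.376 -0.255  0.656] [ 0.046 -0.63  -0
[... 4721 characters left out ...]
, -0.2, -0.1, -0.0, 100], [-0.9, -0.2, -0.1, -0.0, 100], [-0.9, -0.1, -0.1, -0.0, 100], [-0.9, -0.1, -0.1, -0.0, 100], [-0.9, -0.1, -0.1, -0.0, 100], [-0.9, -0.0, -0.1, -0.0, 100], [-0.9, 0.0, -0.1, -0.0, 100], [-0.9, 0.2, -0.1, -0.0, 100], [-0.4, 0.2, -0.0, -0.0, 100], [-0.9, -0.2, -0.0, -0.0, 100], [-0.9, -0.2, -0.0, -0.0, 100], [-0.9, -0.2, -0.0, -0.0, 100], [-0.9, -0.2, -0.0, -0.0, 100], [-0.9, -0.3, -0.0, -0.0, 100], [-0.9, -0.2, -0.1, -0.0, 100], [-0.9, -0.3, -0.1, -0.0, 100], [-0.9, -0.2, -0.1, -0.0, 100], [-0.9, -0.3, -0.2, -0.0, 100], [-0.7, -0.2, -0.3, -0.0, 100], [-0.3, -0.5, 0.8, -0.0, 100], [-0.3, -0.5, 0.8, -0.0, 100], [-0.3, -0.5, 0.7, -0.0, 100], [-0.3, -0.4, 0.7, -0.0, 100]]
```

```bash
python3 - <<'E'
from plan import *
plan([(.42,-.2,.60),(.50,.15,.42),(.50,.40,.25),(.528,.386,.1025)],spin=-10.97)
E
```

```text
1 [0.5, -0.8, 0.1, -0.9] [ 0.232 -0.44   0.839] [ 0.046 -0.63  -0.775] [ 0.347  0.175  0.744  0.552  0.167  1.831 -0.192] dq 0.31
2 [0.6, -0.7, 0.1, -0.9] [ 0.249 -0.417  0.816] [ 0.046 -0.63  -0.775] [ 0.176  0.1    0.669  0.72   0.35   1.769 -0.211] dq 0.18
3 [0.7, -0.6, 0.1, -0.9] [ 0.268 -0.394  0.793] [ 0.046 -0.63  -0.775] [ 0.07   0.05   0.59   0.847  0.472  1.74  -0.225] dq 0.13
4 [0.8, -0.5, 0.1, -0.9] [ 0.287 -0.371  0.77 ] [ 0.046 -0.63  -0.775] [-0.003  0.018  0.52   0.951  0.552  1.724 -0.227] dq 0.1
5 [0.8, -0.4, 0.1, -0.9] [ 0.305 -0.349  0.748] [ 0.046 -0.63  -0.775] [-0.056 -0.002  0.463  1.04   0.603  1.713 -0.214] dq 0.09
6 [0.9, -0.3, 0.1, -0.9] [ 0.324 -0.325  0.725] [ 0.046 -0.63  -0.775] [-0.102 -0.011  0.413  1.118  0.637  1.703 -0.198] dq 0.08
7 [0.9, -0.2, 0.1, -0.9] [ 0.342 -0.302  0.702] [ 0.046 -0.63  -0.775] [-0.141 -0.012  0.372  1.187  0.657  1.694 -0.172] dq 0.07
8 [0.9, -0.1, 0.1, -0.9] [ 0.359 -0.28   0.68 ] [ 0.046 -0.63  -0.775] [-0.175 -0.008  0.336  1.248  0.67   1.683 -0.14 ] dq 0.06
9 [0.9, 0.0, 0.1, -0.9] [ 0.375 -0.257  0.657] [ 0.046 -0.63 
[... 4102 characters left out ...]
], [0.4, 0.2, 0.1, -0.9, 100], [0.9, 0.2, -0.2, -0.17, 100], [0.9, 0.2, -0.2, 0.0, 100], [0.9, 0.3, -0.2, 0.0, 100], [0.9, 0.3, -0.2, 0.0, 100], [0.9, 0.2, -0.2, 0.0, 100], [0.9, 0.3, -0.2, 0.0, 100], [0.9, 0.2, -0.2, 0.0, 100], [0.9, 0.3, -0.2, 0.0, 100], [0.9, 0.2, -0.1, 0.0, 100], [0.9, 0.3, -0.2, 0.0, 100], [0.5, 0.1, -0.1, 0.0, 100], [0.9, 0.1, -0.1, 0.0, 100], [0.9, 0.0, -0.1, 0.0, 100], [0.9, 0.1, -0.1, 0.0, 100], [0.9, 0.0, -0.1, 0.0, 100], [0.9, 0.1, -0.1, 0.0, 100], [0.9, 0.0, -0.0, 0.0, 100], [0.9, 0.1, -0.1, 0.0, 100], [0.9, 0.0, -0.0, 0.0, 100], [0.3, 0.0, -0.0, 0.0, 100], [0.5, 0.2, 0.8, 0.0, 100], [0.5, 0.2, 0.8, 0.0, 100], [0.5, 0.2, 0.8, 0.0, 100], [0.5, 0.1, 0.7, 0.0, 100]]
```

Request:
play_rows(increments=[[[0.5,-0.8,0.1,-0.9,100],[0.6,-0.7,0.1,-0.9,100],[0.7,-0.6,0.1,-0.9,100],[0.8,-0.5,0.1,-0.9,100],[0.8,-0.4,0.1,-0.9,100],[0.9,-0.3,0.1,-0.9,100],[0.9,-0.2,0.1,-0.9,100],[0.9,-0.1,0.1,-0.9,100],[0.9,0.0,0.1,-0.9,100],[0.9,0.2,0.1,-0.9,100],[0.9,0.2,0.1,-0.9,100],[0.4,0.2,0.1,-0.9,100]]])

```text
t: 7.15
position: [0.447, -0.2332, 0.6374]
tcp_rot: [[0.081, 0.996, 0.049], [0.778, -0.032, -0.628], [-0.624, 0.089, -0.777]]
contact_force: [0.2, 0.1, 0.6]
finger_gap: 0.0932
```

```bash
python3 st.py
```

```text
t 7.15
joints [-0.4138  0.1344  0.5504  1.2302  0.5955  1.6261  0.15  ]
position [ 0.447  -0.2332  0.6374]
tcp_rot [[ 0.0808  0.9955  0.0486]
 [ 0.7776 -0.0324 -0.6279]
 [-0.6236  0.0885 -0.7767]]
contact_force [0.2107 0.0999 0.5529]
finger_gap 0.09321012213318475
```

```bash
python3 - <<'E'
from plan import *
plan([(.50,.15,.42),(.515,.42,.20)],spin=-1.01,verb=False)
E
```

```text
end [0.514 0.419 0.202] [[-0.05996192896861147, 0.9970146647287986, 0.048644890688378045], [0.7744186814944932, 0.0772124210447316, -0.6279442234695226], [-0.6298255892123579, 1.8765184408204307e-05, -0.7767365877961292]] [-1.016  0.954  0.249  0.986  0.283  1.697 -0.776]
[[0.9, 0.0, -0.1, -0.9, 100], [0.9, 0.2, -0.2, -0.11, 100], [0.9, 0.2, -0.1, 0.0, 100], [0.9, 0.2, -0.2, 0.0, 100], [0.9, 0.2, -0.1, 0.0, 100], [0.9, 0.2, -0.2, 0.0, 100], [0.9, 0.2, -0.1, 0.0, 100], [0.9, 0.1, -0.2, 0.0, 100], [0.9, 0.2, -0.1, 0.0, 100], [0.9, 0.1, -0.1, 0.0, 100], [0.9, 0.2, -0.2, 0.0, 100], [0.9, 0.1, -0.1, 0.0, 100], [0.9, 0.1, 0.0, 0.0, 100], [0.9, 0.1, 0.0, 0.0, 100], [0.9, 0.1, 0.0, 0.0, 100], [0.9, 0.1, 0.0, 0.0, 100], [0.9, 0.1, 0.0, 0.0, 100], [0.9, 0.1, 0.0, 0.0, 100], [0.9, 0.1, 0.0, 0.0, 100], [0.9, 0.1, 0.0, 0.0, 100], [0.9, 0.1, 0.0, 0.0, 100], [0.5, 0.0, 0.0, 0.0, 100]]
```

Request:
play_rows(increments=[[[0.9,0.0,-0.1,-0.9,100],[0.9,0.2,-0.2,-0.11,100],[0.9,0.2,-0.1,0.0,100],[0.9,0.2,-0.2,0.0,100],[0.9,0.2,-0.1,0.0,100],[0.9,0.2,-0.2,0.0,100],[0.9,0.2,-0.1,0.0,100],[0.9,0.1,-0.2,0.0,100],[0.9,0.2,-0.1,0.0,100],[0.9,0.1,-0.1,0.0,100],[0.9,0.2,-0.2,0.0,100],[0.9,0.1,-0.1,0.0,100],[0.9,0.1,0.0,0.0,100],[0.9,0.1,0.0,0.0,100],[0.9,0.1,0.0,0.0,100],[0.9,0.1,0.0,0.0,100],[0.9,0.1,0.0,0.0,100],[0.9,0.1,0.0,0.0,100]]])

```text
t: 8.95
position: [0.5146, 0.3172, 0.2848]
tcp_rot: [[-0.047, 0.998, 0.052], [0.773, 0.07, -0.63], [-0.632, 0.01, -0.775]]
contact_force: [0.3, 0.8, 0.5]
finger_gap: 0.0929
```

```bash
python3 st.py; python3 - <<'E'
from h import *
for c in ['wrist','top','scene']: shot(c,c+'1')
E
```

```text
t 8.95
joints [-0.9627  0.7485  0.2665  1.2001  0.352   1.6449 -0.7115]
position [0.5146 0.3172 0.2848]
tcp_rot [[-0.0474  0.9975  0.0522]
 [ 0.7734  0.0697 -0.6301]
 [-0.6322  0.0105 -0.7747]]
contact_force [0.3459 0.8461 0.4958]
finger_gap 0.09289639194709565
```

View pics/wrist1.png

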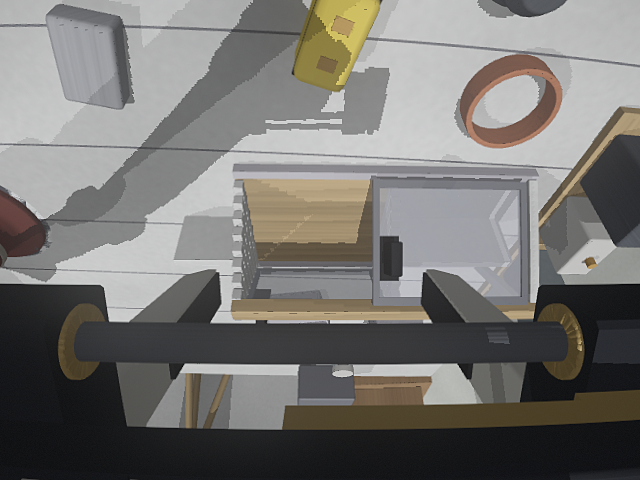

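View pics/scene1.png

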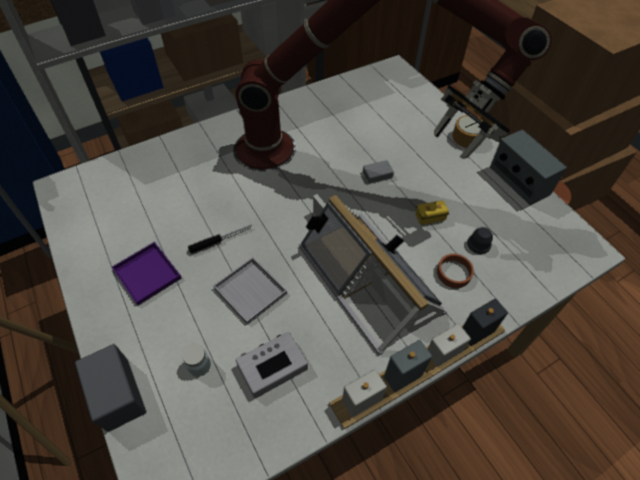

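```bash
cat > hf.py <<'E'
from h import *
np.set_printoptions(precision=1,suppress=True)
HO=np.array([.528,.0201,0]);YA=np.radians(2.55)
RH=np.array([[np.cos(YA),-np.sin(YA),0],[np.sin(YA),np.cos(YA),0],[0,0,1]])
def toH(P): return (P-HO)@RH
def fromH(P): return np.array(P)@RH.T+HO
E
python3 - <<'E'
from hf import *
z=load('wrist1'); W=cloud(z); H=toH(W)*1000; p=z['p'].astype(int)
for n,(c,r) in dict(handle=(391,258),h2=(386,240),h3=(386,278),doorR=(520,185),door=(450,240),dooredgeTL=(376,182),dooredgeBL=(376,300),ridgeL=(240,308),ridgeR=(520,314),trackL=(240,172),trackm=(300,171),louv=(240,200),louvin=(250,280)).items(): print(n,H[r,c],W[r,c]*1000)
m=np.zeros(p.shape[:2],bool); m[0:110,285:400]=1
yel=m&(p[...,0]>p[...,2]+60)
P=W[yel];P=P[~np.isnan(P[:,0])]
print('pack',len(P),np.percentile(P[:,2],[5,50,95])*1000, cv2.minAreaRect((P[P[:,2]>.042][:,:2]*1000).astype(np.float32)))
# black handle points
b=np.zeros_like(m); b[225:290,375:410]=1; b&=(p.sum(2)<110)
Q=H[b]; print('handle pct',np.nanpercentile(Q,[3,50,97],axis=0))
# ridge: wood top rows
for r in (306,310,314): print(r,[H[r,c].round().tolist() for c in (236,260,300,350,410)])
# track z at rows
for r in range(162,184,3): print(r,[H[r,c].round().tolist() for c in (242,300,360,450,530)])
E
```

```text
handle [ 86.9  93.2 129.4] [610.7 117.  129.4]
h2 [89.5 71.1 87.8] [614.2  95.2  87.8]
h3 [ 89.7  43.2 126. ] [615.7  67.2 126. ]
doorR [265.6 110.6  27.3] [788.5 142.4  27.3]
door [172.8  67.3  84.4] [697.6  95.   84.4]
dooredgeTL [ 76.9 113.3  28.8] [599.8 136.7  28.8]
dooredgeBL [ 77.3  27.  148. ] [604.   50.5 148. ]
ridgeL [-92.2  15.4 153.6] [435.2  31.4 153.6]
ridgeR [269.4   6.4 159. ] [796.8  38.5 159. ]
trackL [-94.2 113.9  13.9] [428.8 129.7  13.9]
trackm [-18.4 114.7  12. ] [504.5 133.9  12. ]
louv [-94.9  88.4  38.4] [429.3 104.2  38.4]
louvin [-93.5 -39.5  80.9] [436.4 -23.5  80.9]
pack 4964 [43.6 48.2 49.8] ((528.569580078125, 316.5624694824219), (86.92393493652344, 49.19170379638672), 73.41134643554688)
handle pct [nan nan nan]
306 [[-98.0, 15.0, 151.0], [-68.0, 14.0, 150.0], [-17.0, 15.0, 150.0], [46.0, 15.0, 150.0], [122.0, 15.0, 151.0]]
310 [[-97.0, 14.0, 156.0], [-67.0, 14.0, 156.0], [-17.0, 15.0, 156.0], [46.0, 14.0, 155.0], [121.0, 15.0, 156.0]]
314 [[-98.0, 7.0, 158.0], [-68.0, 8.0, 158.0], [-17.0, 8.0, 158.0], [46.0, 8.0, 158.0], [122.0, 10.0, 159.0]]
162 [[-93.0, 117.0, -1.0], [-19.0, 117.0, -2.0], [59.0, 118.0, -2.0], [175.0, 122.0, -0.0], [282.0, 126.0, -0.0]]
165 [[-93.0, 115.0, 2.0], [-19.0, 116.0, 2.0], [59.0, 115.0, -1.0], [177.0, 117.0, -0.0], [285.0, 120.0, -1.0]]
168 [[-92.0, 114.0, 7.0], [-19.0, 115.0, 7.0], [58.0, 115.0, 6.0], [177.0, 115.0, 3.0], [288.0, 114.0, -2.0]]
171 [[-92.0, 114.0, 12.0], [-18.0, 115.0, 12.0], [58.0, 115.0, 11.0], [176.0, 114.0, 7.0], [285.0, 115.0, 5.0]]
174 [[-92.0, 110.0, 14.0], [-18.0, 111.0, 14.0], [58.0, 111.0, 12.0], [174.0, 114.0, 13.0], [284.0, 114.0, 10.0]]
177 [[-93.0, 105.0, 13.0], [-19.0, 106.0, 14.0], [59.0, 106.0, 13.0], [176.0, 109.0, 13.0], [284.0, 112.0, 13.0]]
180 [[-94.0, 99.0, 13.0], [-19.0, 95.0, 8.0], [60.0, 96.0, 8.0], [177.0, 104.0, 14.0], [282.0, 111.0, 18.0]]
183 [[-93.0, 98.0, 18.0], [-19.0, 90.0, 9.0], [61.0, 90.0, 8.0], [172.0, 112.0, 28.0], [283.0, 108.0, 21.0]]
  return np.nanmean(a, axis, out=out, keepdims=keepdims)
```

```bash
sed -i 's/HO=.*;YA/HO=np.array([.529,.0215,0]);YA/' hf.py; python3 - <<'E'
from plan import *
plan([(.529,.40,.17),(.529,.387,.1025),(.5345,.324,.025)],spin=-.12,verb=False)
E
```

```text
end [0.536 0.325 0.025] [[-0.06974806353934156, 0.9963001062621363, 0.050212606928618585], [0.7704453891895269, 0.08577420210647888, -0.6317093386436481], [-0.633679027512439, -0.0053744316027721966, -0.7735774076172576]] [-0.934  1.055  0.234  1.314  0.324  1.264 -0.855]
[[0.9, 0.1, 0.2, -0.12, 100], [0.9, 0.2, 0.3, 0.0, 100], [0.9, 0.2, 0.2, 0.0, 100], [0.7, 0.1, 0.2, 0.0, 100], [0.4, -0.0, 0.8, 0.0, 100], [0.4, -0.1, 0.7, 0.0, 100], [-0.0, 0.0, 0.9, 0.0, 100], [-0.0, 0.0, 0.9, 0.0, 100], [-0.0, 0.1, 0.7, 0.0, 100]]
```

Request:
play_rows(increments=[[[0.9,0.1,0.2,-0.12,100],[0.9,0.2,0.3,0.0,100],[0.9,0.2,0.2,0.0,100],[0.7,0.1,0.2,0.0,100],[0.4,0,0.8,0.0,100],[0.4,-0.1,0.6,0.0,100],[0,0,0,0,100]]])

```text
t: 9.8
position: [0.5276, 0.386, 0.106]
tcp_rot: [[-0.066, 0.997, 0.045], [0.769, 0.08, -0.634], [-0.636, -0.007, -0.772]]
contact_force: [-0.2, -0.2, 0.1]
finger_gap: 0.093
```

```bash
python3 st.py; python3 - <<'E'
from h import *
for c in ['wrist']: shot(c,c+'2')
E
```

```text
t 9.8
joints [-0.9795  1.0166  0.2298  1.1301  0.2964  1.4995 -0.8224]
position [0.5276 0.386  0.106 ]
tcp_rot [[-0.066   0.9968  0.0452]
 [ 0.7691  0.0797 -0.6342]
 [-0.6357 -0.0071 -0.7719]]
contact_force [-0.1533 -0.2267  0.1311]
finger_gap 0.09298373817076612
```

View pics/wrist2.png

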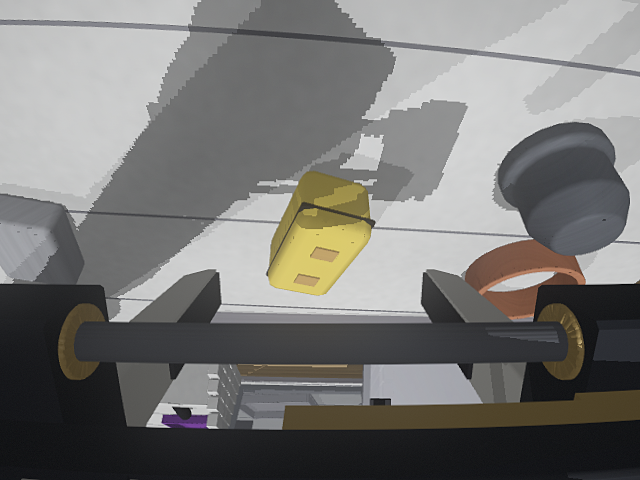

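Request:
play_rows(increments=[[[0,0,0.9,0,100],[0,0,0.9,0,100],[0,0,0.8,0,100],[0,-0.3,0,0,100],[0,-0.3,0,0,100],[0,-0.3,0,0,100],[0,0,0,0,100]]])

```text
t: 10.55
position: [0.4994, 0.3218, 0.031]
tcp_rot: [[-0.063, 0.997, 0.052], [0.776, 0.082, -0.626], [-0.628, 0.001, -0.778]]
contact_force: [-0.3, -0.2, 0.7]
finger_gap: 0.0928
```

```bash
python3 st.py; python3 - <<'E'
from h import *
for c in ['wrist']: shot(c,c+'3')
E
```

```text
t 10.55
joints [-0.9734  1.0064  0.2316  1.4207  0.3183  1.2158 -0.9058]
position [0.4994 0.3218 0.031 ]
tcp_rot [[-0.0631  0.9966  0.0523]
 [ 0.7758  0.0819 -0.6256]
 [-0.6278  0.0011 -0.7784]]
contact_force [-0.3085 -0.1591  0.6952]
finger_gap 0.09281020100607563
```

View pics/wrist3.png

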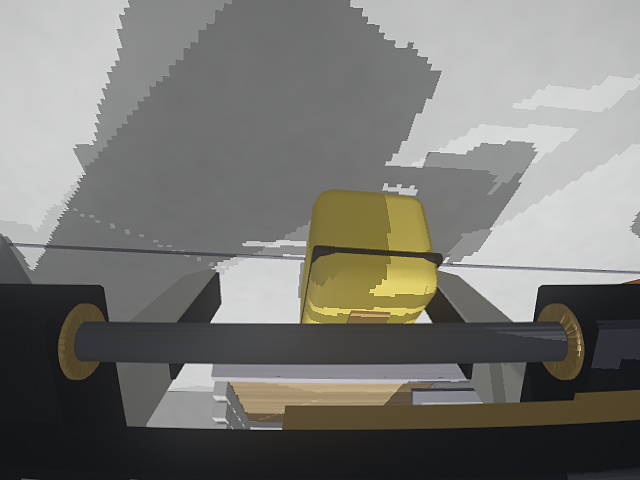

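Request:
play_rows(increments=[[[0,0,0.15,0,100],[0,0,0,0,40],[0,0,0,0,20],[0,0,0,0,0],[0,0,0,0,0],[0,0,0,0,0],[0,0,0,0,0]]])

```text
t: 11.3
position: [0.4995, 0.3156, 0.0236]
tcp_rot: [[-0.063, 0.997, 0.048], [0.774, 0.079, -0.628], [-0.63, -0.002, -0.776]]
contact_force: [1.2, 1.0, 2.9]
finger_gap: 0.0501
```

```bash
python3 st.py; python3 - <<'E'
from h import *
for c in ['wrist']: shot(c,c+'4')
E
```

```text
t 11.3
joints [-0.9678  1.0141  0.2316  1.4319  0.3205  1.2012 -0.9082]
position [0.4995 0.3156 0.0236]
tcp_rot [[-0.0632  0.9968  0.0483]
 [ 0.7738  0.0795 -0.6285]
 [-0.6303 -0.0024 -0.7763]]
contact_force [1.244  1.0034 2.9   ]
finger_gap 0.05011335100184055
```

View pics/wrist4.png

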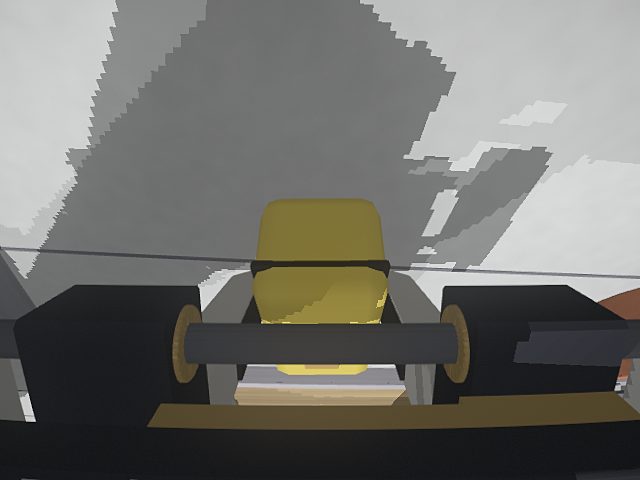

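```bash
cat > pk.py <<'E'
import sys
from hf import *
def packpts(fn):
    z=load(fn); W=cloud(z); p=z['p'].astype(int)
    m=(p[...,0]>p[...,2]+60)&(p[...,0]<p[...,1]*1.5)&(p[...,1]>p[...,2]+40)
    m[400:]=0
    n,l,st,_=cv2.connectedComponentsWithStats(m.astype(np.uint8))
    k=1+st[1:,4].argmax(); return W[(l==k)]
P=packpts(sys.argv[1]); P=P[~np.isnan(P[:,0])]
print(len(P),np.percentile(P,[1,50,99],axis=0)*1000)
t=P[P[:,2]>np.percentile(P[:,2],98)-.006]
print('top',len(t),np.percentile(t,[1,50,99],axis=0)*1000, cv2.minAreaRect((t[:,:2]*1000).astype(np.float32)))
E
python3 pk.py wrist4
```

```text
7139 [[473.6 351.4   2.4]
 [496.3 356.3  19.4]
 [520.  358.6  32.6]]
top 1786 [[473.8 351.9  26.4]
 [496.3 356.4  29.5]
 [519.2 358.7  33.2]] ((496.8389892578125, 354.1742248535156), (48.77931213378906, 8.740106582641602), 3.0141494274139404)
```

Request:
play_rows(increments=[[[0,0,0,0,70],[0,0,0,0,70],[0,0,0,0,70],[0.23,0.02,-0.19,0,70],[0,0,0,0,70],[0,0,0,0,0],[0,0,0,0,0],[0,0,0,0,0],[0,0,0,0,0],[0,0,0,0,0]]])

```text
t: 12.35
position: [0.4986, 0.3272, 0.0234]
tcp_rot: [[-0.063, 0.997, 0.047], [0.774, 0.079, -0.629], [-0.631, -0.004, -0.776]]
contact_force: [-0.6, -1.4, -0.3]
finger_gap: 0.0497
```

```bash
python3 st.py; python3 - <<'E'
from h import *
for c in ['wrist']: shot(c,c+'5')
E
python3 pk.py wrist5
```

```text
t 12.35
joints [-0.9752  1.0241  0.228   1.4025  0.3128  1.2253 -0.9094]
position [0.4986 0.3272 0.0234]
tcp_rot [[-0.0634  0.9969  0.0467]
 [ 0.7735  0.0786 -0.6288]
 [-0.6306 -0.0038 -0.7761]]
contact_force [-0.6317 -1.3603 -0.3175]
finger_gap 0.049749433403954726
6677 [[473.7 351.4   2.3]
 [496.7 356.3  19.4]
 [520.3 358.5  32.9]]
top 1624 [[473.9 351.8  26.6]
 [496.4 356.4  29.7]
 [519.3 358.6  33.2]] ((497.0673522949219, 354.2554931640625), (49.211341857910156, 9.400826454162598), 2.3914334774017334)
```

```bash
python3 - <<'E'
from plan import *
from hf import fromH
a=fromH([-.028,.014,.056]);b=fromH([-.028,.12,.07]); print(a,b)
plan([(.4986,.3272,.072),b,a],verb=False,g=0,dec=2)
E
```

```text
[0.5 0.  0.1] [0.5 0.1 0.1]
end [0.5 0.  0.1] [[-0.06341474233490904, 0.9968956259698994, 0.046665633786324295], [0.7734904240655656, 0.0786433181189174, -0.6289100034139372], [-0.6306275718151473, -0.00378674495166918, -0.7760763662354384]] [-0.7  0.8  0.4  2.   0.6  0.7 -0.8]
[[-0.6, -0.0, -0.74, 0.0, 0], [-0.16, -0.01, -0.2, 0.0, 0], [-0.73, -0.09, 0.6, 0.0, 0], [-0.73, -0.09, 0.6, 0.0, 0], [-0.73, -0.09, 0.61, 0.0, 0], [-0.73, -0.09, 0.61, 0.0, 0], [-0.67, -0.08, 0.55, 0.0, 0], [-0.65, -0.03, 0.69, 0.0, 0], [-0.65, -0.03, 0.69, 0.0, 0], [-0.53, -0.03, 0.56, 0.0, 0]]
```

Request:
play_rows(increments=[[[-0.3,0,-0.37,0,0],[-0.46,-0.01,-0.57,0,0],[-0.73,-0.09,0.6,0,0],[-0.73,-0.09,0.6,0,0],[-0.73,-0.09,0.61,0,0],[-0.5,-0.06,0.4,0,0],[0,0,0,0,0]]])

```text
t: 13.1
position: [0.4963, 0.1825, 0.073]
tcp_rot: [[-0.058, 0.997, 0.043], [0.772, 0.072, -0.631], [-0.633, -0.003, -0.774]]
contact_force: [-0.3, -0.5, -3.1]
finger_gap: 0.0501
```

```bash
python3 st.py; python3 - <<'E'
from h import *
for c in ['wrist','top']: shot(c,c+'6')
E
python3 pk.py wrist6
```

```text
t 13.1
joints [-0.8754  0.8491  0.2841  1.7185  0.4094  1.0329 -0.859 ]
position [0.4963 0.1825 0.073 ]
tcp_rot [[-0.0579  0.9974  0.0432]
 [ 0.7721  0.0722 -0.6314]
 [-0.6328 -0.0032 -0.7743]]
contact_force [-0.2526 -0.468  -3.1462]
finger_gap 0.05008934110050096
6647 [[471.7 207.1  52.1]
 [494.6 211.8  69.1]
 [518.2 213.9  82.4]]
top 1645 [[471.8 207.3  76.2]
 [494.2 211.8  79.3]
 [517.4 213.9  82.8]] ((494.8680419921875, 209.6824951171875), (48.85322952270508, 8.43889331817627), 2.6881372928619385)
```

View pics/wrist6.png

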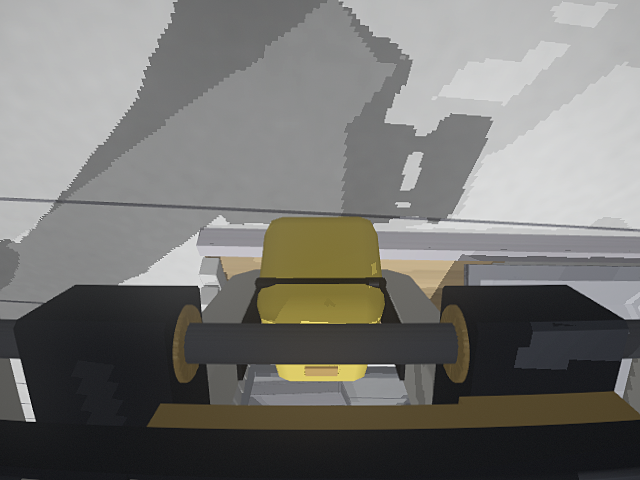

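View pics/top6.png

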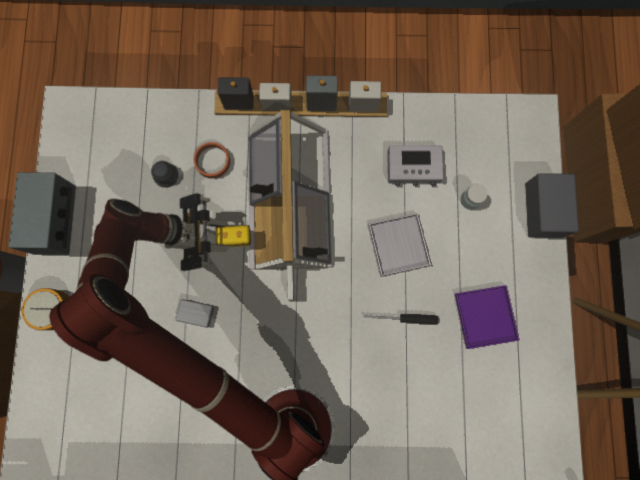

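```bash
python3 - <<'E'
from plan import *
from hf import fromH,toH
np.set_printoptions(precision=4,suppress=True)
a=fromH([-.028,.014,.052]); print(a, toH(manip.get_state()['position']))
plan([a],verb=False,g=0,dec=2)
E
```

```text
[0.5004 0.0342 0.052 ] [-0.0247  0.1686  0.0714]
end [0.5003 0.0381 0.0524] [[-0.06268408718409663, 0.9968738032722281, 0.04809704318832717], [0.7761326010079054, 0.07898774966852276, -0.6256030059510634], [-0.6274463250881306, -0.0018856701371234217, -0.7786575327970147]] [-0.7261  0.8256  0.3643  1.9492  0.5525  0.7421 -0.8335]
[[-0.66, -0.05, 0.68, 0.0, 0], [-0.66, -0.05, 0.68, 0.0, 0], [-0.66, -0.05, 0.68, 0.0, 0], [-0.65, -0.06, 0.69, 0.0, 0]]
```

```bash
python3 - <<'E'
from plan import *
from hf import fromH,toH
np.set_printoptions(precision=4,suppress=True)
for i in range(2):
    s=manip.get_state(); print(s['t'],s['position'],fk(s['joints'])[0],np.array(s['joint_velocities']))
E
```

```text
13.2 [0.4968 0.1888 0.0714] [0.4968 0.1887 0.0714] [-0.0223  0.0122 -0.034  -0.035  -0.0023 -0.0028 -0.0024]
13.2 [0.4968 0.1888 0.0714] [0.4968 0.1887 0.0714] [-0.0223  0.0122 -0.034  -0.035  -0.0023 -0.0028 -0.0024]
```

Request:
play_rows(increments=[[[-0.3,-0.03,0.3,0,0],[-0.44,-0.03,0.46,0,0],[-0.44,-0.03,0.46,0,0],[-0.44,-0.03,0.46,0,0],[-0.44,-0.03,0.46,0,0],[-0.35,-0.03,0.36,0,0],[-0.18,-0.02,0.18,0,0],[-0.08,0,0.08,0,0],[0,0,0,0,0],[0,0,0,0,0]]])

```text
t: 14.2
position: [0.5011, 0.0375, 0.052]
tcp_rot: [[-0.065, 0.997, 0.05], [0.775, 0.082, -0.626], [-0.628, -0.002, -0.778]]
contact_force: [-0.5, -0.1, -4.2]
finger_gap: 0.0499
```

```bash
python3 - <<'E'
from hf import *
for c in ['wrist','scene']: shot(c,c+'7')
E
python3 st.py;python3 pk.py wrist7;  python3 -c "
from hf import *
print(toH(manip.get_state()['position'])*1000)"
```

```text
t 14.3
joints [-0.7254  0.8269  0.3654  1.9495  0.5554  0.7403 -0.8322]
position [0.5009 0.0371 0.0521]
tcp_rot [[-0.0653  0.9966  0.0492]
 [ 0.775   0.0818 -0.6267]
 [-0.6286 -0.0028 -0.7777]]
contact_force [ 0.0542  0.5886 -4.0599]
finger_gap 0.04993296181306072
6834 [[475.8  60.8  30.4]
 [499.   66.7  48.1]
 [523.   69.   61.6]]
top 1652 [[476.3  62.1  55.4]
 [498.8  66.8  58.6]
 [522.   69.   62.1]] ((499.45562744140625, 64.44367980957031), (49.233699798583984, 9.354528427124023), 2.8759937286376953)
[-27.4  16.9  52.1]
```

View pics/wrist7.png

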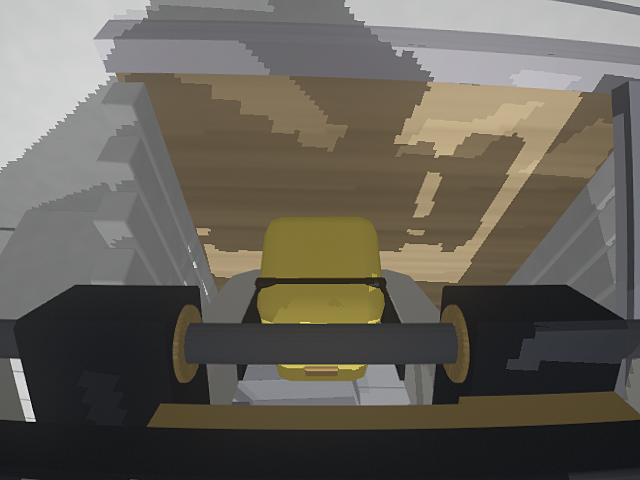

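View pics/scene7.png

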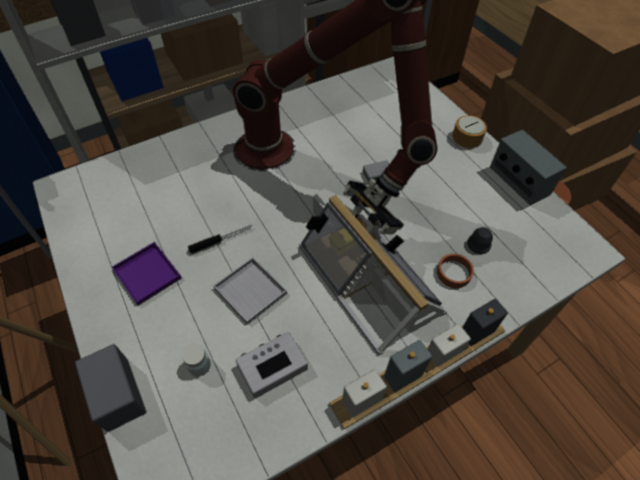

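Request:
play_rows(increments=[[[0.08,0,0.1,0,0],[0.08,0,0.1,0,0],[0.06,0,0.08,0,0],[0.03,0,0.04,0,0],[0,0,0,0,0],[0,0,0,0,0]]])

```text
t: 14.9
position: [0.5004, 0.035, 0.0361]
tcp_rot: [[-0.064, 0.997, 0.047], [0.774, 0.079, -0.628], [-0.63, -0.003, -0.777]]
contact_force: [0.2, -0.0, -3.8]
finger_gap: 0.0497
```

```bash
python3 st.py
```

```text
t 14.9
joints [-0.7245  0.8577  0.3688  1.9544  0.5596  0.7102 -0.8505]
position [0.5004 0.035  0.0361]
tcp_rot [[-0.0638  0.9968  0.0473]
 [ 0.774   0.0793 -0.6282]
 [-0.63   -0.0034 -0.7766]]
contact_force [ 0.2089 -0.0177 -3.8227]
finger_gap 0.04973984344851206
```

Request:
play_rows(increments=[[[0.02,0,0.03,0,0],[0.02,0,0.03,0,0],[0,0,0,0,0]]])

```text
t: 15.2
position: [0.5006, 0.0347, 0.0336]
tcp_rot: [[-0.064, 0.997, 0.048], [0.774, 0.079, -0.629], [-0.63, -0.003, -0.776]]
contact_force: [0.7, -0.7, -2.1]
finger_gap: 0.0499
```

```bash
python3 st.py
```

```text
t 15.2
joints [-0.7246  0.8628  0.3695  1.9549  0.5609  0.7051 -0.8538]
position [0.5006 0.0347 0.0336]
tcp_rot [[-0.0637  0.9968  0.0477]
 [ 0.7737  0.0795 -0.6285]
 [-0.6303 -0.0031 -0.7763]]
contact_force [ 0.6766 -0.6604 -2.1498]
finger_gap 0.049871006103931644
```

Request:
play_rows(increments=[[[0.015,0,0.02,0,0],[0,0,0,0,0],[0,0,0,0,70],[0,0,0,0,70],[0,0,0,0,70],[0,0,0,0,70]]])

```text
t: 15.8
position: [0.5004, 0.0345, 0.0323]
tcp_rot: [[-0.064, 0.997, 0.047], [0.774, 0.079, -0.628], [-0.63, -0.004, -0.776]]
contact_force: [-0.1, -0.3, -0.2]
finger_gap: 0.0654
```

```bash
python3 - <<'E'
from hf import *
for c in ['wrist']: shot(c,c+'8')
E
python3 st.py;python3 pk.py wrist8
```

```text
t 15.85
joints [-0.7242  0.8652  0.3696  1.9555  0.5609  0.7026 -0.8548]
position [0.5004 0.0345 0.0322]
tcp_rot [[-0.0638  0.9969  0.0471]
 [ 0.7739  0.0792 -0.6284]
 [-0.6301 -0.0036 -0.7765]]
contact_force [ 0.6717 -0.0874 -0.7671]
finger_gap 0.06493101114280764
6896 [[475.2  57.3  11.7]
 [498.5  63.9  29.2]
 [522.5  66.2  42.8]]
top 1651 [[475.7  59.2  36.6]
 [498.5  64.   39.8]
 [521.7  66.2  43.2]] ((498.58673095703125, 61.18608474731445), (49.62898254394531, 9.142399787902832), 5.200135707855225)
```

View pics/wrist8.png

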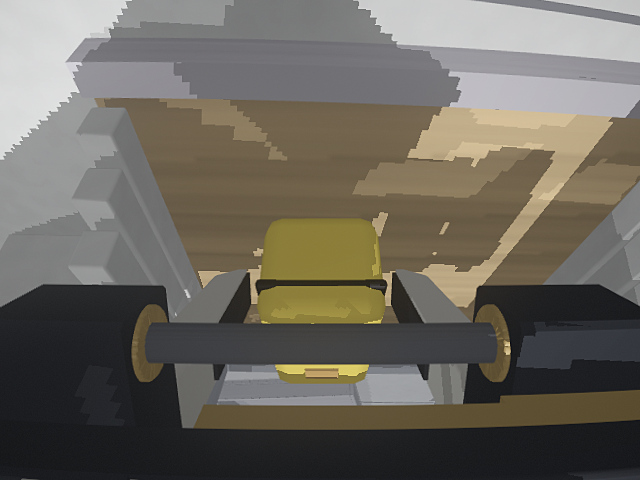

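Request:
play_rows(increments=[[[0,0,-0.4,0,70],[0,0,-0.8,0,70],[0,0,-0.9,0,70],[0,0,-0.9,0,70],[0,0,-0.9,0,20],[0,0,-0.5,0,0],[0,0,0,0,0]]])

```text
t: 16.55
position: [0.4932, 0.1482, 0.1703]
tcp_rot: [[-0.064, 0.997, 0.053], [0.777, 0.083, -0.624], [-0.627, 0.001, -0.779]]
contact_force: [-0.4, 0.1, 0.6]
finger_gap: 0.0458
```

```bash
python3 - <<'E'
from hf import *
for c in ['wrist','top']: shot(c,c+'9')
E
python3 st.py
```

```text
t 16.65
joints [-0.854   0.6778  0.3096  1.7491  0.4376  1.1336 -0.7628]
position [0.4917 0.1445 0.1686]
tcp_rot [[-0.0638  0.9969  0.0467]
 [ 0.7736  0.0789 -0.6288]
 [-0.6305 -0.004  -0.7762]]
contact_force [ 0.2706 -0.0042 -0.7531]
finger_gap 0.03763901140470171
```

View pics/wrist9.png

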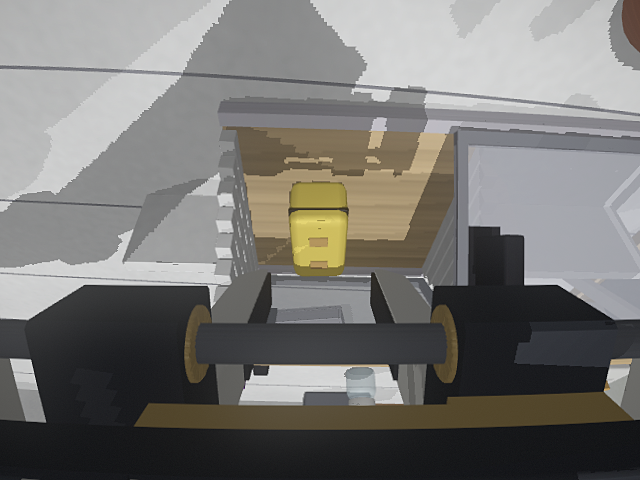

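```bash
python3 - <<'E'
from hf import *
z=load('wrist9'); W=cloud(z); H=toH(W)*1000; p=z['p'].astype(int)
b=np.zeros(p.shape[:2],bool); b[215:286,462:532]=1; b&=(p.max(2)<55)
Q=H[b]; Q=Q[~np.isnan(Q[:,0])]; print(len(Q)); print('handle pct',np.percentile(Q,[2,10,50,90,98],axis=0))
s=Q[Q[:,0]<np.percentile(Q[:,0],30)]
for c in (472,480,490,498,505,512,520): print(c,[H[r,c].round().tolist() for r in (230,240,250,265,280)])
# door edge
for r in (150,180,210): print(r,[H[r,c].round().tolist() for c in (452,456,460,464,470)])
# signed distance to the slope plane
n=np.array([0,np.sin(np.radians(55)),np.cos(np.radians(55))]); d=(Q-[0,12,150])@n; print('height above plane',np.percentile(d,[2,50,98]))
u=np.array([0,np.cos(np.radians(55)),-np.sin(np.radians(55))]); e=(Q-[0,12,150])@u; print('down-slope',np.percentile(e,[2,50,98]))
E
python3 pk.py wrist9
```

```text
2994
handle pct [[ 80.6  51.4  84.5]
 [ 83.7  59.8  91. ]
 [ 85.4  81.4 117.6]
 [ 95.   97.3 133.4]
 [ 98.2 101.5 138.1]]
472 [[83.0, 71.0, 86.0], [83.0, 66.0, 91.0], [83.0, 62.0, 97.0], [82.0, 57.0, 107.0], [83.0, 50.0, 115.0]]
480 [[89.0, 71.0, 85.0], [85.0, 74.0, 97.0], [85.0, 70.0, 102.0], [85.0, 63.0, 111.0], [85.0, 57.0, 120.0]]
490 [[96.0, 71.0, 85.0], [85.0, 85.0, 105.0], [85.0, 82.0, 111.0], [85.0, 76.0, 119.0], [85.0, 70.0, 127.0]]
498 [[103.0, 71.0, 85.0], [86.0, 94.0, 111.0], [85.0, 90.0, 117.0], [86.0, 84.0, 124.0], [85.0, 80.0, 133.0]]
505 [[110.0, 68.0, 83.0], [86.0, 100.0, 116.0], [85.0, 97.0, 122.0], [86.0, 91.0, 129.0], [86.0, 86.0, 137.0]]
512 [[115.0, 69.0, 83.0], [91.0, 100.0, 116.0], [90.0, 97.0, 121.0], [90.0, 92.0, 129.0], [90.0, 86.0, 137.0]]
520 [[122.0, 68.0, 82.0], [96.0, 100.0, 116.0], [96.0, 97.0, 121.0], [96.0, 91.0, 129.0], [95.0, 87.0, 137.0]]
150 [[81.0, 81.0, 8.0], [73.0, 101.0, 34.0], [74.0, 104.0, 36.0], [78.0, 103.0, 36.0], [83.0, 102.0, 34.0]]
180 [[92.0, 47.0, 9.0], [72.0, 89.0, 53.0], [74.0, 92.0, 56.0], [77.0, 92.0, 55.0], [83.0, 89.0, 53.0]]
210 [[98.0, 20.0, 21.0], [72.0, 77.0, 72.0], [73.0, 80.0, 74.0], [77.0, 79.0, 73.0], [82.0, 77.0, 72.0]]
height above plane [10.3 38.8 54.4]
down-slope [49.  66.6 87.9]
3500 [[476.4 -19.3  46.5]
 [501.1  37.8  57.9]
 [526.8  65.3  60.2]]
top 2904 [[477.7 -19.4  54.3]
 [501.3  31.4  58.2]
 [525.6  63.2  60.3]] ((501.9704284667969, 21.462350845336914), (47.29603958129883, 86.15628051757812), 4.844995498657227)
```

```bash
python3 - <<'E'
from plan import *
from hf import fromH,toH
np.set_printoptions(precision=4,suppress=True)
print(toH(manip.get_state()['position']))
plan([fromH([.130,.125,.172]),fromH([.134,.078,.114])],verb=False,g=0,dec=2)
E
```

```text
[-0.0318  0.1246  0.1686]
end [0.6595 0.1054 0.1139] [[-0.0638142149193046, 0.9968707071001202, 0.04665339537417792], [0.7735742980588405, 0.07894628516259852, -0.6287688680602738], [-0.6304843783608006, -0.004034524102325147, -0.7761914527088422]] [-0.6279  0.9117  0.3049  1.385   0.439   1.1518 -0.5665]
[[-0.04, 0.95, 0.0, 0.0, 0], [-0.04, 0.95, 0.0, 0.0, 0], [-0.04, 0.95, 0.0, 0.0, 0], [-0.03, 0.95, 0.0, 0.0, 0], [-0.01, 0.24, 0.0, 0.0, 0], [-0.0, 0.03, 0.95, 0.0, 0], [-0.0, 0.04, 0.92, 0.0, 0]]
```

Request:
play_rows(increments=[[[-0.02,0.5,0,0,0],[-0.04,0.95,0.0,0.0,0],[-0.04,0.95,0.0,0.0,0],[-0.04,0.95,0,0,0],[-0.03,0.7,0.0,0.0,0],[0,0.03,0.5,0.0,0],[0,0.04,0.8,0.0,0],[0,0,0.5,0,0],[0,0,0,0,0]]])

```text
t: 17.55
position: [0.6575, 0.1021, 0.1131]
tcp_rot: [[-0.064, 0.997, 0.037], [0.77, 0.073, -0.634], [-0.635, -0.012, -0.773]]
contact_force: [-0.2, 0.3, 0.7]
finger_gap: 0.0001
```

```bash
python3 - <<'E'
from hf import *
for c in ['wrist']: shot(c,c+'10')
print(toH(manip.get_state()['position'])*1000)
E
python3 st.py
```

```text
[133.3  77.3 114.7]
t 17.6
joints [-0.628   0.9128  0.3069  1.382   0.4364  1.1591 -0.5632]
position [0.6587 0.1047 0.1147]
tcp_rot [[-0.0639  0.9971  0.0412]
 [ 0.7718  0.0755 -0.6313]
 [-0.6326 -0.0085 -0.7744]]
contact_force [ 0.2843 -0.5035  0.4651]
finger_gap 0.000792038546489394
```

View pics/wrist10.png

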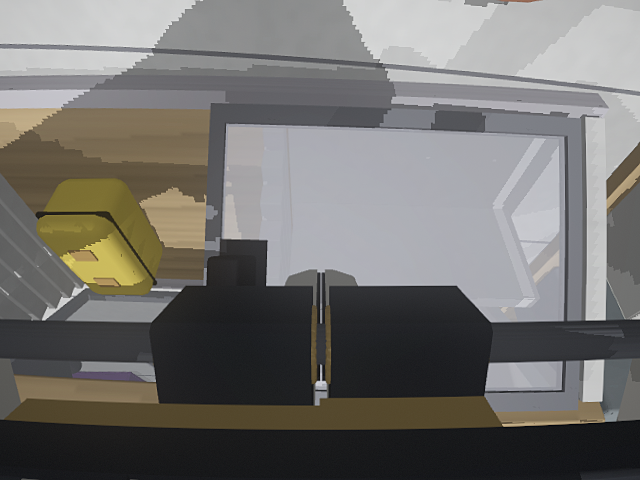

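Request:
play_rows(increments=[[[0.01,-0.4,0,0,0],[0.02,-0.6,-0.01,0,0],[0.02,-0.6,-0.01,0,0],[0.02,-0.6,-0.01,0,0],[0.02,-0.6,-0.01,0,0],[0.02,-0.6,-0.01,0,0],[0.01,-0.4,0,0,0],[0.01,-0.3,0,0,0],[0,-0.2,0,0,0],[0,0,0,0,0]]])

```text
t: 18.6
position: [0.4881, 0.1007, 0.1161]
tcp_rot: [[-0.065, 0.997, 0.049], [0.775, 0.081, -0.627], [-0.629, -0.003, -0.778]]
contact_force: [0.1, 0.2, 0.1]
finger_gap: 0.0001
```

```bash
python3 - <<'E'
from hf import *
for c in ['wrist']: shot(c,c+'11')
print(toH(manip.get_state()['position'])*1000)
E
python3 st.py
```

```text
[-37.2  80.5 115.8]
t 18.65
joints [-0.8151  0.7287  0.3352  1.8664  0.4752  0.9528 -0.7968]
position [0.4882 0.1003 0.1158]
tcp_rot [[-0.0641  0.9968  0.0478]
 [ 0.7746  0.08   -0.6273]
 [-0.6291 -0.0032 -0.7773]]
contact_force [-0.4677 -0.4289 -0.3993]
finger_gap 0.0005987521090889375
```

View pics/wrist11.png

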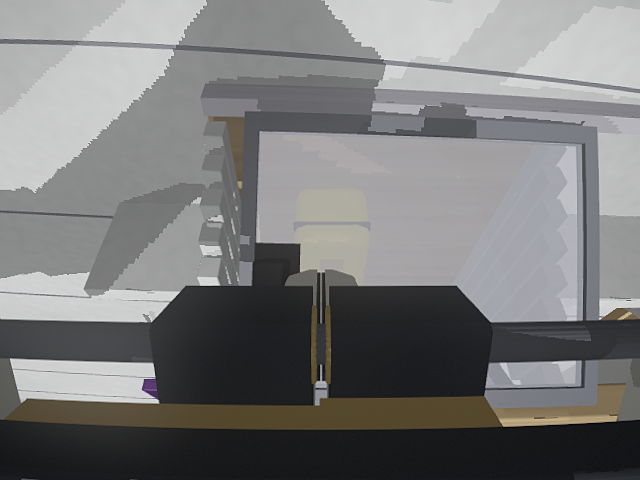

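Request:
play_rows(increments=[[[0,-0.2,0,0,0],[0,-0.2,0,0,0],[0,0,0,0,0]]])

```text
t: 18.95
position: [0.4711, 0.0985, 0.1155]
tcp_rot: [[-0.065, 0.997, 0.046], [0.774, 0.08, -0.628], [-0.63, -0.005, -0.777]]
contact_force: [0.4, -0.3, -0.5]
finger_gap: 0.0001
```

Request:
play_rows(increments=[[[0,-0.1,0,0,0],[0,0,0,0,0]]])

```text
t: 19.15
position: [0.4698, 0.0983, 0.1156]
tcp_rot: [[-0.064, 0.997, 0.051], [0.775, 0.081, -0.627], [-0.629, -0.001, -0.777]]
contact_force: [4.8, -0.2, -1.7]
finger_gap: 0.0005
```

```bash
python3 - <<'E'
from hf import *
for c in ['wrist']: shot(c,c+'12')
print(toH(manip.get_state()['position'])*1000)
z=load('wrist12'); W=cloud(z); H=toH(W)*1000
for r in (130,170,200): print(r,[H[r,c].round().tolist() for c in range(225,275,5)])
E
python3 st.py
```

```text
[-55.7  79.4 115.6]
130 [[-117.0, 79.0, -1.0], [-114.0, 78.0, -3.0], [-105.0, 97.0, 22.0], [-102.0, 97.0, 21.0], [-97.0, 106.0, 34.0], [-94.0, 107.0, 34.0], [-92.0, 106.0, 33.0], [-89.0, 104.0, 31.0], [-86.0, 105.0, 31.0], [-84.0, 105.0, 32.0]]
170 [[-123.0, 43.0, -2.0], [-119.0, 44.0, -1.0], [-104.0, 85.0, 43.0], [-101.0, 85.0, 42.0], [-96.0, 94.0, 52.0], [-93.0, 94.0, 52.0], [-91.0, 94.0, 51.0], [-88.0, 93.0, 50.0], [-86.0, 92.0, 49.0], [-83.0, 92.0, 49.0]]
200 [[-128.0, 11.0, -2.0], [-124.0, 10.0, -3.0], [-104.0, 74.0, 55.0], [-98.0, 84.0, 64.0], [-96.0, 85.0, 64.0], [-93.0, 84.0, 64.0], [-90.0, 85.0, 64.0], [-88.0, 83.0, 63.0], [-85.0, 83.0, 63.0], [-83.0, 83.0, 63.0]]
t 19.2
joints [-0.8379  0.7118  0.3391  1.9155  0.4807  0.9303 -0.8256]
position [0.4698 0.0983 0.1156]
tcp_rot [[-0.0634  0.9967  0.0503]
 [ 0.7749  0.081  -0.6269]
 [-0.6289 -0.0008 -0.7775]]
contact_force [ 4.7825  0.7932 -1.4937]
finger_gap 5.7623347239226116e-05
```

View pics/wrist12.png

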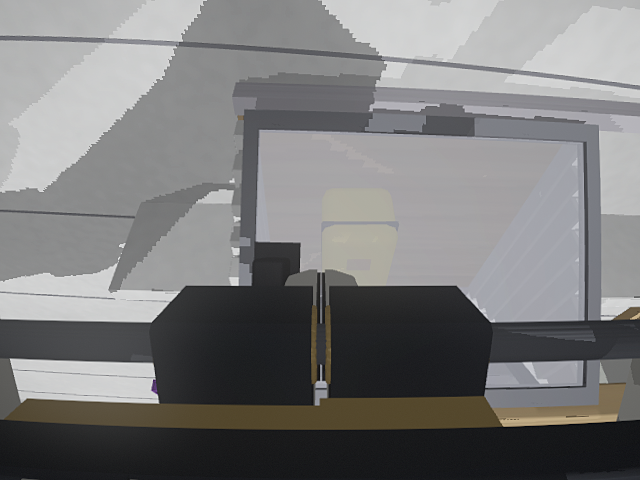

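Request:
play_rows(increments=[[[0,-0.1,0,0,0],[0,0,0,0,0],[0,0.4,0,0,0],[0,0.3,-0.6,0,0],[0,0,-0.9,0,0],[0,0,-0.9,0,0],[0,0,-0.9,0,0],[0,0,0,0,0]]])

```text
t: 20.0
position: [0.4861, 0.1866, 0.2201]
tcp_rot: [[-0.065, 0.997, 0.051], [0.777, 0.083, -0.624], [-0.626, -0.001, -0.78]]
contact_force: [1.0, 0.6, -0.1]
finger_gap: 0.0005
```

```bash
python3 - <<'E'
from hf import *
for c in ['wrist']: shot(c,c+'13')
E
python3 st.py
```

```text
t 20.05
joints [-0.9077  0.6364  0.3092  1.6489  0.4034  1.2838 -0.7357]
position [0.4854 0.184  0.2187]
tcp_rot [[-0.0646  0.9968  0.0479]
 [ 0.775   0.0804 -0.6268]
 [-0.6287 -0.0034 -0.7777]]
contact_force [-0.0009 -0.1667 -0.8054]
finger_gap 0.00046164109407110257
```

View pics/wrist13.png

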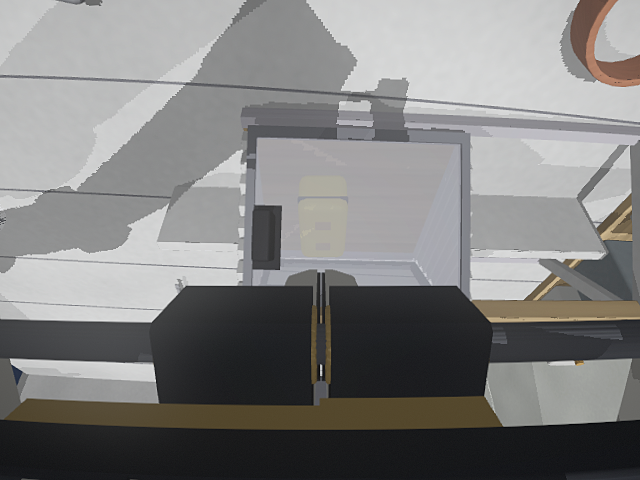

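```bash
python3 - <<'E'
from plan import *
np.set_printoptions(precision=3,suppress=True)
plan([(.40,.30,.50),(.20,.50,.75),(.12,.52,.95)],verb=True,g=0,dec=1,step=.04)
E
```

```text
1 [-0.3, -0.2, -0.9, 0.0] [0.476 0.197 0.254] [ 0.048 -0.627 -0.778] [-0.933  0.598  0.309  1.605  0.397  1.37  -0.721] dq 0.09
2 [-0.3, -0.2, -0.9, 0.0] [0.468 0.209 0.29 ] [ 0.048 -0.627 -0.778] [-0.957  0.564  0.308  1.555  0.392  1.458 -0.707] dq 0.09
3 [-0.2, -0.3, -0.9, 0.0] [0.454 0.225 0.323] [ 0.048 -0.627 -0.778] [-0.988  0.536  0.306  1.504  0.386  1.546 -0.703] dq 0.09
4 [-0.2, -0.2, -0.9, 0.0] [0.445 0.24  0.356] [ 0.048 -0.627 -0.778] [-1.013  0.519  0.305  1.436  0.381  1.636 -0.692] dq 0.09
5 [-0.3, -0.3, -0.9, 0.0] [0.432 0.253 0.392] [ 0.048 -0.627 -0.778] [-1.04   0.498  0.304  1.371  0.381  1.728 -0.681] dq 0.09
6 [-0.2, -0.2, -0.9, 0.0] [0.423 0.268 0.425] [ 0.048 -0.627 -0.778] [-1.062  0.493  0.304  1.287  0.38   1.821 -0.667] dq 0.09
7 [-0.3, -0.2, -0.9, 0.0] [0.414 0.281 0.46 ] [ 0.048 -0.627 -0.778] [-1.08   0.49   0.305  1.195  0.384  1.918 -0.644] dq 0.1
8 [-0.2, -0.3, -0.9, 0.0] [0.401 0.296 0.493] [ 0.048 -0.627 -0.778] [-1.22   0.518  0.542  1.104  0.311  1.98  -0.535] dq 0.24
9 [-0.0, -0.0, -0.2, 0.0] [0.401 0.301 0.499] [ 0.048 -0.627 -0.778] [-1.294 
[... 5715 characters left out ...]
.1, -1.0, 0.0, 0], [0.0, 0.1, -1.0, 0.0, 0], [0.1, 0.2, -1.0, 0.0, 0], [0.1, 0.2, -1.0, 0.0, 0], [0.0, 0.3, -1.0, 0.0, 0], [0.1, 0.3, -0.9, 0.0, 0], [0.1, 0.3, -0.9, 0.0, 0], [0.1, 0.4, -0.9, 0.0, 0], [0.0, 0.4, -0.9, 0.0, 0], [0.1, 0.4, -0.9, 0.0, 0], [0.1, 0.5, -0.9, 0.0, 0], [0.1, 0.3, -0.5, 0.0, 0], [-0.2, 0.4, -0.9, 0.0, 0], [-0.2, 0.4, -0.9, 0.0, 0], [-0.2, 0.5, -0.9, 0.0, 0], [-0.1, 0.5, -0.9, 0.0, 0], [-0.1, 0.5, -0.8, 0.0, 0], [-0.0, 0.6, -0.8, 0.0, 0], [0.0, 0.6, -0.8, 0.0, 0], [0.0, 0.7, -0.7, 0.0, 0], [0.1, 0.7, -0.7, 0.0, 0], [0.1, 0.7, -0.7, 0.0, 0], [0.1, 0.8, -0.6, 0.0, 0], [0.2, 0.9, -0.5, 0.0, 0], [0.1, 0.9, -0.5, 0.0, 0], [0.2, 0.9, -0.4, 0.0, 0], [0.2, 0.8, -0.4, 0.0, 0]]
```

```bash
cat > tilt.py <<'E'
from plan import *
import io,contextlib
np.set_printoptions(precision=3,suppress=True)
def go(q,goal,step=.038,wr=.6,maxn=40):
    t,M=fk(q);n=0
    goal=np.array(goal)
    while np.linalg.norm(goal-t)>.01 and n<maxn:
        d=goal-t; L=np.linalg.norm(d)
        d=d*min(1,step/L); t0=t
        q=sim(q,[[*(M.T@d/.04),0]],wr,1e-2); t,M=fk(q); n+=1
        if np.linalg.norm(t-t0)<.002: break
    return q,n
if __name__=='__main__':
    q0=np.array(manip.get_state()['joints'])
    for pre in [(.0,.45),(-.1,.45),(.1,.45),(0,.6),(-.2,.5)]:
        qa,n1=go(q0,(.35,.35,.35)); qa,n2=go(qa,(*pre,.35))
        print('pre',pre,n1+n2,fk(qa)[0],fk(qa)[1][:,2],qa)
        for top in [(0,.5,.95),(.1,.5,.95),(-.1,.5,.95),(-.1,.4,1.0),(0,.7,.8)]:
            qb,n3=go(qa,top); t,M=fk(qb)
            print('   ',top,n3,t,M[:,2],qb)
E
time python3 tilt.py
```

```text
pre (0.0, 0.45) 17 [0.   0.45 0.35] [ 0.048 -0.627 -0.778] [-1.719  0.574  0.163  1.334 -0.029  1.918 -1.469]
    (0, 0.5, 0.95) 40 [0.022 0.468 0.776] [ 0.242  0.361 -0.901] [-2.328  0.231  1.035  0.617 -0.046  1.98  -1.209]
    (0.1, 0.5, 0.95) 40 [0.128 0.459 0.804] [ 0.534  0.239 -0.811] [-2.215  0.347  1.32   0.529 -0.008  1.98  -0.762]
    (-0.1, 0.5, 0.95) 40 [-0.1    0.466  0.77 ] [-0.147  0.355 -0.923] [-1.766  0.177 -0.024  0.595 -0.069  1.98  -1.765]
    (-0.1, 0.4, 1.0) 40 [-0.113  0.382  0.767] [-0.219  0.297 -0.929] [-1.08   0.074 -0.859  0.748 -0.05   1.98  -1.907]
    (0, 0.7, 0.8) 40 [0.005 0.651 0.719] [ 0.137  0.404 -0.904] [-1.823  0.544  0.894  0.26  -0.521  1.98  -1.301]
pre (-0.1, 0.45) 19 [-0.095  0.449  0.35 ] [ 0.048 -0.627 -0.778] [-1.846  0.588  0.135  1.306 -0.12   1.931 -1.628]
    (0, 0.5, 0.95) 40 [-0.009  0.469  0.768] [-0.093  0.367 -0.926] [-1.511  0.165 -0.105  0.617 -0.067  1.98  -1.609]
    (0.1, 0.5, 0.95) 40 [0.111 0.463 0.776] [ 0.284  0.321 -0.904] [-2.056  0.231  0.934  0.599 -0.05   1.98  -1.064]
    (-0.1, 0.5, 0.95) 40 [-0.124  0.459  0.7
[... 1780 characters left out ...]
 -0.792] [-1.741  0.723 -0.352  1.073 -0.043  1.98  -2.008]
    (0, 0.5, 0.95) 40 [-0.033  0.465  0.78 ] [-0.36   0.326 -0.874] [-0.929  0.258 -0.975  0.578 -0.055  1.98  -1.935]
    (0.1, 0.5, 0.95) 40 [0.08  0.468 0.761] [-0.046  0.367 -0.929] [-1.254  0.18  -0.192  0.617 -0.066  1.98  -1.459]
    (-0.1, 0.5, 0.95) 40 [-0.131  0.456  0.809] [-0.579  0.21  -0.787] [-1.053  0.348 -1.217  0.479 -0.054  1.98  -2.309]
    (-0.1, 0.4, 1.0) 40 [-0.161  0.373  0.828] [-0.658  0.087 -0.748] [-0.866  0.282 -1.34   0.587 -0.289  1.98  -2.452]
    (0, 0.7, 0.8) 40 [-0.006  0.651  0.72 ] [-0.156  0.407 -0.9  ] [-1.622  0.521  0.558  0.26  -0.632  1.98  -1.567]
real	0m34.962s
user	0m35.380s
sys	0m0.107s
```

```bash
python3 - <<'E'
from plan import *
plan([(.35,.35,.35),(0,.6,.35)],verb=False,g=0,dec=1,step=.038,wr=.6)
E
```

```text
end [-0.     0.586  0.334] [[-0.07325985115400796, 0.9949943966950486, 0.06796429028798058], [0.8542817753268025, 0.0977719331862036, -0.5105323666776862], [-0.5146218442248438, 0.020659129373931447, -0.8571683369211277]] [-1.706  0.765  0.191  0.941 -0.047  1.98  -1.446]
[[0.2, -0.5, -0.8, 0.0, 0], [0.2, -0.5, -0.8, 0.0, 0], [0.2, -0.4, -0.8, 0.0, 0], [0.2, -0.5, -0.8, 0.0, 0], [0.2, -0.4, -0.8, 0.0, 0], [0.2, -0.5, -0.8, 0.0, 0], [0.2, -0.3, -0.5, 0.0, 0], [0.5, -0.7, -0.4, 0.0, 0], [0.5, -0.7, -0.4, 0.0, 0], [0.5, -0.7, -0.4, 0.0, 0], [0.5, -0.7, -0.4, 0.0, 0], [0.5, -0.7, -0.4, 0.0, 0], [0.5, -0.7, -0.4, 0.0, 0], [0.5, -0.8, -0.4, 0.0, 0], [0.4, -0.7, -0.4, 0.0, 0], [0.4, -0.7, -0.5, 0.0, 0], [0.4, -0.6, -0.5, 0.0, 0], [0.4, -0.5, -0.7, 0.0, 0], [0.4, -0.4, -0.8, 0.0, 0], [0.2, -0.2, -0.9, 0.0, 0], [0.2, 0.0, -0.7, 0.0, 0]]
```

```bash
python3 - <<'E'
from h import *
np.set_printoptions(precision=2,suppress=True)
for f in ('scene0','top0'):
    z=load(f); W=cloud(z)
    for lo,hi in [((-.6,.55,.12),(1.0,1.5,1.5))]:
        m=np.all((W>lo)&(W<hi),-1); P=W[m]
        # grid max z
        g={}
        for x,y,zz in P:
            k=(round(x*5)/5,round(y*5)/5); g[k]=max(g.get(k,0),zz)
        print(f,{k:round(float(v),2) for k,v in sorted(g.items())})
E
```

```text
scene0 {(0.0, 1.2): 0.25, (0.0, 1.4): 0.25, (0.2, 1.2): 0.26, (0.2, 1.4): 0.26, (0.4, 0.6): 0.14, (0.4, 0.8): 0.13, (0.4, 1.2): 0.25, (0.4, 1.4): 0.25, (0.6, 0.6): 0.14, (0.6, 0.8): 0.14}
top0 {(0.4, 0.6): 0.14, (0.4, 0.8): 0.14, (0.6, 0.6): 0.14, (0.6, 0.8): 0.14}
```

Request:
play_rows(increments=[[[0.2,-0.5,-0.8,0.0,0],[0.2,-0.5,-0.8,0.0,0],[0.2,-0.4,-0.8,0.0,0],[0.2,-0.5,-0.8,0.0,0],[0.2,-0.4,-0.8,0.0,0],[0.2,-0.5,-0.8,0.0,0],[0.2,-0.3,-0.5,0.0,0],[0.5,-0.7,-0.4,0.0,0],[0.5,-0.7,-0.4,0.0,0],[0.5,-0.7,-0.4,0.0,0],[0.5,-0.7,-0.4,0.0,0],[0.5,-0.7,-0.4,0.0,0],[0.5,-0.7,-0.4,0.0,0],[0.5,-0.8,-0.4,0.0,0],[0.4,-0.7,-0.4,0.0,0],[0.4,-0.7,-0.5,0.0,0],[0.4,-0.6,-0.5,0.0,0]]])

```text
t: 21.75
position: [0.0568, 0.542, 0.3248]
tcp_rot: [[-0.064, 0.996, 0.057], [0.794, 0.085, -0.601], [-0.604, 0.006, -0.797]]
contact_force: [0.1, 0.4, 0.2]
finger_gap: 0.0004
```

```bash
python3 st.py; cat > t2.py <<'E'
from tilt import *
q0=np.array(manip.get_state()['joints'])
for tx in (-.2,-.1,-.05,0,.05,.1,.2):
    for tz,ty in ((.95,.5),(.9,.6),(.8,.7)):
        q,n=go(q0,(tx,ty,tz),maxn=35); t,M=fk(q); print((tx,ty,tz),n,t,M[:,2],np.degrees(np.arccos(-M[2,2])).round(1),q)
E
python3 t2.py
```

```text
t 21.75
joints [-1.6799  0.7542  0.3034  1.0608 -0.044   1.9823 -1.3092]
position [0.0568 0.542  0.3248]
tcp_rot [[-0.0642  0.9963  0.0566]
 [ 0.7944  0.0853 -0.6014]
 [-0.604   0.0064 -0.7969]]
contact_force [0.1354 0.3509 0.1765]
finger_gap 0.00044483949616856504
(-0.2, 0.5, 0.95) 35 [-0.186  0.451  0.723] [-0.175  0.219 -0.96 ] 16.3 [-1.909  0.209 -0.077  0.677 -0.062  1.98  -1.941]
(-0.2, 0.6, 0.9) 35 [-0.18   0.535  0.71 ] [-0.138  0.261 -0.955] 17.2 [-1.933  0.348  0.058  0.517 -0.077  1.98  -1.842]
(-0.2, 0.7, 0.8) 35 [-0.182  0.631  0.673] [-0.121  0.285 -0.951] 18.0 [-1.893  0.532  0.116  0.319 -0.121  1.98  -1.786]
(-0.1, 0.5, 0.95) 35 [-0.075  0.461  0.725] [ 0.064  0.276 -0.959] 16.5 [-2.313  0.194  0.705  0.736 -0.048  1.98  -1.527]
(-0.1, 0.6, 0.9) 35 [-0.08   0.542  0.717] [ 0.052  0.304 -0.951] 17.9 [-2.007  0.328  0.421  0.553 -0.068  1.98  -1.534]
(-0.1, 0.7, 0.8) 35 [-0.086  0.639  0.683] [ 0.033  0.321 -0.947] 18.8 [-1.858  0.512  0.306  0.34  -0.11   1.98  -1.55 ]
(-0.05, 0.5, 0.95) 35 [-0.019  0.461  0.732] [ 0.195  0.273 -0.942] 19.6 [-2.433  0.229  1.031  0.73
[... 986 characters left out ...]
, 0.95) 35 [0.135 0.451 0.77 ] [ 0.501  0.16  -0.85 ] 31.8 [-2.236  0.345  1.32   0.631  0.012  1.98  -0.765]
(0.1, 0.6, 0.9) 35 [0.119 0.54  0.746] [ 0.423  0.235 -0.875] 28.9 [-1.954  0.413  0.958  0.483 -0.06   1.98  -0.928]
(0.1, 0.7, 0.8) 35 [0.106 0.642 0.7  ] [ 0.346  0.285 -0.894] 26.6 [-1.733  0.556  0.666  0.288 -0.115  1.98  -1.078]
(0.2, 0.5, 0.95) 35 [0.223 0.442 0.793] [ 0.611  0.061 -0.789] 37.9 [-1.976  0.405  1.32   0.516  0.009  1.98  -0.519]
(0.2, 0.6, 0.9) 35 [0.21  0.534 0.759] [ 0.542  0.155 -0.826] 34.3 [-1.785  0.473  1.033  0.394 -0.068  1.98  -0.705]
(0.2, 0.7, 0.8) 35 [0.198 0.634 0.703] [ 0.462  0.22  -0.859] 30.8 [-1.668  0.63   1.217  0.26  -0.502  1.98  -0.815]
```

```bash
cat > t3.py <<'E'
from tilt import *
import sys
goal=np.array(list(map(float,sys.argv[1:4]))); N=int(sys.argv[4]); step=float(sys.argv[5])
q=np.array(manip.get_state()['joints']); t,M=fk(q); rows=[]
for i in range(N):
    d=goal-t; L=np.linalg.norm(d); d=d*min(1,step/L)
    r=np.clip((M.T@d/.04),-1,1).round(1); rows.append([*map(float,r+0.),0,0]); q=sim(q,[[*r,0]],.6,1e-2); t,M=fk(q)
print(rows); print(t,M[:,2],q)
E
python3 t3.py -.12 .55 .95 20 .046
```

```text
[[-0.6, -0.3, -0.9, 0, 0], [-0.6, -0.3, -0.9, 0, 0], [-0.5, -0.3, -1.0, 0, 0], [-0.5, -0.3, -1.0, 0, 0], [-0.4, -0.2, -1.0, 0, 0], [-0.4, -0.2, -1.0, 0, 0], [-0.3, -0.2, -1.0, 0, 0], [-0.3, -0.2, -1.0, 0, 0], [-0.3, -0.2, -1.0, 0, 0], [-0.2, -0.1, -1.0, 0, 0], [-0.2, -0.1, -1.0, 0, 0], [-0.1, -0.1, -1.0, 0, 0], [-0.1, -0.1, -1.0, 0, 0], [0.0, -0.1, -1.0, 0, 0], [0.0, -0.1, -1.0, 0, 0], [0.0, -0.1, -1.0, 0, 0], [0.1, -0.1, -1.0, 0, 0], [0.1, -0.1, -1.0, 0, 0], [0.1, -0.1, -1.0, 0, 0], [0.2, -0.1, -1.0, 0, 0]]
[-0.076  0.46   0.59 ] [ 0.061 -0.074 -0.995] [-2.039  0.264  0.364  0.995 -0.044  1.98  -1.589]
```

Request:
play_rows(increments=[[[-0.6,-0.3,-0.9,0,0],[-0.6,-0.3,-0.9,0,0],[-0.5,-0.3,-1.0,0,0],[-0.5,-0.3,-1.0,0,0],[-0.4,-0.2,-1.0,0,0],[-0.4,-0.2,-1.0,0,0],[-0.3,-0.2,-1.0,0,0],[-0.3,-0.2,-1.0,0,0],[-0.3,-0.2,-1.0,0,0],[-0.2,-0.1,-1.0,0,0],[-0.2,-0.1,-1.0,0,0],[-0.1,-0.1,-1.0,0,0],[-0.1,-0.1,-1.0,0,0],[0.0,-0.1,-1.0,0,0],[0.0,-0.1,-1.0,0,0],[0.0,-0.1,-1.0,0,0],[0.1,-0.1,-1.0,0,0],[0.1,-0.1,-1.0,0,0],[0.1,-0.1,-1.0,0,0],[0.2,-0.1,-1.0,0,0]]])

```text
t: 23.75
position: [-0.0841, 0.4454, 0.6242]
tcp_rot: [[-0.111, 0.992, 0.064], [0.994, 0.11, 0.008], [0.001, 0.064, -0.998]]
contact_force: [0.8, 0.2, 0.1]
finger_gap: 0.0008
```

```bash
python3 st.py; python3 t2.py
```

```text
t 23.75
joints [-2.1783  0.2184  0.4983  0.9659 -0.0429  1.9821 -1.5965]
position [-0.0841  0.4454  0.6242]
tcp_rot [[-0.1106  0.9918  0.0639]
 [ 0.9939  0.1103  0.0084]
 [ 0.0012  0.0644 -0.9979]]
contact_force [0.7659 0.1853 0.0987]
finger_gap 0.0007960457866733872
(-0.2, 0.5, 0.95) 35 [-0.197  0.495  0.933] [-0.166  0.778 -0.607] 52.7 [-2.484  0.28   1.32   0.26  -0.662  1.798 -1.654]
(-0.2, 0.6, 0.9) 35 [-0.198  0.595  0.887] [-0.139  0.764 -0.629] 51.0 [-2.267  0.4    1.32   0.26  -0.855  1.726 -1.603]
(-0.2, 0.7, 0.8) 33 [-0.198  0.695  0.793] [-0.103  0.689 -0.717] 44.2 [-2.121  0.555  1.32   0.26  -0.987  1.706 -1.571]
(-0.1, 0.5, 0.95) 35 [-0.099  0.497  0.938] [-0.052  0.787 -0.615] 52.0 [-2.321  0.247  1.32   0.26  -0.665  1.835 -1.491]
(-0.1, 0.6, 0.9) 35 [-0.099  0.596  0.892] [-0.038  0.764 -0.644] 49.9 [-2.113  0.376  1.32   0.26  -0.866  1.767 -1.457]
(-0.1, 0.7, 0.8) 31 [-0.099  0.695  0.792] [-0.018  0.668 -0.744] 42.0 [-1.983  0.539  1.32   0.26  -0.993  1.761 -1.439]
(-0.05, 0.5, 0.95) 35 [-0.049  0.497  0.939] [ 0.006  0.785 -0.619] 51.8 [-2.217  0.237  1.32   0.
[... 988 characters left out ...]
, 0.95) 35 [0.099 0.496 0.938] [ 0.177  0.764 -0.62 ] 51.7 [-1.835  0.243  1.32   0.26  -0.821  1.851 -1.136]
(0.1, 0.6, 0.9) 35 [0.099 0.596 0.891] [ 0.159  0.745 -0.648] 49.6 [-1.737  0.374  1.32   0.26  -0.954  1.778 -1.153]
(0.1, 0.7, 0.8) 32 [0.1   0.696 0.793] [ 0.139  0.655 -0.743] 42.0 [-1.679  0.537  1.32   0.26  -1.039  1.763 -1.169]
(0.2, 0.5, 0.95) 35 [0.198 0.494 0.931] [ 0.279  0.736 -0.616] 52.0 [-1.566  0.274  1.32   0.26  -0.94   1.829 -0.969]
(0.2, 0.6, 0.9) 35 [0.198 0.594 0.885] [ 0.251  0.727 -0.639] 50.3 [-1.542  0.397  1.32   0.26  -1.02   1.751 -1.009]
(0.2, 0.7, 0.8) 34 [0.199 0.696 0.793] [ 0.217  0.66  -0.719] 44.0 [-1.526  0.553  1.32   0.26  -1.077  1.716 -1.04 ]
```

```bash
python3 t3.py -.1 .52 .93 16 .046
```

```text
[[0.3, 0.0, -1.0, 0, 0], [0.3, 0.0, -1.0, 0, 0], [0.3, 0.0, -1.0, 0, 0], [0.4, 0.0, -1.0, 0, 0], [0.4, 0.0, -1.0, 0, 0], [0.4, 0.0, -1.0, 0, 0], [0.4, 0.0, -1.0, 0, 0], [0.5, 0.0, -1.0, 0, 0], [0.5, 0.0, -1.0, 0, 0], [0.5, 0.0, -1.0, 0, 0], [0.6, 0.1, -1.0, 0, 0], [0.6, 0.0, -1.0, 0, 0], [0.7, 0.0, -0.9, 0, 0], [0.7, 0.0, -0.9, 0, 0], [0.7, 0.0, -0.9, 0, 0], [0.7, 0.0, -0.9, 0, 0]]
[-0.094  0.496  0.817] [-0.009  0.509 -0.861] [-2.105  0.238  0.494  0.413 -0.086  1.98  -1.582]
```

Request:
play_rows(increments=[[[0.3,0.0,-1.0,0,0],[0.3,0.0,-1.0,0,0],[0.3,0.0,-1.0,0,0],[0.4,0.0,-1.0,0,0],[0.4,0.0,-1.0,0,0],[0.4,0.0,-1.0,0,0],[0.4,0.0,-1.0,0,0],[0.5,0.0,-1.0,0,0],[0.5,0.0,-1.0,0,0],[0.5,0.0,-1.0,0,0],[0.6,0.1,-1.0,0,0],[0.6,0.0,-1.0,0,0],[0.7,0.0,-0.9,0,0],[0.7,0.0,-0.9,0,0]]])

```text
t: 25.15
position: [-0.0935, 0.5015, 0.7889]
tcp_rot: [[-0.125, 0.992, 0.001], [0.888, 0.112, 0.446], [0.442, 0.057, -0.895]]
contact_force: [-0.2, -0.7, 0.3]
finger_gap: 0.0002
```

```bash
python3 st.py; python3 t3.py -.1 .52 .95 5 .046
```

```text
t 25.15
joints [-2.0936  0.2469  0.4715  0.4753 -0.0766  1.9821 -1.5822]
position [-0.0935  0.5015  0.7889]
tcp_rot [[-0.1254  0.9921  0.001 ]
 [ 0.8881  0.1118  0.4459]
 [ 0.4422  0.0568 -0.8951]]
contact_force [-0.2022 -0.6816  0.3152]
finger_gap 0.0002407183925628049
[[0.6, 0.0, -1.0, 0, 0], [0.7, 0.0, -0.9, 0, 0], [0.7, 0.0, -0.9, 0, 0], [0.8, 0.0, -0.8, 0, 0], [0.8, 0.0, -0.8, 0, 0]]
[-0.096  0.499  0.851] [-0.021  0.587 -0.809] [-2.08   0.252  0.5    0.305 -0.115  1.98  -1.581]
```

Request:
play_rows(increments=[[[0.6,0.0,-1.0,0,0],[0.7,0.0,-0.9,0,0],[0.7,0.0,-0.9,0,0],[0.8,0.0,-0.8,0,0],[0.8,0.0,-0.8,0,0],[0.8,0,-0.8,0,0],[0,0,0,0,0]]])

```text
t: 25.85
position: [-0.0958, 0.4996, 0.8626]
tcp_rot: [[-0.123, 0.992, -0.025], [0.783, 0.112, 0.612], [0.61, 0.055, -0.791]]
contact_force: [-0.1, -0.2, 0.1]
finger_gap: 0.0001
```

```bash
python3 st.py
```

```text
t 25.85
joints [-2.067   0.2575  0.5039  0.2654 -0.1294  1.9824 -1.5807]
position [-0.0958  0.4996  0.8626]
tcp_rot [[-0.1227  0.9921 -0.0251]
 [ 0.7829  0.1123  0.6119]
 [ 0.6099  0.0554 -0.7906]]
contact_force [-0.0944 -0.1615  0.0916]
finger_gap 8.621639153078416e-05
```

```bash
python3 - <<'E'
from plan import *
from hf import fromH,toH
np.set_printoptions(precision=3,suppress=True)
plan([(.2,.4,.65),(.40,.1,.5),fromH([-.125,-.13,.25])],verb=True,g=0,dec=1,step=.04,spin=.65)
E
```

```text
1 [-0.6, 0.7, 0.3, 0.65] [-0.065  0.491  0.84 ] [-0.025  0.612 -0.791] [-2.153  0.128  0.495  0.563 -0.018  1.808 -1.652] dq 0.3
2 [-0.6, 0.8, 0.3, 0.0] [-0.033  0.481  0.816] [-0.025  0.612 -0.791] [-2.166  0.035  0.483  0.759  0.031  1.694 -1.633] dq 0.2
3 [-0.6, 0.8, 0.3, 0.0] [-0.     0.471  0.792] [-0.025  0.612 -0.791] [-2.156 -0.037  0.488  0.909  0.048  1.607 -1.603] dq 0.15
4 [-0.6, 0.8, 0.2, 0.0] [0.032 0.458 0.771] [-0.025  0.612 -0.791] [-2.141 -0.096  0.51   1.023  0.05   1.543 -1.561] dq 0.11
5 [-0.6, 0.8, 0.3, 0.0] [0.065 0.448 0.746] [-0.025  0.612 -0.791] [-2.128 -0.147  0.546  1.13   0.045  1.478 -1.509] dq 0.11
6 [-0.6, 0.8, 0.3, 0.0] [0.097 0.437 0.722] [-0.025  0.612 -0.791] [-2.12  -0.19   0.594  1.223  0.037  1.419 -1.451] dq 0.09
7 [-0.6, 0.8, 0.2, 0.0] [0.13  0.425 0.701] [-0.025  0.612 -0.791] [-2.119 -0.229  0.651  1.296  0.03   1.376 -1.389] dq 0.07
8 [-0.6, 0.8, 0.3, 0.0] [0.162 0.414 0.677] [-0.025  0.612 -0.791] [-2.126 -0.261  0.72   1.367  0.022  1.327 -1.322] dq 0.07
9 [-0.6, 0.8, 0.2, 0.0] [0.195 0.402 0.656] [-0.025  0.612 -0.791] [-2.141 -0.294  0
[... 5123 characters left out ...]
, 0.5, -0.2, 0.0, 0], [-0.9, 0.5, -0.1, 0.0, 0], [-0.8, 0.5, -0.2, 0.0, 0], [-0.5, 0.7, -0.0, 0.0, 0], [-1.0, 0.1, 0.2, 0.0, 0], [-1.0, 0.1, 0.2, 0.0, 0], [-1.0, 0.1, 0.2, 0.0, 0], [-1.0, 0.2, 0.2, 0.0, 0], [-0.9, 0.2, 0.3, 0.0, 0], [-0.9, 0.3, 0.3, 0.0, 0], [-0.9, 0.4, 0.3, 0.0, 0], [-0.9, 0.4, 0.3, 0.0, 0], [-0.8, 0.4, 0.4, 0.0, 0], [-0.8, 0.5, 0.4, 0.0, 0], [-0.8, 0.5, 0.4, 0.0, 0], [-0.7, 0.5, 0.5, 0.0, 0], [-0.7, 0.5, 0.5, 0.0, 0], [-0.7, 0.5, 0.5, 0.0, 0], [-0.6, 0.5, 0.6, 0.0, 0], [-0.6, 0.5, 0.6, 0.0, 0], [-0.6, 0.5, 0.6, 0.0, 0], [-0.6, 0.5, 0.7, 0.0, 0], [-0.6, 0.5, 0.7, 0.0, 0], [-0.5, 0.4, 0.8, 0.0, 0], [-0.5, 0.4, 0.7, 0.0, 0], [-0.5, 0.4, 0.8, 0.0, 0], [-0.4, 0.4, 0.8, 0.0, 0]]
```

```bash
python3 - <<'E'
from plan import *
from hf import fromH,toH
np.set_printoptions(precision=3,suppress=True)
plan([(.15,.62,.65),(.40,.50,.5),(.52,.25,.42),(.48,.0,.36),fromH([-.125,-.13,.25])],verb=True,g=0,dec=1,step=.045,spin=.65)
E
```

```text
1 [-0.2, 0.8, 0.8, 0.65] [-0.064  0.517  0.834] [-0.025  0.612 -0.791] [-2.1    0.17   0.513  0.536 -0.08   1.795 -1.624] dq 0.27
2 [-0.1, 0.8, 0.8, 0.0] [-0.033  0.534  0.806] [-0.025  0.612 -0.791] [-2.065  0.133  0.523  0.692 -0.094  1.673 -1.569] dq 0.16
3 [-0.1, 0.8, 0.8, 0.0] [-0.001  0.552  0.779] [-0.025  0.612 -0.791] [-2.013  0.119  0.54   0.808 -0.131  1.573 -1.501] dq 0.12
4 [-0.2, 0.8, 0.7, 0.0] [0.03  0.564 0.752] [-0.025  0.612 -0.791] [-1.962  0.108  0.558  0.909 -0.172  1.488 -1.428] dq 0.1
5 [-0.1, 0.8, 0.8, 0.0] [0.062 0.582 0.724] [-0.025  0.612 -0.791] [-1.896  0.122  0.578  0.982 -0.233  1.414 -1.343] dq 0.09
6 [-0.2, 0.8, 0.7, 0.0] [0.093 0.594 0.697] [-0.025  0.612 -0.791] [-1.833  0.136  0.594  1.05  -0.291  1.351 -1.255] dq 0.09
7 [-0.1, 0.8, 0.7, 0.0] [0.125 0.609 0.672] [-0.025  0.612 -0.791] [-1.759  0.167  0.605  1.088 -0.36   1.306 -1.165] dq 0.09
8 [-0.2, 0.6, 0.6, 0.0] [0.148 0.619 0.648] [-0.025  0.612 -0.791] [-1.709  0.187  0.608  1.134 -0.408  1.261 -1.094] dq 0.07
9 [-0.7, 0.9, 0.1, 0.0] [0.185 0.6   0.628] [-0.025  0.612 -0.791] [-1.645  0.171  
[... 3426 characters left out ...]
, [-0.1, 0.8, 0.7, 0.0, 0], [-0.2, 0.6, 0.6, 0.0, 0], [-0.7, 0.9, 0.1, 0.0, 0], [-0.7, 0.9, 0.1, 0.0, 0], [-0.7, 0.9, 0.2, 0.0, 0], [-0.7, 0.9, 0.1, 0.0, 0], [-0.7, 0.9, 0.2, 0.0, 0], [-0.7, 0.9, 0.1, 0.0, 0], [-0.6, 0.8, 0.2, 0.0, 0], [-1.0, 0.4, -0.4, 0.0, 0], [-1.0, 0.4, -0.4, 0.0, 0], [-1.0, 0.4, -0.4, 0.0, 0], [-1.0, 0.4, -0.3, 0.0, 0], [-1.0, 0.5, -0.4, 0.0, 0], [-1.0, 0.5, -0.3, 0.0, 0], [-0.3, 0.1, -0.2, 0.0, 0], [-1.0, -0.2, -0.4, 0.0, 0], [-1.0, -0.2, -0.5, 0.0, 0], [-1.0, -0.2, -0.4, 0.0, 0], [-1.0, -0.2, -0.5, 0.0, 0], [-1.0, -0.2, -0.4, 0.0, 0], [-0.8, -0.2, -0.4, 0.0, 0], [-1.0, -0.5, 0.1, 0.0, 0], [-1.0, -0.5, 0.1, 0.0, 0], [-1.0, -0.5, 0.2, 0.0, 0], [-0.9, -0.4, 0.1, 0.0, 0]]
```

Request:
play_rows(increments=[[[-0.2,0.8,0.8,0.65,0],[-0.1,0.8,0.8,0.0,0],[-0.1,0.8,0.8,0.0,0],[-0.2,0.8,0.7,0.0,0],[-0.1,0.8,0.8,0.0,0],[-0.2,0.8,0.7,0.0,0],[-0.1,0.8,0.7,0.0,0],[-0.2,0.6,0.6,0.0,0],[-0.7,0.9,0.1,0.0,0],[-0.7,0.9,0.1,0.0,0],[-0.7,0.9,0.2,0.0,0],[-0.7,0.9,0.1,0.0,0],[-0.7,0.9,0.2,0.0,0],[-0.7,0.9,0.1,0.0,0],[-0.6,0.8,0.2,0.0,0],[-1.0,0.4,-0.4,0.0,0]]])

```text
t: 27.45
position: [0.4161, 0.4657, 0.4923]
tcp_rot: [[-0.05, 0.998, -0.03], [0.795, 0.058, 0.604], [0.605, 0.006, -0.796]]
contact_force: [1.4, 0.4, -1.0]
finger_gap: 0.0004
```

```bash
python3 st.py;  python3 - <<'E'
from plan import *
from hf import fromH,toH
np.set_printoptions(precision=3,suppress=True)
plan([(.52,.25,.42),(.48,.0,.36),fromH([-.125,-.13,.25])],verb=False,g=0,dec=1,step=.045,spin=0)
E
```

```text
t 27.45
joints [-1.1042  0.2903  0.6987  1.4508 -0.8205  1.2739 -0.2167]
position [0.4161 0.4657 0.4923]
tcp_rot [[-0.0495  0.9983 -0.03  ]
 [ 0.7948  0.0575  0.6042]
 [ 0.6049  0.0061 -0.7963]]
contact_force [ 1.4023  0.4304 -1.0457]
finger_gap 0.0004079727262356623
end [ 0.411 -0.114  0.248] [[-0.04949736677044462, 0.9983251139747364, -0.029949582469903396], [0.794767750563918, 0.05753023151299956, 0.6041808463743538], [0.6048919187312407, 0.0061023986587353946, -0.7962842001347558]] [ 0.084  0.558  0.781  1.858 -0.741  1.532  1.239]
[[-1.0, 0.4, -0.3, 0.0, 0], [-1.0, 0.4, -0.4, 0.0, 0], [-1.0, 0.4, -0.3, 0.0, 0], [-1.0, 0.4, -0.4, 0.0, 0], [-1.0, 0.4, -0.3, 0.0, 0], [-0.5, 0.3, -0.2, 0.0, 0], [-1.0, -0.2, -0.4, 0.0, 0], [-1.0, -0.2, -0.4, 0.0, 0], [-1.0, -0.3, -0.5, 0.0, 0], [-1.0, -0.2, -0.4, 0.0, 0], [-1.0, -0.3, -0.5, 0.0, 0], [-0.8, -0.2, -0.3, 0.0, 0], [-1.0, -0.5, 0.1, 0.0, 0], [-1.0, -0.5, 0.1, 0.0, 0], [-1.0, -0.5, 0.1, 0.0, 0], [-0.9, -0.4, 0.2, 0.0, 0]]
```

Request:
play_rows(increments=[[[-1.0,0.4,-0.3,0.0,0],[-1.0,0.4,-0.4,0.0,0],[-1.0,0.4,-0.3,0.0,0],[-1.0,0.4,-0.4,0.0,0],[-1.0,0.4,-0.3,0.0,0],[-0.5,0.3,-0.2,0.0,0],[-1.0,-0.2,-0.4,0.0,0],[-1.0,-0.2,-0.4,0.0,0],[-1.0,-0.3,-0.5,0.0,0],[-1.0,-0.2,-0.4,0.0,0],[-1.0,-0.3,-0.5,0.0,0],[-0.8,-0.2,-0.3,0.0,0],[-1.0,-0.5,0.1,0.0,0],[-1.0,-0.5,0.1,0.0,0],[-1.0,-0.5,0.1,0.0,0],[-0.9,-0.4,0.2,0.0,0],[0,0,0,0,0]]])

```text
t: 29.15
position: [0.4073, -0.1165, 0.2477]
tcp_rot: [[-0.039, 0.999, -0.026], [0.792, 0.047, 0.608], [0.609, 0.003, -0.793]]
contact_force: [-0.1, -0.6, 0.2]
finger_gap: 0.0007
```

```bash
python3 - <<'E'
from hf import *
for c in ['wrist','scene','top']: shot(c,c+'14')
print(toH(manip.get_state()['position'])*1000)
E
python3 st.py
```

```text
[-124.2 -129.9  250.8]
t 29.3
joints [ 0.0764  0.5601  0.7998  1.859  -0.7487  1.5438  1.2504]
position [ 0.4107 -0.1138  0.2508]
tcp_rot [[-0.0503  0.9984 -0.0249]
 [ 0.7916  0.055   0.6086]
 [ 0.609   0.0109 -0.7931]]
contact_force [ 0.5839 -0.752   0.8603]
finger_gap 0.0006383173406317607
```

View pics/wrist14.png

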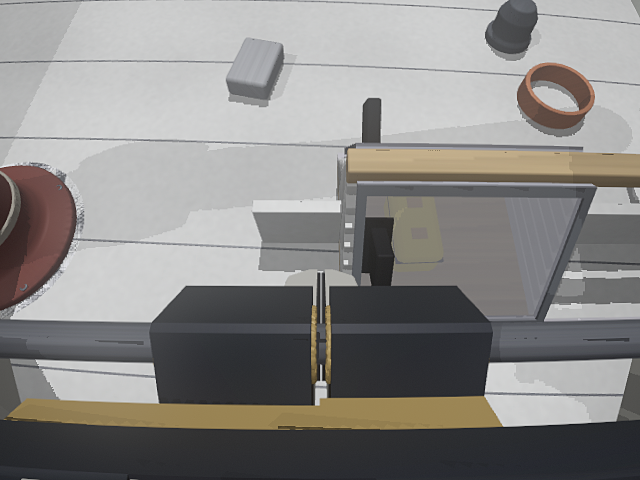

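View pics/scene14.png

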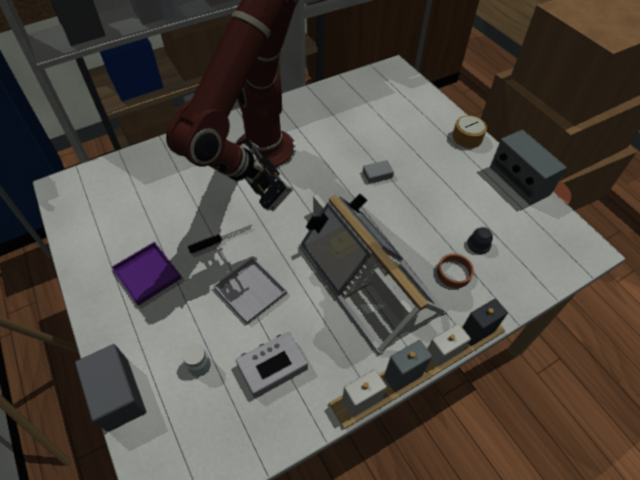

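```bash
python3 - <<'E'
from hf import *
z=load('wrist14'); W=cloud(z); H=toH(W)*1000; p=z['p'].astype(int)
b=np.zeros(p.shape[:2],bool); b[215:284,358:395]=1; b&=(p.max(2)<60)
Q=H[b]; Q=Q[~np.isnan(Q[:,0])]; print(len(Q)); print('handle pct',np.percentile(Q,[2,10,50,90,98],axis=0))
for c in (364,370,376,382,388,392): print(c,[H[r,c].round().tolist() for r in (222,235,250,265,280)])
print('ridge/ends',[H[r,c].round().tolist() for r,c in ((165,352),(165,450),(172,352),(178,450))])
print('door edge',[H[230,c].round().tolist() for c in (342,348,354,358,362)])
E
```

```text
1839
handle pct [[-89.3 -91.3  87.7]
 [-86.9 -86.9 105.2]
 [-81.3 -65.1 127.5]
 [-72.2 -40.7 141.8]
 [-67.2 -37.8 144.8]]
364 [[-91.0, -40.0, 126.0], [-90.0, -47.0, 115.0], [-89.0, -56.0, 103.0], [-88.0, -65.0, 89.0], [-86.0, -73.0, 71.0]]
370 [[-85.0, -40.0, 126.0], [-85.0, -48.0, 119.0], [-85.0, -60.0, 113.0], [-85.0, -72.0, 109.0], [-80.0, -73.0, 71.0]]
376 [[-81.0, -40.0, 127.0], [-82.0, -53.0, 129.0], [-84.0, -71.0, 141.0], [-84.0, -82.0, 137.0], [-83.0, -90.0, 126.0]]
382 [[-75.0, -39.0, 126.0], [-76.0, -53.0, 128.0], [-80.0, -71.0, 142.0], [-80.0, -83.0, 140.0], [-79.0, -91.0, 127.0]]
388 [[-70.0, -40.0, 126.0], [-72.0, -53.0, 129.0], [-75.0, -71.0, 141.0], [-75.0, -82.0, 139.0], [-73.0, -90.0, 125.0]]
392 [[-67.0, -40.0, 127.0], [-65.0, -45.0, 111.0], [-72.0, -71.0, 141.0], [-72.0, -82.0, 137.0], [-60.0, -74.0, 71.0]]
ridge/ends [[-102.0, -5.0, 159.0], [-22.0, -4.0, 158.0], [-102.0, -10.0, 156.0], [-22.0, -12.0, 152.0]]
door edge [[-106.0, -24.0, 74.0], [-102.0, -36.0, 101.0], [-98.0, -41.0, 112.0], [-95.0, -44.0, 119.0], [-92.0, -43.0, 118.0]]
```

```bash
python3 - <<'E'
from plan import *
from hf import fromH,toH
plan([fromH([-.119,-.112,.166]),fromH([-.118,-.075,.118])],verb=False,g=0,dec=2,step=.035,spin=.12)
E
```

```text
end [ 0.4 -0.1  0.1] [[-0.033536852981867024, 0.9991279678715526, -0.024871335085484066], [0.7924152284246385, 0.04174701347454413, 0.6085517994605588], [0.6090594267005484, 0.0007004875573697495, -0.793124280339709]] [ 0.   0.7  0.7  2.1 -0.9  1.3  1.4]
[[-0.38, 0.05, 0.79, 0.12, 0], [-0.38, 0.05, 0.79, 0.0, 0], [-0.18, 0.02, 0.37, 0.0, 0], [0.0, 0.01, 0.87, 0.0, 0], [0.01, 0.02, 0.65, 0.0, 0]]
```

Request:
play_rows(increments=[[[-0.38,0.05,0.79,0.12,0],[-0.38,0.05,0.79,0.0,0],[-0.18,0.02,0.37,0.0,0],[0.0,0.01,0.8,0.0,0],[0.01,0.02,0.5,0.0,0],[0,0,0.2,0,0],[0,0,0,0,0]]])

```text
t: 30.0
position: [0.4145, -0.0589, 0.1185]
tcp_rot: [[-0.034, 0.999, -0.026], [0.792, 0.043, 0.608], [0.609, 0.0, -0.793]]
contact_force: [0.4, -0.4, 0.5]
finger_gap: 0.0002
```

```bash
python3 - <<'E'
from hf import *
for c in ['wrist']: shot(c,c+'15')
print(toH(manip.get_state()['position'])*1000)
E
python3 st.py
```

```text
[-117.7  -76.3  118.9]
t 30.05
joints [ 0.0482  0.7331  0.7043  2.054  -0.9462  1.292   1.4278]
position [ 0.4149 -0.0599  0.1189]
tcp_rot [[-0.0341  0.9991 -0.0241]
 [ 0.7932  0.0417  0.6075]
 [ 0.608   0.0015 -0.7939]]
contact_force [-0.279  -0.3332  0.6281]
finger_gap 0.0004879094033920455
```

View pics/wrist15.png

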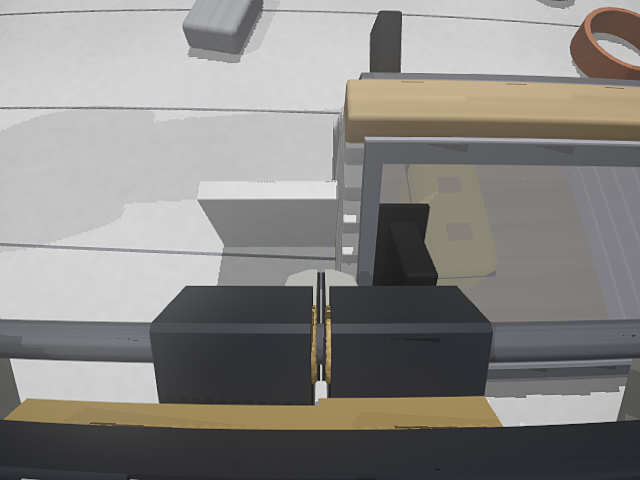

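Request:
play_rows(increments=[[[0,0.3,0,0,0],[0,0.6,0,0,0],[0,0.6,0,0,0],[0,0.6,0,0,0],[0,0.6,0,0,0],[0,0.6,0,0,0],[0,0.6,0,0,0],[0,0.4,0,0,0],[0,0.3,0,0,0],[0,0.1,0,0,0],[0,0,0,0,0]]])

```text
t: 31.15
position: [0.603, -0.0525, 0.1188]
tcp_rot: [[-0.034, 0.999, -0.023], [0.793, 0.041, 0.607], [0.608, 0.002, -0.794]]
contact_force: [0.1, 0.0, 0.1]
finger_gap: 0.0007
```

```bash
python3 - <<'E'
from hf import *
for c in ['wrist']: shot(c,c+'16')
print(toH(manip.get_state()['position'])*1000)
E
python3 st.py
```

```text
[ 70.2 -77.2 118.7]
t 31.2
joints [-0.0003  0.8974  0.6541  1.5728 -1.0284  1.4581  1.0807]
position [ 0.6026 -0.0525  0.1187]
tcp_rot [[-0.0329  0.9992 -0.0233]
 [ 0.7933  0.0403  0.6075]
 [ 0.608   0.0015 -0.7939]]
contact_force [ 0.0382  0.4632 -0.0965]
finger_gap 0.0003751917775048589
```

View pics/wrist16.png

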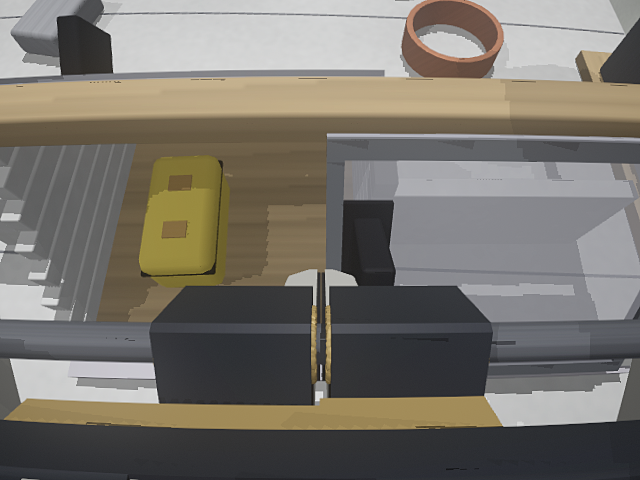

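```bash
python3 - <<'E'
from hf import *
z=load('wrist16'); W=cloud(z); H=toH(W)*1000; p=z['p'].astype(int)
m=np.zeros(p.shape[:2],bool); m[150:286,130:232]=1
m&=(p[...,0]>p[...,2]*2.2)&(p[...,1]>p[...,2]+50)&(W[...,2]>.05)
P=W[m]; P=P[~np.isnan(P[:,0])]; print(len(P),np.percentile(P[:,2],[5,50,95])*1000)
r=cv2.minAreaRect((P[:,:2]*1000).astype(np.float32)); print(r, toH(np.array([[r[0][0],r[0][1],0]])/1000)*1000)
for c in (345,350,360): print([H[r_,c].round().tolist() for r_ in (210,225,240,260)])
print('dooredge',[H[200,c].round().tolist() for c in (322,326,330,334,340,344)])
E
```

```text
7288 [52.3 57.8 59.1]
((503.9772033691406, 17.85690689086914), (48.34846496582031, 88.5492172241211), 4.847471714019775) [[-25.2  -2.5   0. ]]
[[83.0, -40.0, 125.0], [83.0, -45.0, 118.0], [83.0, -50.0, 112.0], [84.0, -57.0, 101.0]]
[[85.0, -41.0, 127.0], [85.0, -45.0, 119.0], [86.0, -50.0, 112.0], [86.0, -57.0, 102.0]]
[[90.0, -41.0, 127.0], [90.0, -48.0, 125.0], [88.0, -59.0, 134.0], [87.0, -71.0, 140.0]]
dooredge [[73.0, 30.0, 8.0], [74.0, -36.0, 128.0], [76.0, -37.0, 129.0], [77.0, -37.0, 129.0], [80.0, -36.0, 128.0], [82.0, -35.0, 127.0]]
```

```bash
python3 - <<'E'
from plan import *
from hf import fromH,toH
np.set_printoptions(precision=4,suppress=True)
q=np.array(manip.get_state()['joints']); t,M=fk(q)
g=np.array([.504,.0025,.033])
a=t-np.array([.012,0,0])
b=a-M[:,2]*.085
plan([a,b,g-.15*M[:,2],g-.075*M[:,2]],verb=False,g=80,dec=2,step=.036)
E
```

```text
end [ 0.5057 -0.045   0.095 ] [[-0.03288332742576613, 0.9991877827542247, -0.02329080445381596], [0.7932628605990368, 0.04026807105940265, 0.6075463080682721], [0.607990724248029, 0.0015024140078376425, -0.7939427069886758]] [ 0.0015  0.8351  0.6581  1.8626 -1.0254  1.3322  1.2899]
[[0.01, -0.3, 0.01, 0.0, 80], [-0.0, 0.0, -0.9, 0.0, 80], [-0.0, 0.0, -0.9, 0.0, 80], [-0.0, 0.0, -0.33, 0.0, 80], [-0.05, -0.82, 0.37, 0.0, 80], [-0.06, -0.82, 0.38, 0.0, 80], [-0.03, -0.47, 0.21, 0.0, 80], [-0.0, 0.0, 0.9, 0.0, 80], [-0.0, 0.0, 0.9, 0.0, 80]]
```

Request:
play_rows(increments=[[[0.01,-0.3,0.01,0.0,0],[0,0.0,-0.6,0.0,0],[0,0.0,-0.9,0.0,0],[0,0.0,-0.63,0.0,0],[-0.05,-0.82,0.37,0.0,40],[-0.06,-0.82,0.38,0.0,80],[-0.03,-0.47,0.21,0.0,80],[0,0.0,0.6,0.0,80],[0,0.0,0.6,0.0,80],[0,0,0.4,0,80],[0,0,0,0,80]]])

```text
t: 32.3
position: [0.5046, -0.0473, 0.1002]
tcp_rot: [[-0.032, 0.999, -0.028], [0.791, 0.042, 0.61], [0.611, -0.002, -0.792]]
contact_force: [-0.1, -0.0, 0.5]
finger_gap: 0.0523
```

```bash
python3 - <<'E'
from hf import *
for c in ['wrist']: shot(c,c+'17')
s=manip.get_state(); print(np.array(s['position'])*1000,toH(s['position'])*1000,s['finger_gap'],s['t'])
z=load('wrist17'); W=cloud(z); p=z['p'].astype(int)
m=np.zeros(p.shape[:2],bool); m[100:330,200:450]=1
m&=(p[...,0]>p[...,2]*2.2)&(p[...,1]>p[...,2]+50)&(W[...,2]>.05)
P=W[m]; P=P[~np.isnan(P[:,0])]; print(len(P),np.percentile(P[:,2],[5,50,95])*1000)
r=cv2.minAreaRect((P[:,:2]*1000).astype(np.float32)); print(r)
E
```

```text
[505.3 -48.9 101. ] [-26.8 -69.3 101. ] 0.05567735274885811 32.35
8683 [52.9 58.  59.3]
((502.5323791503906, 17.885730743408203), (49.4664306640625, 88.35293579101562), 5.020689487457275)
```

View pics/wrist17.png

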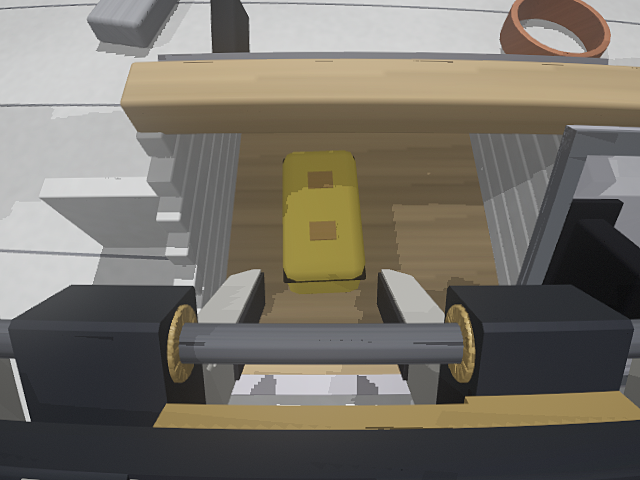

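Request:
play_rows(increments=[[[0,0,0,0,80],[0,0,0.4,0,80],[0,0,0.5,0,80],[0,0,0.5,0,80],[0,0,0.4,0,80],[0,0,0.2,0,80],[0,0,0.1,0,80],[0,0,0,0,80]]])

```text
t: 33.15
position: [0.5034, 0.0016, 0.0344]
tcp_rot: [[-0.032, 0.999, -0.025], [0.793, 0.041, 0.608], [0.608, 0.0, -0.794]]
contact_force: [0.4, -0.4, 0.3]
finger_gap: 0.0742
```

```bash
python3 st.py; python3 - <<'E'
from hf import *
for c in ['wrist']: shot(c,c+'18')
s=manip.get_state(); print(np.array(s['position'])*1000,toH(s['position'])*1000,s['finger_gap'],s['t'])
E
```

```text
t 33.15
joints [-0.0452  0.9124  0.5957  1.9374 -1.1467  1.2229  1.3655]
position [0.5034 0.0016 0.0344]
tcp_rot [[-0.0323  0.9992 -0.0246]
 [ 0.793   0.0406  0.6079]
 [ 0.6084  0.0001 -0.7936]]
contact_force [ 0.3956 -0.4219  0.2625]
finger_gap 0.07417477775343133
[503.6   1.1  34.7] [-26.2 -19.3  34.7] 0.0737939059873933 33.2
```

View pics/wrist18.png

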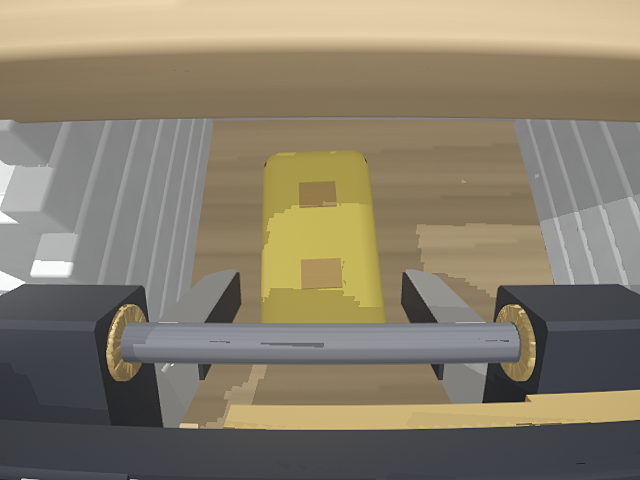

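Request:
play_rows(increments=[[[0,0,0,0,30],[0,0,0,0,0],[0,0,0,0,0],[0,0,0,0,0],[0,0,0,0,0],[0,0,0,0,0]]])

```text
t: 33.8
position: [0.5036, 0.0013, 0.0347]
tcp_rot: [[-0.032, 0.999, -0.024], [0.793, 0.04, 0.608], [0.608, 0.001, -0.794]]
contact_force: [0.5, -1.5, 3.3]
finger_gap: 0.0504
```

```bash
python3 st.py; python3 - <<'E'
from hf import *
np.set_printoptions(precision=1,suppress=True)
# tray measurement from top14/top0
z=load('top0'); W=cloud(z); p=z['p'].astype(int)
o=z['T'][:3,3]
def ray(u,v,zz):
    n=cv2.undistortPoints(np.array([[[u,v]]],float),z['K'],z['D'])[0,0]
    d=z['T'][:3,:3]@np.array([n[0],n[1],1]); return o+d*(zz-o[2])/d[2]
img=cv2.imread('pics/top0.png'); cv2.imwrite('pics/tray_crop.png',cv2.resize(img[200:290,355:445],None,fx=6,fy=6,interpolation=cv2.INTER_CUBIC))
E
```

```text
t 33.8
joints [-0.0448  0.9117  0.5961  1.9372 -1.1466  1.2231  1.3653]
position [0.5036 0.0013 0.0347]
tcp_rot [[-0.0322  0.9992 -0.0238]
 [ 0.793   0.04    0.6078]
 [ 0.6083  0.0007 -0.7937]]
contact_force [ 0.4611 -1.5079  3.3265]
finger_gap 0.050389363538120895
```

View pics/tray_crop.png

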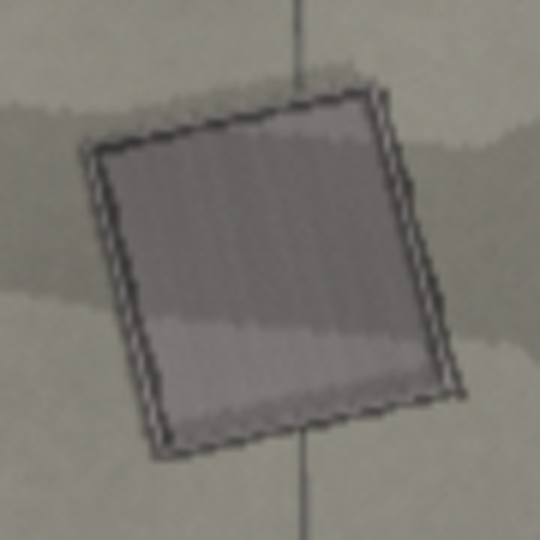

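```bash
python3 - <<'E'
from hf import *
z=load('top0'); o=z['T'][:3,3]
def ray(u,v,zz):
    n=cv2.undistortPoints(np.array([[[u,v]]],float),z['K'],z['D'])[0,0]
    d=z['T'][:3,:3]@np.array([n[0],n[1],1]); return o+d*(zz-o[2])/d[2]
C=[ray(355+(a+.5)/6-.5,200+(b+.5)/6-.5,.02)*1000 for a,b in ((86,145),(382,86),(464,396),(158,460))]
C=np.array(C);print(C, C.mean(0)); print([np.linalg.norm(C[i]-C[(i+1)%4]) for i in range(4)]); d=C[0]-C[3]; print(np.degrees(np.arctan2(d[1],d[0])))
E
```

```text
[[ 546.5 -199.8   20. ]
 [ 576.6 -337.2   20. ]
 [ 432.4 -372.2   20. ]
 [ 400.7 -232.5   20. ]] [ 489.  -285.4   20. ]
[np.float64(140.68906870034098), np.float64(148.4242441623751), np.float64(143.26492260352012), np.float64(149.34589131783352)]
12.62856529804191
```

Request:
play_rows(increments=[[[0.06,0,-0.08,0,0],[0.12,0,-0.16,0,0],[0.12,0,-0.16,0,0],[0,0,0,0,0]]])

```text
t: 34.2
position: [0.5039, 0.0011, 0.0555]
tcp_rot: [[-0.034, 0.999, -0.023], [0.793, 0.041, 0.607], [0.608, 0.002, -0.794]]
contact_force: [0.7, -0.1, -3.0]
finger_gap: 0.0501
```

```bash
python3 st.py; python3 - <<'E'
from plan import *
shot('wrist','wrist19')
plan([(.503,-.15,.08),(.490,-.303,.075)],verb=False,g=0,dec=2,step=.03)
E
```

```text
t 34.2
joints [-0.0543  0.8763  0.6119  1.9328 -1.1191  1.2421  1.3324]
position [0.5039 0.0011 0.0555]
tcp_rot [[-0.0335  0.9992 -0.0232]
 [ 0.7934  0.0407  0.6073]
 [ 0.6077  0.002  -0.7941]]
contact_force [ 0.7133 -0.1023 -2.9647]
finger_gap 0.0500896658339857
end [ 0.49  -0.303  0.075] [[-0.03328226739520674, 0.9991657750193096, -0.023665263723367053], [0.7934127356780454, 0.04081287270134051, 0.607314202275679], [0.6077734129927981, 0.001436472041746787, -0.7941091958963572]] [ 0.415  1.023  0.687  1.443 -0.87   1.583  1.391]
[[-0.51, -0.03, -0.55, 0.0, 0], [-0.51, -0.03, -0.55, 0.0, 0], [-0.51, -0.03, -0.54, 0.0, 0], [-0.51, -0.04, -0.54, 0.0, 0], [-0.51, -0.03, -0.54, 0.0, 0], [-0.6, -0.09, -0.44, 0.0, 0], [-0.6, -0.09, -0.43, 0.0, 0], [-0.6, -0.09, -0.44, 0.0, 0], [-0.6, -0.1, -0.43, 0.0, 0], [-0.61, -0.09, -0.43, 0.0, 0], [-0.16, -0.03, -0.12, 0.0, 0]]
```

View pics/wrist19.png

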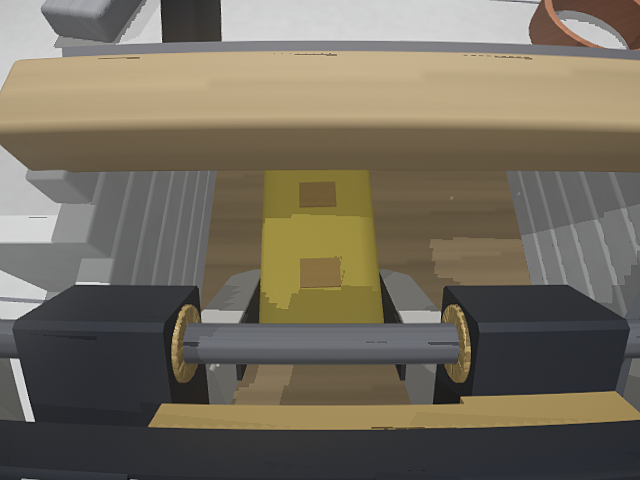

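Request:
play_rows(increments=[[[-0.3,-0.02,-0.32,0,0],[-0.51,-0.03,-0.55,0.0,0],[-0.51,-0.03,-0.54,0.0,0],[-0.51,-0.03,-0.54,0.0,0],[-0.51,-0.03,-0.54,0.0,0],[-0.6,-0.09,-0.44,0.0,0],[-0.6,-0.09,-0.43,0.0,0],[-0.6,-0.09,-0.44,0.0,0],[-0.6,-0.1,-0.43,0.0,0],[-0.61,-0.09,-0.43,0.0,0],[-0.36,-0.05,-0.29,0.0,0],[-0.1,0,-0.07,0,0],[0,0,0,0,0]]])

```text
t: 35.55
position: [0.4891, -0.3072, 0.072]
tcp_rot: [[-0.03, 0.999, -0.024], [0.793, 0.039, 0.608], [0.608, -0.001, -0.794]]
contact_force: [-0.7, 0.7, -4.1]
finger_gap: 0.05
```

```bash
python3 - <<'E'
from hf import *
for c in ['wrist','top','scene']: shot(c,c+'20')
z=load('wrist20'); W=cloud(z); p=z['p'].astype(int)
m=np.zeros(p.shape[:2],bool); m[100:330,200:450]=1
m&=(p[...,0]>p[...,2]*2.2)&(p[...,1]>p[...,2]+50)&(W[...,2]>.05)
P=W[m]; P=P[~np.isnan(P[:,0])]; print(len(P),np.percentile(P[:,2],[5,50,95])*1000)
r=cv2.minAreaRect((P[:,:2]*1000).astype(np.float32)); print(r)
t=P[:,2]>np.median(P[:,2])-.006
A=np.c_[P[t][:,:2],np.ones(t.sum())]; print('plane slope',np.linalg.lstsq(A,P[t][:,2],rcond=None)[0])
E
python3 st.py
```

```text
4047 [90.  95.  96.3]
((487.9959411621094, -286.62982177734375), (49.21342849731445, 81.1456298828125), 3.572838544845581)
plane slope [-0.  -0.1  0.1]
t 35.7
joints [ 0.4194  1.029   0.6829  1.4368 -0.8695  1.584   1.3911]
position [ 0.4903 -0.3044  0.0724]
tcp_rot [[-0.0336  0.9991 -0.0253]
 [ 0.7916  0.0421  0.6096]
 [ 0.6102  0.0004 -0.7923]]
contact_force [ 0.0504  0.4819 -3.8822]
finger_gap 0.05011620202372432
```

View pics/wrist20.png

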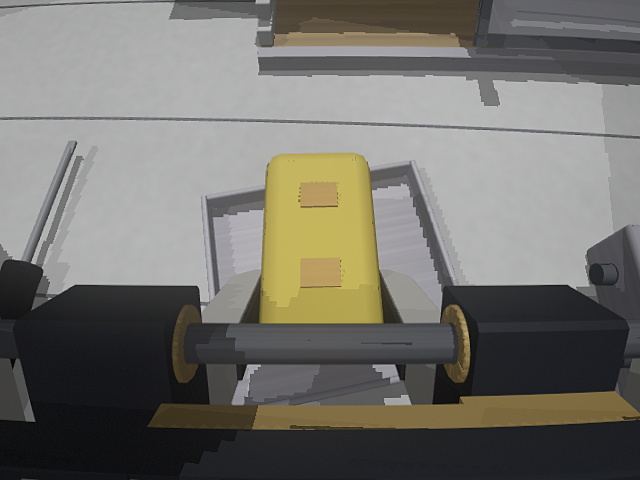

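View pics/top20.png

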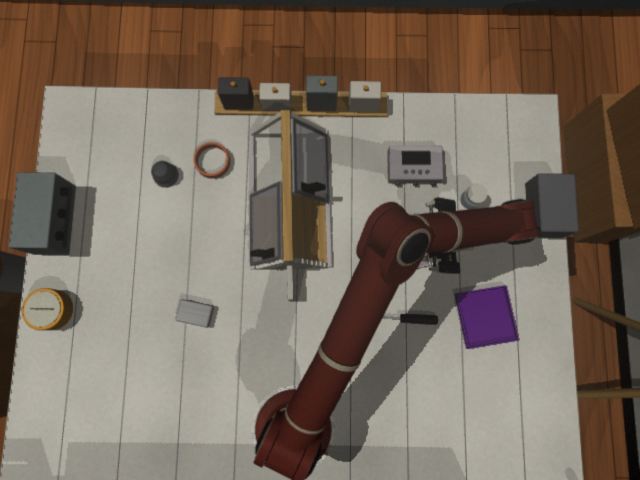

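```bash
python3 - <<'E'
from hf import *
np.set_printoptions(precision=4,suppress=True)
for f in ('wrist18','wrist19','wrist20'):
    z=load(f); W=cloud(z); p=z['p'].astype(int)
    m=np.zeros(p.shape[:2],bool); m[175:310,275:360]=1
    m&=(p[...,0]>p[...,2]*1.5)&(p[...,1]>p[...,2]+30)
    P=W[m]; P=P[~np.isnan(P[:,0])]; P=P[abs(P[:,2]-np.median(P[:,2]))<.008]
    A=np.c_[P[:,:2]-P[:,:2].mean(0),np.ones(len(P))]; print(f,len(P),np.linalg.lstsq(A,P[:,2],rcond=None)[0],P.mean(0))
z=load('wrist20'); W=cloud(z)
print('tray wall tops', [W[r,c] for r,c in ((195,205),(163,412),(230,438),(170,390),(240,208))])
z=load('top0'); W=cloud(z); print('box',np.nanmax(W[175:235,528:575,2]), np.nanmin(W[175:235,528:575],axis=(0,1)))
E
```

```text
wrist18 11433 [0.0042 0.001  0.0586] [0.5017 0.0154 0.0586]
wrist19 11395 [ 0.0014 -0.0137  0.0789] [0.5021 0.0153 0.0789]
wrist20 11412 [ 0.0028 -0.0198  0.0951] [ 0.4873 -0.2928  0.0951]
tray wall tops [array([ 0.401 , -0.2183, -0.0029]), array([ 0.5491, -0.1989,  0.0178]), array([ 0.5627, -0.2502,  0.0184]), array([ 0.5338, -0.2041,  0.0158]), array([ 0.4161, -0.2628,  0.0183])]
box 0.11019147301039922 [ 0.5159 -1.1087 -0.7402]
```

Request:
play_rows(increments=[[[-0.1,0,0.13,0,0],[-0.15,0,0.2,0,0],[-0.13,0,0.17,0,0],[-0.1,0,0.13,0,0],[-0.06,0,0.08,0,0],[-0.03,0,0.04,0,0],[0,0,0,0,0],[0,0,0,0,0]]])

```text
t: 36.5
position: [0.4899, -0.3061, 0.035]
tcp_rot: [[-0.032, 0.999, -0.024], [0.793, 0.041, 0.608], [0.608, 0.0, -0.794]]
contact_force: [-0.1, -0.2, -3.7]
finger_gap: 0.0501
```

```bash
python3 st.py
```

```text
t 36.5
joints [ 0.4272  1.0778  0.6683  1.4449 -0.894   1.5386  1.42  ]
position [ 0.4899 -0.3061  0.035 ]
tcp_rot [[-0.0325  0.9992 -0.0243]
 [ 0.7931  0.0406  0.6078]
 [ 0.6083  0.0005 -0.7937]]
contact_force [-0.0519 -0.1869 -3.6631]
finger_gap 0.05005823387631667
```

Request:
play_rows(increments=[[[-0.03,0,0.04,0,0],[-0.03,0,0.04,0,0],[0,0,0,0,0]]])

```text
t: 36.8
position: [0.4898, -0.3057, 0.0305]
tcp_rot: [[-0.032, 0.999, -0.025], [0.793, 0.041, 0.608], [0.609, 0.0, -0.793]]
contact_force: [-0.0, 0.5, -4.2]
finger_gap: 0.0501
```

```bash
python3 st.py
```

```text
t 36.8
joints [ 0.4279  1.0836  0.666   1.4461 -0.8967  1.5337  1.423 ]
position [ 0.4898 -0.3057  0.0305]
tcp_rot [[-0.0322  0.9992 -0.0247]
 [ 0.7927  0.0406  0.6083]
 [ 0.6088  0.     -0.7933]]
contact_force [-0.006   0.5    -4.1604]
finger_gap 0.05005325543590127
```

Request:
play_rows(increments=[[[-0.03,0,0.04,0,0],[0,0,0,0,0]]])

```text
t: 37.0
position: [0.49, -0.3059, 0.0294]
tcp_rot: [[-0.032, 0.999, -0.024], [0.792, 0.04, 0.609], [0.609, 0.001, -0.793]]
contact_force: [0.4, -0.4, -0.5]
finger_gap: 0.0498
```

```bash
python3 st.py
```

```text
t 37.0
joints [ 0.4284  1.0855  0.6658  1.4457 -0.8983  1.5331  1.4244]
position [ 0.49   -0.3059  0.0294]
tcp_rot [[-0.0325  0.9992 -0.024 ]
 [ 0.7924  0.0404  0.6086]
 [ 0.6091  0.0007 -0.7931]]
contact_force [ 0.4176 -0.4293 -0.512 ]
finger_gap 0.04979790483185711
```

Request:
play_rows(increments=[[[-0.015,0,0.02,0,0],[0,0,0,0,0],[0,0,0,0,60],[0,0,0,0,80],[0,0,0,0,80],[0,0,0,0,80],[0,0,0,0,80]]])

```text
t: 37.7
position: [0.4899, -0.3055, 0.0275]
tcp_rot: [[-0.032, 0.999, -0.025], [0.793, 0.041, 0.608], [0.609, 0.0, -0.793]]
contact_force: [-0.0, -0.8, 0.6]
finger_gap: 0.0739
```

```bash
python3 st.py; python3 - <<'E'
from h import *
shot('wrist','wrist21')
E
```

```text
t 37.7
joints [ 0.4282  1.0876  0.6646  1.4465 -0.8988  1.5303  1.4252]
position [ 0.4899 -0.3055  0.0275]
tcp_rot [[-0.0323  0.9992 -0.0248]
 [ 0.7926  0.0407  0.6084]
 [ 0.6089  0.     -0.7933]]
contact_force [-0.0385 -0.7617  0.6106]
finger_gap 0.07387604393379171
```

View pics/wrist21.png

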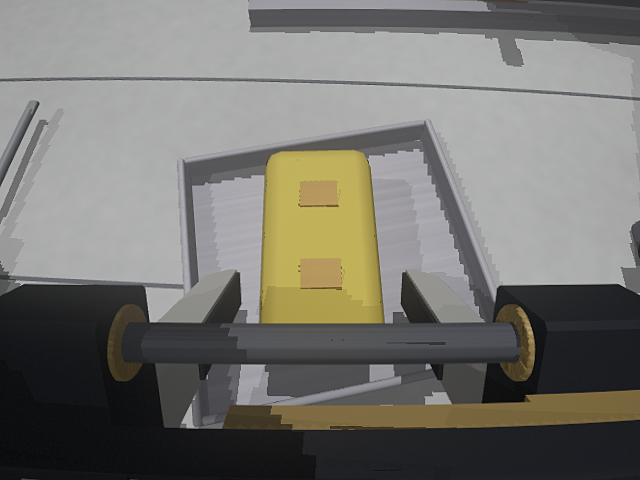

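Request:
play_rows(increments=[[[0,0,-0.3,0,80],[0,0,-0.6,0,80],[0,0,-0.8,0,80],[0.3,0,-0.8,0,80],[0.4,0,-0.8,0,80],[0.5,0,-0.8,0,80],[0.2,0,-0.3,0,80],[0,0,0,0,80],[0,0,0,0,80],[0,0,0,0,80]]])

```text
t: 38.75
position: [0.4922, -0.3673, 0.1995]
tcp_rot: [[-0.031, 0.999, -0.026], [0.791, 0.041, 0.611], [0.611, -0.002, -0.792]]
contact_force: [1.2, 0.2, 0.4]
finger_gap: 0.0745
```

```bash
python3 - <<'E'
from hf import *
for c in ['wrist','top','scene']: shot(c,c+'22')
np.set_printoptions(precision=4,suppress=True)
z=load('wrist22'); W=cloud(z); p=z['p'].astype(int)
m=(p[...,0]>p[...,2]*1.6)&(p[...,1]>p[...,2]+40)&(W[...,2]>.04)&(W[...,1]<-.2); m[280:]=0
n,l,st,_=cv2.connectedComponentsWithStats(m.astype(np.uint8)); k=1+st[1:,4].argmax(); P=W[l==k]; P=P[~np.isnan(P[:,0])]
print(len(P),np.percentile(P[:,2],[5,50,95])*1000,cv2.minAreaRect((P[:,:2]*1000).astype(np.float32)))
Q=P[abs(P[:,2]-np.median(P[:,2]))<.006];A=np.c_[Q[:,:2]-Q[:,:2].mean(0),np.ones(len(Q))]; print('plane',np.linalg.lstsq(A,Q[:,2],rcond=None)[0])
E
python3 st.py
```

```text
3776 [49.5466 52.2434 53.923 ] ((488.8896179199219, -281.03179931640625), (48.44287109375, 72.00113677978516), 3.8592050075531006)
plane [ 0.001  -0.007   0.0521]
t 38.9
joints [ 0.511   0.952   0.7177  1.1744 -0.8046  1.8487  1.2605]
position [ 0.4923 -0.3677  0.2   ]
tcp_rot [[-0.0313  0.9992 -0.0261]
 [ 0.7915  0.0407  0.6098]
 [ 0.6104 -0.0016 -0.7921]]
contact_force [-0.0785 -0.4404  0.0688]
finger_gap 0.0746716420528755
```

View pics/wrist22.png

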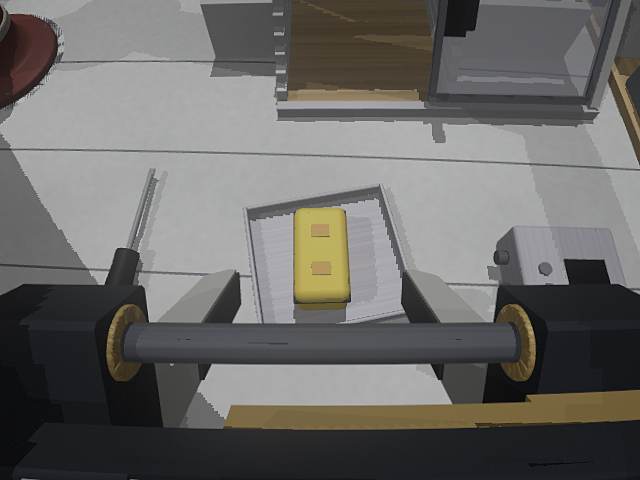

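View pics/scene22.png

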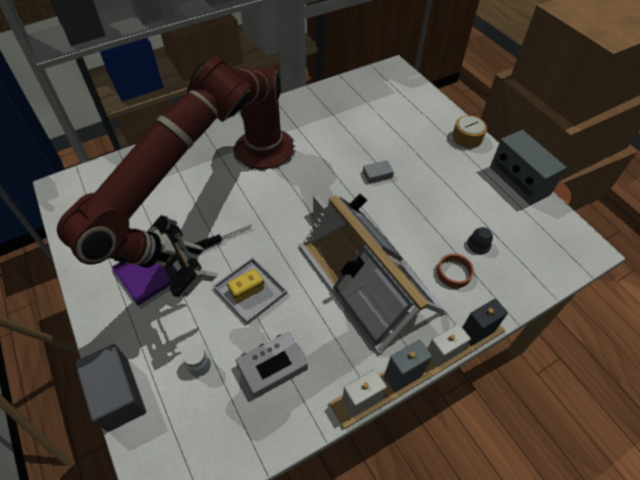

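```bash
python3 - <<'E'
from hf import *
def cmp(n,r0,r1,c0,c1,zmin):
    o=[]
    for f in ('top0','top22'):
        W=cloud(load(f))[r0:r1,c0:c1].reshape(-1,3); P=W[(W[:,2]>zmin)&(W[:,2]<.1)]; o.append((len(P),(np.median(P,0)*1000).round(0)))
    print(n,o)
cmp('tin',290,330,170,222,.02);cmp('logger',130,195,380,450,.03);cmp('ring',135,185,190,235,.015);cmp('cap',150,190,145,188,.03);cmp('jar',170,215,455,495,.03);cmp('driver',305,330,355,445,.008)
a=cv2.imread('pics/top22.png'); cv2.imwrite('pics/top22_crop.png',cv2.resize(a[95:345,215:515],None,fx=2.4,fy=2.4))
E
```

```text
tin [(776, array([293., 270.,  30.])), (779, array([293., 270.,  29.]))]
logger [(1921, array([ 716., -328.,   45.])), (1916, array([ 716., -328.,   45.]))]
ring [(348, array([724., 246.,  28.])), (355, array([725., 246.,  28.]))]
cap [(401, array([677., 374.,  57.])), (401, array([677., 373.,  57.]))]
jar [(442, array([ 618., -481.,   73.])), (26, array([ 622., -459.,   45.]))]
driver [(451, array([ 289., -321.,   22.])), (327, array([ 287., -337.,   23.]))]
```

View pics/top22_crop.png

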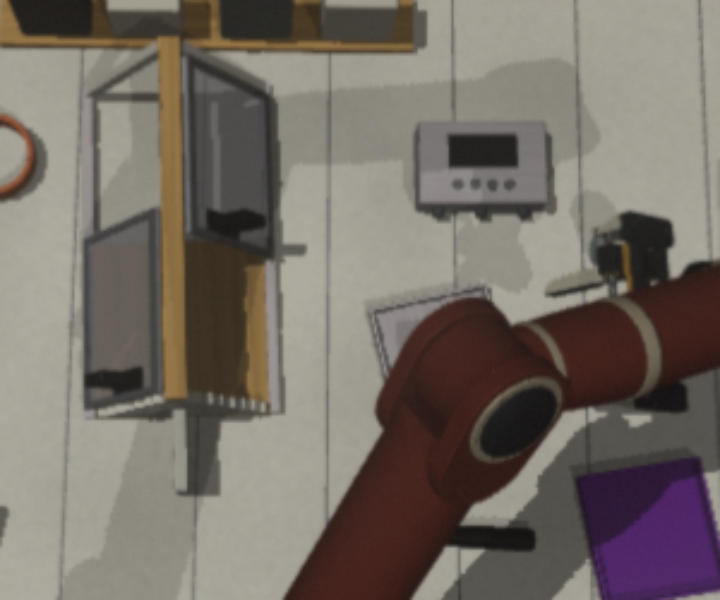

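```bash
python3 -c "
from h import *
s=manip.get_state(); print(s['t'],s['contact_force'],s['joint_velocities'])
print(manip.hand_in())"
```

```text
38.9 [-0.07851622 -0.4404241   0.06878421] [-2.30241906e-04 -5.27244417e-03  4.33597427e-03 -8.90110051e-03
  3.07383950e-06  1.46098653e-03 -5.35028399e-04]
the job is handed in; nothing more can be done
None
```

The pack is upright in the aluminium tray with the outer door shut, and I handed the job in at 38.9 s. The hand-in gave no verdict.

**What I did**
- **Tilting the tool:** the moves have no tilt command. I tilted the tool by driving the arm to its joint limits: about 39° for the outer side, then about 38° the other way for the inner side.
- **Outer side:** I squared the pack up, pinched it, and stood it in the hatch within about 3 mm of the ridge line. I then pushed the outer door against its stop.
- **Inner side:** I pushed the inner door open to about 0.175 m, took the pack out, lowered it until the wrist force showed the floor, let go and backed off.

**Last checks**
- **Pack:** it stands flat, within about 0.5°, with its top at 52 to 54 mm, which fits a 50 mm pack on the 4 to 5 mm tray floor. It is near the tray centre.
- **Outer door:** shut. The finger stopped where the shut door predicted, and the last wrist, top and scene pictures agree.
- **Bystanders:** the tin, logger, ring and cap are within 1 mm of where they started. The jar and part of the driver were hidden by the arm in the last top view, so those two readings are worthless; the scene picture shows both in place.
- **Robot:** clear of everything, with no contact force.

The top and wrist cameras disagreed by about 3 mm on where the hatch is. I worked with a position between the two, and nothing touched.

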